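# Put up the packing chart and fill the sauce tray

## Robot

A 6-joint arm with a two-finger parallel gripper is mounted at the origin on the work surface. World frame = base frame: x ahead of the robot, y to its left, z up, the work surface at z = 0. Lengths are in mm, angles in rad, forces in N, time in s.
With the tool pointing down it reaches from about 350 to 1000 mm from the base axis. Payload 7.1 kg.
Tool frame: the origin (TCP) lies on the centre line of the jaws, within the pads' length; the fingertips stand ahead of it and the grasp point (between the pads) lies 2 mm behind it (env.tips_ahead is the z of the fingertips in the tool frame, in mm); z points along the fingers, y is the direction in which the jaws open and shut (so a half turn about z gives the same grasp; the last joint's range is limited). The gripper opens to 85 mm and grips with 20 to 120 N. Pads are 22 mm wide; open, the fingers measure 114 mm over their backs; the gripper's body (76 mm by 85 mm) begins 54 mm behind the grasp point. The pads swing forward as they close: fully open they stand 13 mm farther back than shut.
Start: joints at [-1.133, 0.423, 1.63, -0, 1.089, -0.019], TCP at [275.688, -560.893, 221.419] pointing down, gripper open.
Joint ranges: [-3, 3], [-0.9, 2.11], [0.09, 2.58], [-1.31, 4.45], [0.11, 2.69], [-2.54, 2.54]. Speed limits (rad/s): [2.39, 2.39, 3.01, 3.14, 3.14, 3.14].

## Interface

Orientations are given as a unit quaternion [w, x, y, z].
In Python, from plant import status, cams, order, env gives the robot as it stands.
- The arm moves only by the shell command python3 -m jog 'ROWS' [OPENING]. ROWS is JSON, a list of rows, each a list of 4 numbers: the shift along the world's x, y, z in m, then the turn about the world's z in rad. In form: [[tx, ty, tz, yaw], ...]. A call has 1 to 12 rows; each row shifts and turns the pose as measured when the row begins; what a row does not reach is not made up. A row lasts 1/12 s, in which the tool goes at most 41.7 mm and 7.16 degrees, less where a joint would pass 70% of its speed; a pose out of reach is approached as far as the arm can. A call with a gripper value outside its range is refused whole. OPENING is the opening, from 0 (shut) to 1 (fully open), set as the call begins (- or left out, the last holds). The fingers move at their own pace and stop on an object; the grip force is fixed at half the most. Time passes only in rows, so rows that do not move let the fingers close. It gives the time, the measured TCP pose, the force and the opening at its end, in the units of the state.
- status.read_state(): the state, without advancing time (a new reading comes with each control period).
- cams.snapshot(name): name is "scene" or "side" or "wrist"; returns a dict with "img" (420x560x3 uint8, blue, green, red), "camera_matrix" (3x3 intrinsics, pixels), "rvec" (rotation vector, rad) and "tvec" (3), from world to camera coordinates, as OpenCV has them. Camera axes: x right, y down, z forward; pixel columns grow to the right and rows downward; lengths in mm; the calibration is good to about 2 mm. A picture is of the moment at which its call begins. There is no depth.
- order.close_job(): hands the job in, once; it reports no verdict.
Trained networks look in a picture, given as the dict that the camera call returned (one of the last four; its "shot" number tells which), for a name from the list of things; names that differ only in an ending like _2 or _b are one class to them, and where a whole thing is asked for, a point or a joint stands for the part that bears it (a point fixed in the world has none). Each returns a list of dicts, best first, with "p" (0 to 1); they miss things now and then, are a little off and sometimes report something else, mostly with a low value. They report only what shows in the picture. A call takes as long as a camera call. They do not tell look-alikes from the thing itself.
- cams.silhouettes(query, picture): "pixels" (420x560 bool, what is visible of it).
- cams.spot_point(query, picture): "centre" ([x, y, z] in mm, in the coordinates of the camera as it stood for that picture, good to about 4 mm: a listed point, or the origin of a listed thing).
The state is a dict: "time_s": time; "qpos": joint angles; "dq": joint speeds; "tau": joint torques, N m; "ee_pos": TCP position; "tcp_rot": TCP orientation; "force": force on the tool from outside, world axes, zero at the start; "wrist_torque": the same for the moment, N m; "gripper_width": finger opening in mm.
Only numpy, scipy, OpenCV 4.12 (cv2) and the standard library are available. Lean on these libraries where they do the work, as an engineer would, in place of code of your own. Each camera call takes 0.05 s, during which the arm holds its last target.

## Task

Get the packing place ready: fold the chart's yellow kickstand leg fully open and stand the chart up on it, about where it lies now, and put every sauce pot from the basket upright on the floor of a tray pocket of its own, red lids in the red row and green lids in the green row. Leave the bottle, the cup and the scale alone.

Things in the scene. Friction and masses are not known exactly. Their poses are not given: they have to be found in the camera images.
- chart: Blue stiff panel 130 mm tall, 150 wide, 10 thick, 0.3 kg, loose; starts flat on the table between basket and tray, face (coloured dots) down, back and yellow leg up. Origin: centre of the face side (underside while lying). Own +x: from its top to its bottom edge (while lying, roughly away from the robot); y along its width and the hinge axis; z out of its back (up while lying).
- chart_grip (a point): Centre of the black round grip bar at the chart's top: diameter 16 mm, 34 mm long with round ends, along the chart's y, in chart frame (-87, 0, 8) mm, 22 mm beyond the panel's top edge, on a stem 16 mm wide. Can be pinched by its two round ends; the chart then swivels easily in the grip about the bar.
- chart_edge (a point): Middle of the chart's bottom edge surface, at mid thickness: chart frame (65, 0, 5) mm. On its fully open leg the chart stands by itself, face to the robot, leaning back 17 degrees (turned about 107 degrees from lying), on the rear (back-side) corner of this edge and on the leg's end.
- chart_hinge (a point): Axis of the leg's hinge, on the chart's back at chart frame (-33, 0, 16) mm.
- chart_leg (a joint): Angle of the yellow kickstand leg, rad: 0 folded flat against the back, 0.65 fully open at its hard stop. Opening lifts the leg's free end (at the chart's bottom edge) away from the back. A stiff hinge (0.025 N m): the leg stays where it is left. Starts at 0 to 0.08.
- leg_end (a point): Centre of the black rubber roll (diameter 12 mm) at the free end of the leg, 92 mm from the hinge. The leg is a yellow bar 22 mm wide (along chart y), 12 mm thick; folded, it lies right on the chart's back (10 to 22 mm above the table) and its end reaches the bottom edge.
- basket: White basket, fixed, 196 x 188 mm, 3 (along its x, pitch 64 mm) by 2 (along its y, pitch 92 mm) compartments with 4 mm walls 18 mm tall and a 4 mm floor; each pot starts in its own compartment. Origin: centre of its underside. It and the tray may be on either side.
- tray: Black pack tray, fixed, 190 (x) x 176 (y) mm, 18 mm tall, with two rows of three square pockets 50 mm wide and 14 mm deep (floor 4 mm above the table); red strip along the red row (own +y side), green strip along the green row (-y side). Origin: centre of its underside.
- red_pocket1 (a point): Centre of the floor of pocket 1 of the red row: tray frame (-60, 45, 4) mm.
- red_pocket2 (a point): Centre of the floor of pocket 2 of the red row: tray frame (0, 45, 4) mm.
- red_pocket3 (a point): Centre of the floor of pocket 3 of the red row: tray frame (60, 45, 4) mm.
- green_pocket1 (a point): Centre of the floor of pocket 1 of the green row: tray frame (-60, -45, 4) mm.
- green_pocket2 (a point): Centre of the floor of pocket 2 of the green row: tray frame (0, -45, 4) mm.
- green_pocket3 (a point): Centre of the floor of pocket 3 of the green row: tray frame (60, -45, 4) mm.
- red1: Sealed sauce pot with red lid and white sides, a cylinder of diameter 45 mm at the lid (44 below), height 34.5 mm, about 40 g. Origin: centre of its underside; z along its axis. May be absent.
- red2: Sealed sauce pot with red lid and white sides, a cylinder of diameter 45 mm at the lid (44 below), height 34.5 mm, about 40 g. Origin: centre of its underside; z along its axis. May be absent.
- red3: Sealed sauce pot with red lid and white sides, a cylinder of diameter 45 mm at the lid (44 below), height 34.5 mm, about 40 g. Origin: centre of its underside; z along its axis. May be absent.
- green1: Sealed sauce pot with green lid and white sides, a cylinder of diameter 45 mm at the lid (44 below), height 34.5 mm, about 40 g. Origin: centre of its underside; z along its axis. May be absent.
- green2: Sealed sauce pot with green lid and white sides, a cylinder of diameter 45 mm at the lid (44 below), height 34.5 mm, about 40 g. Origin: centre of its underside; z along its axis. May be absent.
- green3: Sealed sauce pot with green lid and white sides, a cylinder of diameter 45 mm at the lid (44 below), height 34.5 mm, about 40 g. Origin: centre of its underside; z along its axis. May be absent.
- sanitiser: Bystander: clear bottle with blue cap, diameter 64 mm, 120 mm tall; leave it alone.
- cup: Bystander: steel cup, diameter 84 mm, 85 mm tall; leave it alone.
- scale: Bystander: white portion scale 130 x 160 mm, 56 mm tall, beyond the chart; leave it alone.
Mind the look-alikes: they are no part of the job. What is shaped like the red1 but blue or grey is not meant.

How it is judged (in metres and radians):
On the way, in this order (a step that is already met when the one before it is completed fails the run):
1. the chart's leg is folded open (value of joint chart_leg above 0.45 rad), for 0.2 s.
2. the chart stands on its bottom edge and its leg (height (world z) of chart_grip above 0.125 m and height (world z) of each of chart_edge, leg_end below 0.015 m and value of joint chart_leg above 0.45 rad), for 0.3 s.
At the end, for the whole second after the job is handed in: Chart at rest on bottom edge and leg end (both below 15 mm), grip bar above 125 mm, leg over 0.45 rad, edge within 100 mm of its start; every pot at rest, upright to 0.15 rad, underside below 10 mm, within 10 mm of the centre of a pocket of its colour (all of step 2 and linear speed of each of chart, red1, red2, red3, green1, green2, green3 below 0.03 m/s and distance of chart_edge from where it was at the start of the episode below 0.1 m and (horizontal distance between red1 and red_pocket1 below 0.01 m or horizontal distance between red1 and red_pocket2 below 0.01 m or horizontal distance between red1 and red_pocket3 below 0.01 m) and height (world z) of each of red1, red2, red3, green1, green2, green3 below 0.01 m and angle between each of red1, red2, red3, green1, green2, green3's own z axis and vertical below 0.15 rad and (horizontal distance between red2 and red_pocket1 below 0.01 m or horizontal distance between red2 and red_pocket2 below 0.01 m or horizontal distance between red2 and red_pocket3 below 0.01 m) and (horizontal distance between red3 and red_pocket1 below 0.01 m or horizontal distance between red3 and red_pocket2 below 0.01 m or horizontal distance between red3 and red_pocket3 below 0.01 m) and (horizontal distance between green1 and green_pocket1 below 0.01 m or horizontal distance between green1 and green_pocket2 below 0.01 m or horizontal distance between green1 and green_pocket3 below 0.01 m) and (horizontal distance between green2 and green_pocket1 below 0.01 m or horizontal distance between green2 and green_pocket2 below 0.01 m or horizontal distance between green2 and green_pocket3 below 0.01 m) and (horizontal distance between green3 and green_pocket1 below 0.01 m or horizontal distance between green3 and green_pocket2 below 0.01 m or horizontal distance between green3 and green_pocket3 below 0.01 m)); the robot touches nothing.
It fails at once if the sanitiser is disturbed (moved 25 mm) (distance of sanitiser from where it was at the start of the episode above 0.025 m).
It fails at once if the cup is disturbed (moved 25 mm) (distance of cup from where it was at the start of the episode above 0.025 m).
It fails at once if the scale is disturbed (moved 25 mm) (distance of scale from where it was at the start of the episode above 0.025 m).
Of red1, red2, red3, green1, green2, green3 only 4 to 6 are there at a start; the rules pass over those that are not, and their reading is None.
At some moment in a run one of red1, red2, red3, green1, green2, green3 may be knocked a few centimetres aside while the robot is not near it.
Once in a run the grip may slacken for a moment while it holds something.
It also fails if it takes over 210 s, if anything falls off the work surface, if the arm or the gripper's body presses on something with over 40 N, if the wrist force passes 120 N, or if a joint passes its speed limit or range.

## Working session

There is one attempt and no reset: what is moved stays moved. The work goes in short steps, Python scripts to look and compute and a shell command to move; the robot and the scene stay as the last step left them, time stands still between calls to the robot, and variables do not carry over. Pictures are saved under pics/ and viewed, and the job is handed in when it is done.

```bash
ls; mkdir -p pics; cat > h.py <<'E'
import numpy as np, cv2
from plant import status, cams, order, env
def snap(name, fn=None):
    s=cams.snapshot(name)
    if fn: cv2.imwrite('pics/'+fn+'.png', s['img'])
    return s
def c2w(s,p):
    R=cv2.Rodrigues(np.array(s['rvec'],float))[0]
    return R.T@(np.array(p,float)-np.array(s['tvec'],float).ravel())
def w2p(s,P):
    return cv2.projectPoints(np.array(P,float).reshape(-1,3),np.array(s['rvec'],float),np.array(s['tvec'],float),np.array(s['camera_matrix'],float),None)[0].reshape(-1,2)
def ray(s,uv,z):
    R=cv2.Rodrigues(np.array(s['rvec'],float))[0]; K=np.array(s['camera_matrix'])
    d=R.T@np.linalg.solve(K,[uv[0],uv[1],1.]); c=-R.T@np.array(s['tvec'],float).ravel()
    return c+d*(z-c[2])/d[2]
def find(s,q):
    return [(round(r['p'],2),np.round(c2w(s,r['centre']),1).tolist()) for r in cams.spot_point(q,s)]
def st():
    t=status.read_state(); print({k:np.round(t[k],3).tolist() for k in ('time_s','qpos','ee_pos','tcp_rot','force','gripper_width')})
    return t
E
python3 - <<'E'
from h import *
st(); print(env.tips_ahead)
for n in ('scene','side'):
    s=snap(n,n+'0'); print(n)
    for q in ('chart','chart_grip','chart_edge','chart_hinge','leg_end','basket','tray','red1','green1','red_pocket1','red_pocket3','green_pocket1','sanitiser','cup','scale'): print(q,find(s,q))
E
```

```text
pics
{'time_s': 0.0, 'qpos': [-1.133, 0.424, 1.631, -0.0, 1.089, -0.019], 'ee_pos': [275.447, -560.378, 220.616], 'tcp_rot': [-0.001, 0.974, 0.226, -0.0], 'force': [-0.305, -0.242, -0.562], 'gripper_width': 85.805}
17.0
scene
chart [(0.81, [519.5, 4.4, -0.6])]
chart_grip [(0.94, [435.9, -12.9, 9.2]), (0.5, [593.2, -267.1, 6.9]), (0.48, [533.9, -264.5, 4.5])]
chart_edge [(0.56, [583.0, 21.4, 5.1])]
chart_hinge [(0.89, [485.3, -4.7, 16.5]), (0.57, [819.4, -0.6, -0.6])]
leg_end [(0.76, [576.7, 22.0, 21.3])]
basket [(0.59, [523.5, 308.3, -1.3])]
tray [(0.93, [531.0, -311.0, 0.2])]
red1 [(0.82, [521.2, 262.3, 4.6]), (0.71, [586.5, 255.9, 5.0]), (0.69, [466.2, 366.8, 4.9]), (0.65, [468.8, -348.2, 4.8]), (0.64, [686.3, 315.5, 0.1]), (0.6, [785.6, 279.1, 0.4]), (0.57, [568.0, 148.4, 3.2]), (0.33, [597.4, -269.9, 2.6])]
green1 [(0.62, [458.1, 271.5, 4.0]), (0.62, [530.2, 359.2, 6.7]), (0.6, [592.1, 348.7, 2.5])]
red_pocket1 [(0.79, [533.4, -264.5, 4.2]), (0.75, [596.0, -268.8, 2.8]), (0.58, [474.6, -262.7, 6.3]), (0.15, [525.6, 310.2, -0.9])]
red_pocket3 [(0.79, [533.4, -264.5, 4.2]), (0.75, 
[... 649 characters left out ...]
 3.1])]
red1 [(0.97, [465.9, 365.2, 4.4]), (0.73, [588.0, 259.5, 3.7]), (0.7, [569.9, 147.0, 2.7]), (0.58, [686.0, 320.1, -1.4])]
green1 [(0.96, [603.5, 347.4, 4.2]), (0.56, [457.1, 273.9, 4.0]), (0.56, [536.9, 359.3, 6.4]), (0.43, [726.0, 190.5, 0.2])]
red_pocket1 [(0.82, [534.2, -263.1, 3.3]), (0.63, [599.4, -272.5, 0.8]), (0.32, [437.6, -19.8, 9.1])]
red_pocket3 [(0.82, [534.2, -263.1, 3.3]), (0.63, [599.4, -272.5, 0.8]), (0.32, [437.6, -19.8, 9.1])]
green_pocket1 [(0.9, [534.2, -353.5, 5.3]), (0.87, [472.2, -354.1, 3.4]), (0.75, [591.9, -354.7, 4.1])]
sanitiser [(0.9, [726.5, 186.4, 0.2])]
cup [(0.66, [589.8, 258.2, 4.6]), (0.65, [719.4, -190.7, -2.1])]
scale [(0.78, [815.1, 6.8, -1.2])]
```

View pics/scene0.png

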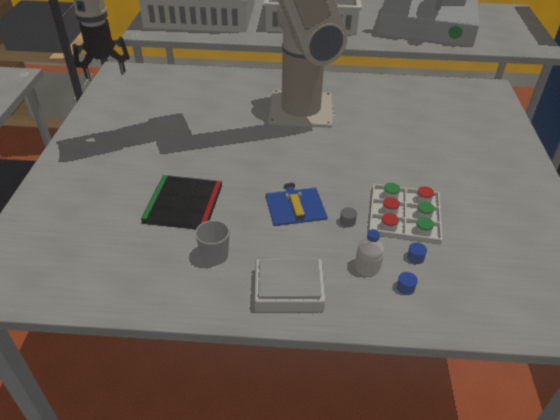

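View pics/side0.png

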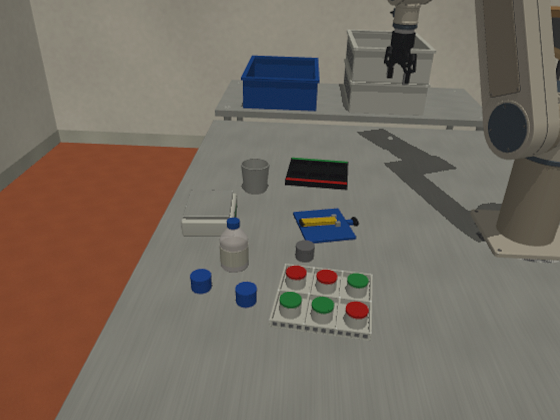

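The pictures show 6 pots in the basket: red at (521,262), (587,257) and (467,366), green at (458,272), (530,359) and (595,348). The chart lies with a yaw of about 0.25, and the tray is on the −y side. The blue and grey pots are look-alikes. I'm moving above the chart for a wrist view.

```bash
python3 -m jog '[[0.015,0.037,0,-0.02],[0.016,0.037,0,-0.02],[0.016,0.037,0,-0.02],[0.016,0.037,0,-0.02],[0.016,0.037,0,-0.02],[0.016,0.037,0,-0.02],[0.016,0.037,0,-0.02],[0.016,0.037,0,-0.02],[0.016,0.037,0,-0.02],[0.016,0.037,0,-0.02],[0.016,0.037,0,0],[0.016,0.037,0,0]]' 1; python3 -m jog '[[0.016,0.037,0,0],[0.016,0.037,0,0],[0.016,0.037,0,0],[0,0,0,0],[0,0,0,0]]'
python3 - <<'E'
from h import *
st()
for n in ('wrist',):
    s=snap(n,n+'1')
    for q in ('chart','chart_grip','chart_edge','chart_hinge','leg_end'): print(q,find(s,q))
E
```

```text
time_s: 2.6
ee_pos: [467.7, -108.1, 223.3]
tcp_rot: [0.004, 0.993, 0.116, 0.002]
force: [0.7, -0.6, -0.2]
gripper_width: 85.5
time_s: 3.02
ee_pos: [519.4, 14.5, 224.9]
tcp_rot: [0.004, 0.993, 0.12, 0.005]
force: [-0.4, 0.2, 0.1]
gripper_width: 85.1
{'time_s': 3.017, 'qpos': [0.009, 0.26, 1.865, -0.008, 1.007, 1.342], 'ee_pos': [519.398, 14.467, 224.862], 'tcp_rot': [0.004, 0.993, 0.12, 0.005], 'force': [-0.376, 0.159, 0.123], 'gripper_width': 85.13}
chart []
chart_grip [(0.63, [437.3, -18.3, 9.6]), (0.24, [522.9, 269.5, 6.7])]
chart_edge [(0.66, [530.4, -350.9, 4.5]), (0.58, [588.3, 23.1, 8.2])]
chart_hinge [(0.47, [531.7, -351.6, 3.2])]
leg_end [(0.61, [576.0, 21.7, 22.4])]
```

View pics/wrist1.png

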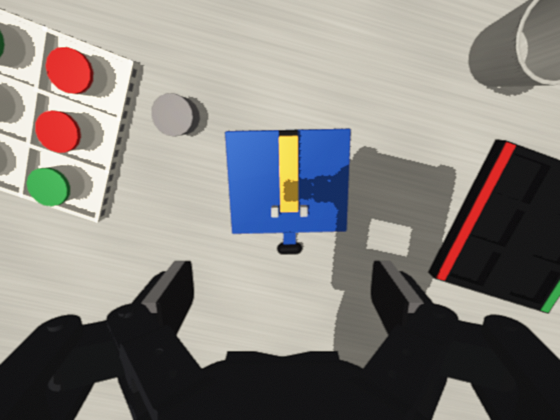

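```bash
python3 - <<'E'
from h import *
s=snap('wrist')
print(c2w(s,[0,0,0]))
# silhouette of leg
r=cams.silhouettes('leg_end',s); r2=cams.silhouettes('chart',s)
for q,rr in(('leg',r),('chart',r2)):
    for k in rr[:2]:
        m=np.argwhere(k['pixels']); print(q,k['p'],len(m),m.min(0)[::-1],m.max(0)[::-1])
# yellow by colour
hsv=cv2.cvtColor(s['img'],cv2.COLOR_BGR2HSV)
m=((hsv[...,0]>18)&(hsv[...,0]<35)&(hsv[...,1]>130)).astype(np.uint8)
c=max(cv2.findContours(m,0,2)[0],key=cv2.contourArea)
b=cv2.boxPoints(cv2.minAreaRect(c)); print(b); print([np.round(ray(s,p,22),1).tolist() for p in b])
m=((hsv[...,0]>100)&(hsv[...,0]<130)&(hsv[...,1]>130)).astype(np.uint8)
c=max(cv2.findContours(m,0,2)[0],key=cv2.contourArea)
b=cv2.boxPoints(cv2.minAreaRect(c)); print(b); print([np.round(ray(s,p,10),1).tolist() for p in b])
E
```

```text
[586.75082265  30.12780648 377.83238276]
leg 0.75 1649 [275 128] [296 210]
leg 0.58 15949 [428 137] [559 310]
chart 0.91 12795 [222 127] [347 253]
chart 0.35 1509 [275 129] [296 210]
[[275.84177 133.46165]
 [294.59787 132.92577]
 [296.79282 209.74876]
 [278.0367  210.28465]]
[[576.4, 31.8, 22.0], [581.9, 11.0, 22.0], [493.9, -13.9, 22.0], [487.9, 8.4, 22.0]]
[[222.74379  129.9827  ]
 [346.9789   127.093506]
 [349.6438   241.68271 ]
 [225.40866  244.5719  ]]
[[565.3, 93.6, 10.0], [602.6, -48.1, 10.0], [464.5, -93.5, 10.0], [423.2, 64.0, 10.0]]
```

```bash
python3 -m jog '[[0.022,0.001,-0.02,0.02],[0.022,0.001,-0.03,0],[0,0,-0.035,0],[0,0,-0.035,0],[0,0,-0.03,0],[0,0,-0.015,0],[0,0,0,0],[0,0,0,0]]' 0.55
python3 - <<'E'
from h import *
st(); s=snap('wrist','w2')
E
```

```text
time_s: 4.13
ee_pos: [567.0, 8.8, 56.6]
tcp_rot: [0.004, 0.992, 0.124, 0.01]
force: [0.6, 0.4, 0.4]
gripper_width: 46.9
{'time_s': 4.133, 'qpos': [-0.002, 0.571, 1.863, -0.01, 0.688, 1.327], 'ee_pos': [566.997, 8.808, 56.638], 'tcp_rot': [0.004, 0.992, 0.124, 0.01], 'force': [0.592, 0.438, 0.374], 'gripper_width': 46.914}
```

View pics/w2.png

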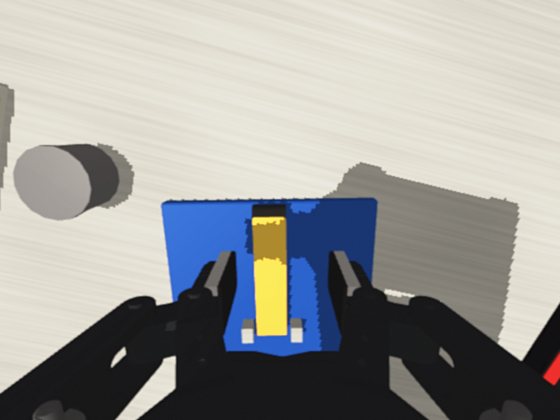

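```bash
python3 -m jog '[[-0.002,0.009,-0.01,0.012],[0,0,-0.012,0],[0,0,-0.005,0],[0,0,0,0]]'
python3 - <<'E'
from h import *
st(); s=snap('wrist','w3'); print(find(s,'leg_end'))
E
```

```text
time_s: 4.52
ee_pos: [568.1, 18.6, 32.3]
tcp_rot: [0.005, 0.991, 0.131, 0.014]
force: [-0.2, -0.1, 0.4]
gripper_width: 46.9
{'time_s': 4.517, 'qpos': [0.015, 0.611, 1.87, -0.011, 0.632, 1.333], 'ee_pos': [568.141, 18.555, 32.335], 'tcp_rot': [0.005, 0.991, 0.131, 0.014], 'force': [-0.244, -0.092, 0.448], 'gripper_width': 46.934}
[(0.6, [576.4, 20.1, 19.3])]
```

View pics/w3.png

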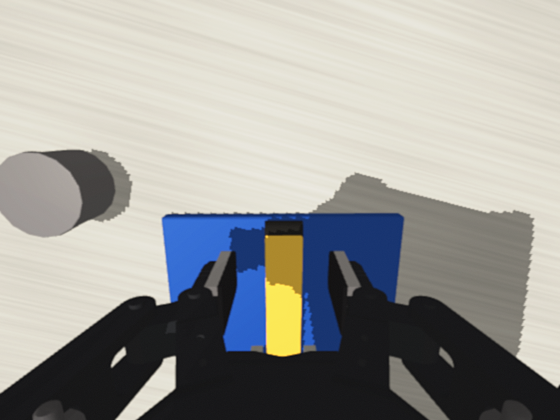

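```bash
python3 -m jog '[[0,0,-0.004,0],[0,0,0,0],[0,0,0,0],[0,0,0,0],[0,0,0,0],[0,0,0,0]]' 0
python3 - <<'E'
from h import *
st(); s=snap('wrist','w4'); s=snap('side','s4')
E
```

```text
time_s: 5.12
ee_pos: [569.7, 18.3, 30.1]
tcp_rot: [0.005, 0.991, 0.13, 0.016]
force: [-0.4, -0.1, 0.5]
gripper_width: 0.2
{'time_s': 5.117, 'qpos': [0.015, 0.616, 1.869, -0.011, 0.625, 1.333], 'ee_pos': [569.737, 18.3, 30.09], 'tcp_rot': [0.005, 0.991, 0.13, 0.016], 'force': [-0.433, -0.139, 0.489], 'gripper_width': 0.238}
```

View pics/w4.png

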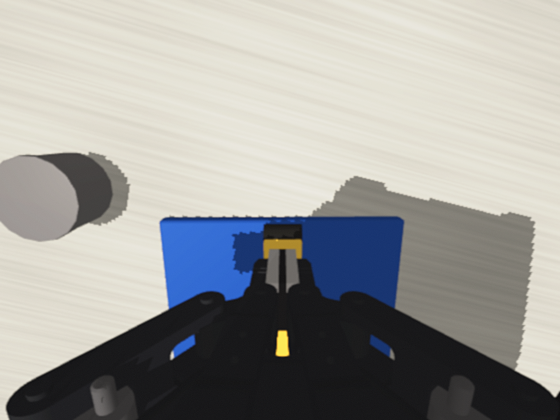

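```bash
python3 - <<'E'
from h import *
from scipy.spatial.transform import Rotation as R
t=st(); q=np.array(t['tcp_rot']); Rm=R.from_quat(q[[1,2,3,0]]).as_matrix(); print(Rm[:,2])
s=snap('wrist'); p=np.array(t['ee_pos'])
for d in (-10,0,8,17): print(d, [w2p(s,p+Rm@[x,0,d]).round(1).tolist() for x in (-11,0,11)])
for n in ('scene','side'):
    s=snap(n); u=w2p(s,p)[0].astype(int); im=s['img'][u[1]-50:u[1]+50,max(u[0]-60,0):u[0]+60]; cv2.imwrite(f'pics/{n}4c.png',cv2.resize(im,None,fx=5,fy=5,interpolation=cv2.INTER_CUBIC)); print(u)
E
```

```text
{'time_s': 5.217, 'qpos': [0.015, 0.616, 1.869, -0.011, 0.625, 1.333], 'ee_pos': [569.751, 18.28, 30.086], 'tcp_rot': [0.005, 0.991, 0.13, 0.016], 'force': [0.134, 0.344, 0.235], 'gripper_width': -0.012}
[ 0.03226959 -0.00608833 -0.99946066]
-10 [[[284.1, 284.6]], [[284.1, 265.8]], [[284.1, 246.3]]]
0 [[[284.0, 275.4]], [[284.0, 257.5]], [[284.0, 239.0]]]
8 [[[283.9, 268.8]], [[283.9, 251.6]], [[283.9, 233.7]]]
17 [[[283.8, 262.0]], [[283.8, 245.4]], [[283.8, 228.4]]]
[299 211]
[305 218]
```

View pics/side4c.png

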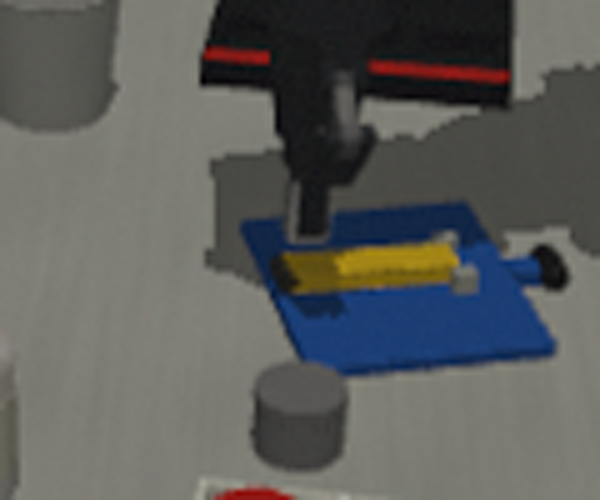

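View pics/scene4c.png

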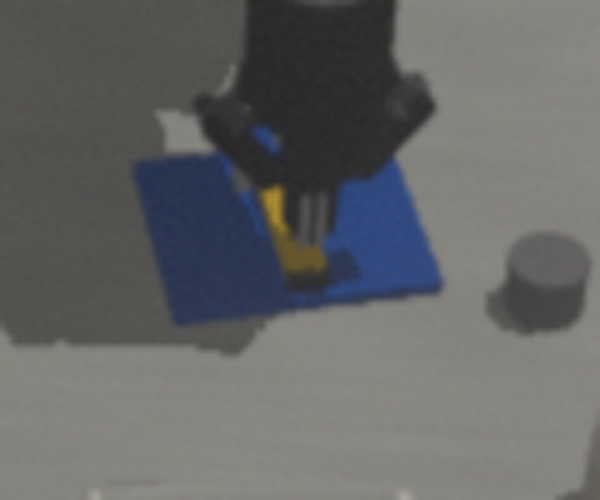

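```bash
python3 - <<'E'
from h import *
P=[];x=[]
for n,u in (('scene',(307.4,216.5)),('side',(300.3,208.4))):
    s=snap(n); R=cv2.Rodrigues(np.array(s['rvec'],float))[0]; P.append(np.array(s['camera_matrix'])@np.c_[R,np.array(s['tvec'],float).ravel()]); x.append(np.array(u,float))
    print(n, w2p(s,[[569.7,18.3,z] for z in (13,30,40)]).round(1).tolist())
X=cv2.triangulatePoints(P[0],P[1],x[0],x[1]); print((X[:3]/X[3]).ravel())
E
```

```text
scene [[299.7, 216.2], [300.0, 211.6], [300.1, 208.8]]
side [[305.2, 223.7], [305.5, 218.1], [305.7, 214.7]]
[594.75305033  33.77044989  53.19322917]
```

```bash
for i in 1 2 3 4 ; do :; done; python3 -m jog '[[0,0,-0.005,0],[0,0,-0.003,0],[0,0,0,0]]'; python3 -m jog '[[0,0,-0.003,0],[0,0,0,0]]'
```

```text
time_s: 5.72
ee_pos: [569.8, 18.3, 21.4]
tcp_rot: [0.005, 0.991, 0.13, 0.016]
force: [-0.4, -0.3, -0.9]
gripper_width: 0.3
time_s: 5.88
ee_pos: [569.5, 18.4, 17.6]
tcp_rot: [0.005, 0.991, 0.131, 0.015]
force: [-1.0, 0.1, 0.2]
gripper_width: -0.4
```

```bash
python3 - <<'E'
from h import *
for n in ('wrist','scene','side'):
    s=snap(n,n+'5'); im=s['img']
    if n!='wrist':
        im=im[160:260,245:365]; im=cv2.resize(im,None,fx=5,fy=5,interpolation=cv2.INTER_CUBIC)
    cv2.imwrite(f'pics/{n}5c.png',im)
E
```

```text
(no output)
```

View pics/side5c.png

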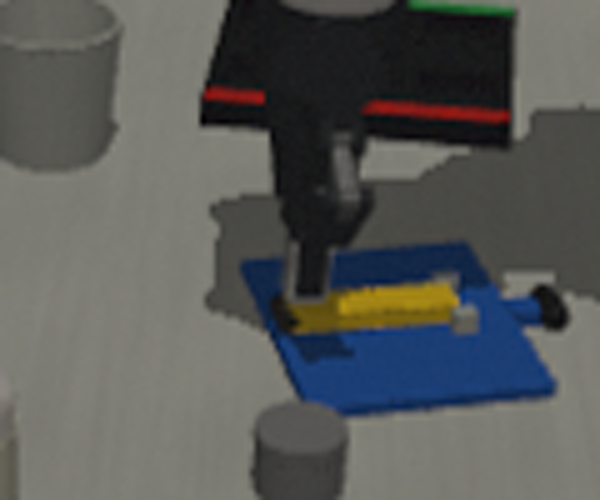

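View pics/wrist5c.png

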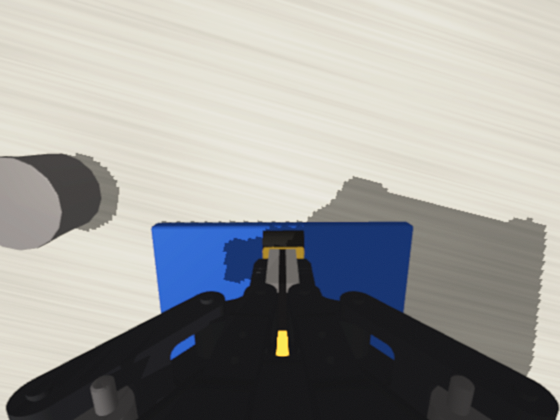

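```bash
python3 -m jog '[[0,0,-0.002,0],[0,0,0,0]]'; python3 -m jog '[[0,0,-0.002,0],[0,0,0,0]]'
```

```text
time_s: 6.2
ee_pos: [570.1, 18.3, 16.3]
tcp_rot: [0.005, 0.991, 0.131, 0.016]
force: [0.1, -0.5, 0.1]
gripper_width: -0.0
time_s: 6.37
ee_pos: [570.3, 18.4, 14.2]
tcp_rot: [0.005, 0.991, 0.131, 0.016]
force: [-0.5, 0.5, -0.5]
gripper_width: 0.0
```

```bash
python3 -m jog '[[0,0,-0.002,0],[0,0,0,0]]'; python3 -m jog '[[0,0,-0.002,0],[0,0,0,0]]'
```

```text
time_s: 6.53
ee_pos: [570.7, 18.4, 12.4]
tcp_rot: [0.005, 0.991, 0.13, 0.017]
force: [-0.1, 0.3, 0.6]
gripper_width: 0.1
time_s: 6.7
ee_pos: [570.8, 18.3, 11.8]
tcp_rot: [0.005, 0.991, 0.131, 0.017]
force: [-4.1, 0.6, 10.3]
gripper_width: 0.2
```

```bash
python3 -m jog '[[-0.003,-0.001,0.012,0],[-0.003,0,0.008,0],[0,0,0,0],[0,0,0,0]]' 0.55;  python3 -m jog '[[0,0,-0.012,0],[0,0,-0.010,0],[0,0,-0.005,0],[0,0,0,0]]' 
```

```text
time_s: 7.03
ee_pos: [564.4, 17.3, 32.8]
tcp_rot: [0.005, 0.991, 0.131, 0.017]
force: [-0.8, -1.6, -0.3]
gripper_width: 46.1
time_s: 7.37
ee_pos: [564.1, 17.4, 2.0]
tcp_rot: [0.005, 0.991, 0.131, 0.016]
force: [-0.9, -0.2, -0.4]
gripper_width: 47.0
```

```bash
python3 -m jog '[[0,0,0,0],[0,0,0,0],[0,0,0,0],[0,0,0,0],[0,0,0,0]]' 0
python3 - <<'E'
from h import *
s=snap('wrist','w6'); s=snap('side'); im=s['img'][160:260,245:365]; cv2.imwrite('pics/s6.png',cv2.resize(im,None,fx=5,fy=5,interpolation=cv2.INTER_CUBIC))
E
```

```text
time_s: 7.78
ee_pos: [563.6, 17.0, 1.0]
tcp_rot: [0.005, 0.991, 0.13, 0.015]
force: [-0.5, 0.7, -2.0]
gripper_width: 20.2
```

View pics/s6.png

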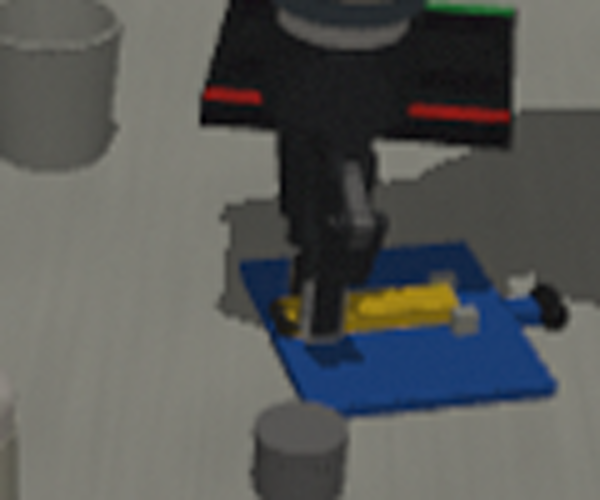

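```bash
python3 -m jog '[[0,0,0.006,0],[-0.001,0,0.006,0],[-0.001,0,0.006,0],[-0.001,-0.001,0.006,0],[0,0,0,0]]'
python3 - <<'E'
from h import *
s=snap('side'); im=s['img'][160:260,245:365]; cv2.imwrite('pics/s7.png',cv2.resize(im,None,fx=5,fy=5,interpolation=cv2.INTER_CUBIC))
E
```

```text
time_s: 8.3
ee_pos: [559.8, 16.2, 26.5]
tcp_rot: [0.005, 0.991, 0.131, 0.015]
force: [0.2, -1.1, -2.4]
gripper_width: 19.9
```

View pics/s7.png

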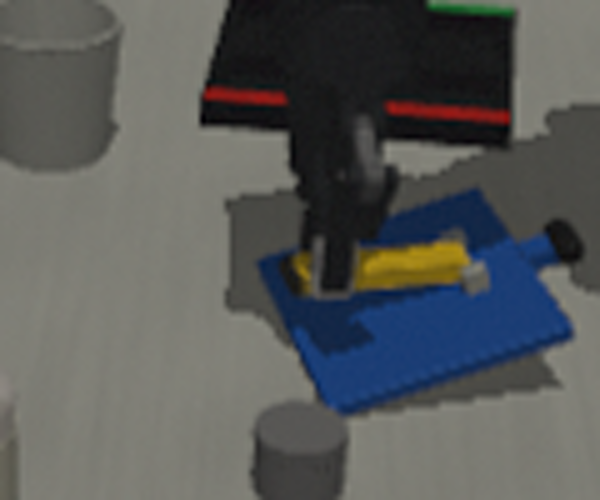

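```bash
python3 -m jog '[[0,0,0.006,0],[0,0,0.006,0],[0,0,0.006,0],[0,0,0.006,0],[0,0,0.006,0],[0,0,0.005,0],[0,0,0,0],[0,0,0,0],[0,0,0,0]]'
python3 - <<'E'
from h import *
s=snap('side'); im=s['img'][150:250,245:365]; cv2.imwrite('pics/s8.png',cv2.resize(im,None,fx=5,fy=5,interpolation=cv2.INTER_CUBIC))
E
```

```text
time_s: 9.1
ee_pos: [559.5, 16.2, 65.4]
tcp_rot: [0.005, 0.991, 0.131, 0.015]
force: [-0.3, -0.6, -4.2]
gripper_width: 19.8
```

View pics/s8.png

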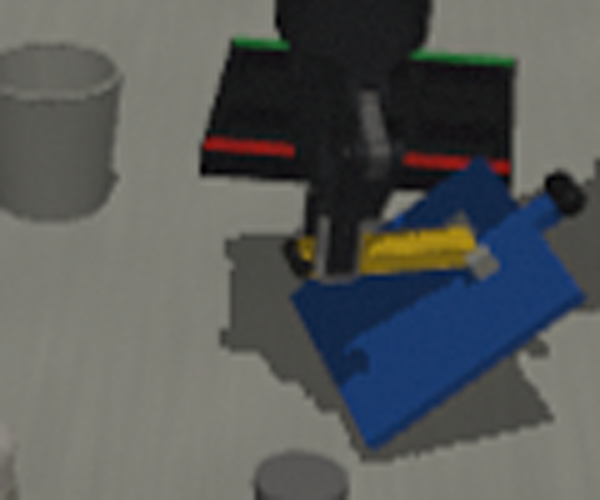

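```bash
python3 -m jog '[[0,0,-0.005,0],[0,0,-0.003,0],[0,0,0,0]]'; python3 -m jog '[[0,0,0,0],[0,0,0,0],[0,0,0,0],[0,0,0,0],[0,0,0,0]]' 0.33
python3 - <<'E'
from h import *
s=snap('side'); im=s['img'][150:250,245:365]; cv2.imwrite('pics/s9.png',cv2.resize(im,None,fx=5,fy=5,interpolation=cv2.INTER_CUBIC))
E
```

```text
time_s: 9.4
ee_pos: [558.9, 16.1, 56.0]
tcp_rot: [0.005, 0.991, 0.131, 0.014]
force: [-0.3, -0.6, -2.3]
gripper_width: 20.2
time_s: 9.82
ee_pos: [559.3, 16.2, 55.8]
tcp_rot: [0.005, 0.991, 0.131, 0.014]
force: [-0.7, 0.0, -0.2]
gripper_width: 28.3
```

View pics/s9.png

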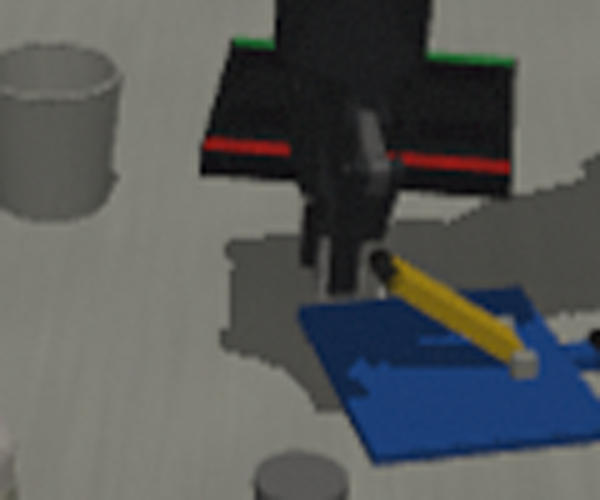

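```bash
python3 -m jog '[[0.01,0.003,0.02,0],[0,0,0.035,0],[0,0,0.035,0],[-0.02,0,0.035,0],[-0.03,0,0.02,0],[-0.03,-0.005,0,0],[-0.03,-0.005,0,0],[0,0,0,0],[0,0,0,0]]' 0.6
python3 - <<'E'
from h import *
st()
for n in ('scene','side','wrist'):
    s=snap(n,n+'10')
    for q in ('chart','chart_grip','chart_edge','chart_hinge','leg_end'): print(q,find(s,q))
E
```

```text
time_s: 10.62
ee_pos: [455.9, 9.2, 208.5]
tcp_rot: [0.005, 0.991, 0.131, 0.016]
force: [1.2, -0.3, 0.6]
gripper_width: 51.0
{'time_s': 10.617, 'qpos': [-0.002, 0.176, 2.023, -0.008, 0.909, 1.312], 'ee_pos': [455.947, 9.204, 208.535], 'tcp_rot': [0.005, 0.991, 0.131, 0.016], 'force': [1.248, -0.338, 0.585], 'gripper_width': 50.995}
chart [(0.63, [487.7, -0.9, -2.1])]
chart_grip [(0.59, [405.5, -23.0, 11.0]), (0.51, [466.0, 369.2, 3.9])]
chart_edge [(0.85, [550.4, 17.3, 7.0])]
chart_hinge [(0.73, [451.6, -13.9, 15.7])]
leg_end [(0.52, [528.8, 8.1, 70.8])]
chart [(0.97, [493.1, -2.0, -4.5]), (0.66, [407.2, -27.9, 7.2]), (0.49, [522.2, 266.3, 1.3])]
chart_grip [(0.95, [408.6, -29.4, 6.2])]
chart_edge [(0.8, [549.5, 15.9, 8.6])]
chart_hinge [(0.79, [462.2, -10.4, 15.5])]
leg_end [(0.62, [531.2, 4.5, 67.9]), (0.41, [469.5, -351.3, 6.4])]
chart [(0.75, [485.8, -3.1, 1.0]), (0.34, [407.0, -26.0, 8.5])]
chart_grip [(0.61, [405.2, -28.5, 8.4])]
chart_edge [(0.73, [553.1, 12.9, 6.3])]
chart_hinge [(0.69, [454.4, -12.8, 15.3])]
leg_end [(0.79, [529.7, 8.7, 71.8])]
```

View pics/wrist10.png

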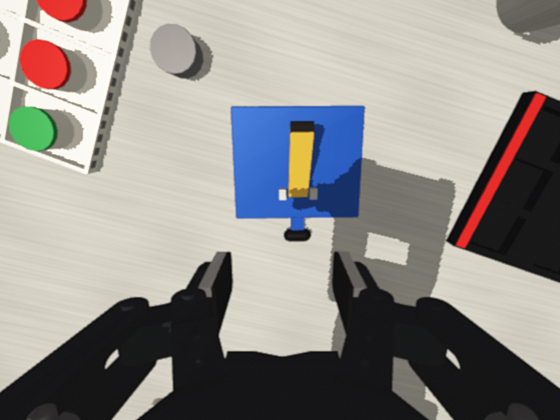

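```bash
python3 -m jog '[[-0.025,-0.018,-0.02,0.01],[-0.025,-0.018,-0.03,0],[0,0,-0.035,0],[0,0,-0.035,0],[0,0,-0.03,0],[0,0,-0.008,0],[0,0,0,0],[0,0,0,0]]'
python3 - <<'E'
from h import *
st()
s=snap('wrist','w11'); print(find(s,'chart_grip'))
E
```

```text
time_s: 12.18
ee_pos: [407.4, -28.2, 47.5]
tcp_rot: [0.006, 0.99, 0.136, 0.021]
force: [0.9, -0.7, 0.4]
gripper_width: 51.0
{'time_s': 12.183, 'qpos': [-0.096, 0.434, 2.222, -0.006, 0.441, 1.206], 'ee_pos': [407.362, -28.237, 47.474], 'tcp_rot': [0.006, 0.99, 0.136, 0.021], 'force': [0.878, -0.708, 0.442], 'gripper_width': 51.03}
[(0.76, [404.5, -25.3, 8.1])]
```

View pics/w11.png

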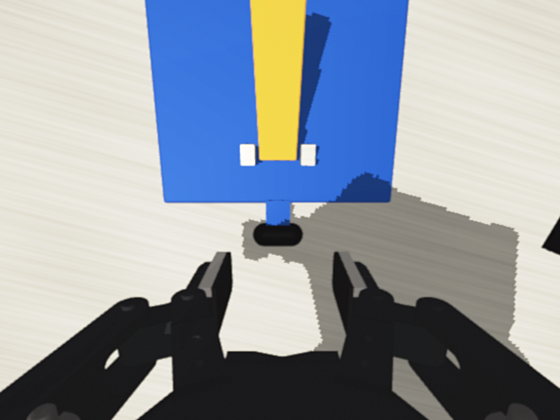

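```bash
python3 -m jog '[[-0.002,0.002,-0.02,0],[0,0,-0.02,0],[0,0,-0.004,0],[0,0,0,0]]'
python3 - <<'E'
from h import *
st()
s=snap('wrist','w12'); print(find(s,'chart_grip'))
s=snap('side'); im=s['img'][150:250,265:385]; cv2.imwrite('pics/s12.png',cv2.resize(im,None,fx=5,fy=5,interpolation=cv2.INTER_CUBIC))
E
```

```text
time_s: 12.62
ee_pos: [412.3, -26.5, 8.4]
tcp_rot: [0.008, 0.99, 0.137, 0.029]
force: [-0.2, -0.2, 0.0]
gripper_width: 51.4
{'time_s': 12.617, 'qpos': [-0.091, 0.532, 2.228, -0.009, 0.321, 1.214], 'ee_pos': [412.286, -26.527, 8.367], 'tcp_rot': [0.008, 0.99, 0.137, 0.029], 'force': [-0.227, -0.191, 0.01], 'gripper_width': 51.406}
[(0.68, [404.9, -29.2, 7.4])]
```

View pics/w12.png

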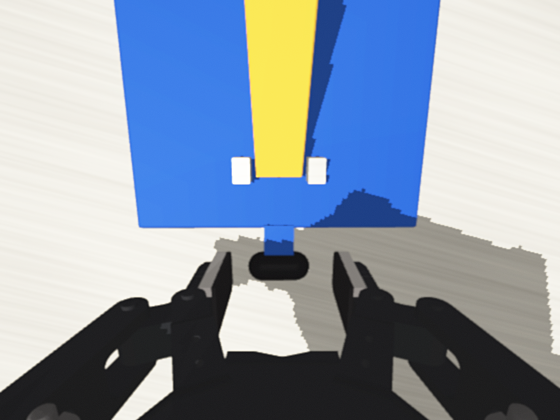

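View pics/s12.png

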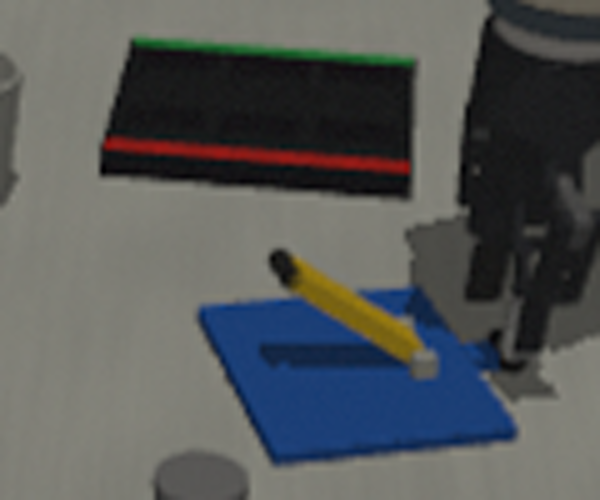

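```bash
python3 -m jog '[[-0.004,0,-0.005,0],[-0.003,0,-0.004,0],[-0.001,0,-0.003,0],[0,0,0,0]]'
python3 - <<'E'
from h import *
s=snap('wrist','w13'); 
s=snap('side'); im=s['img'][150:250,265:385]; cv2.imwrite('pics/s13.png',cv2.resize(im,None,fx=5,fy=5,interpolation=cv2.INTER_CUBIC))
E
```

```text
time_s: 13.1
ee_pos: [405.7, -26.8, -1.3]
tcp_rot: [0.009, 0.99, 0.137, 0.032]
force: [-0.1, 0.5, -0.5]
gripper_width: 51.4
```

View pics/w13.png

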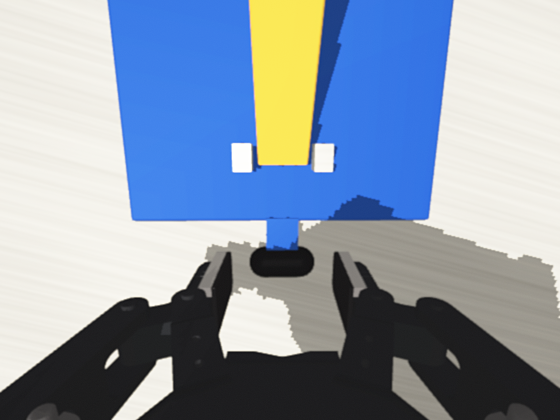

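View pics/s13.png

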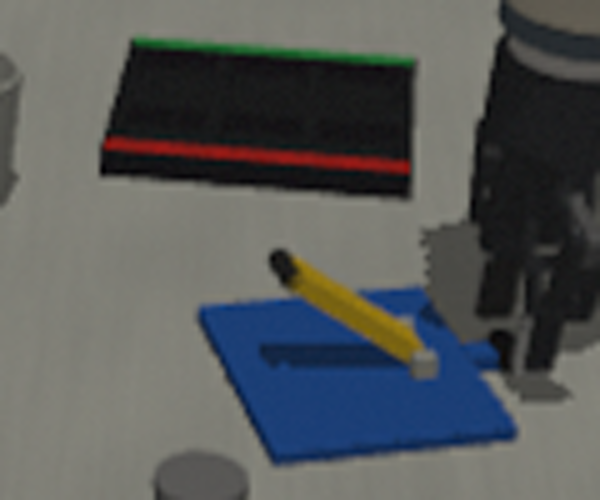

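```bash
python3 - <<'E'
from h import *
from scipy.spatial.transform import Rotation as R
t=st(); q=np.array(t['tcp_rot']); Rm=R.from_quat(q[[1,2,3,0]]).as_matrix(); print(Rm.round(3))
s=snap('wrist'); p=np.array(t['ee_pos']); print('cam in tool', Rm.T@(c2w(s,[0,0,0])-p))
Rc=cv2.Rodrigues(np.array(s['rvec'],float))[0]; print('cam axis in tool',Rm.T@Rc[2])
for d in (-30,-20,-10,0,10,17): print(d, [w2p(s,p+Rm@[x,y,d]).round(0).tolist()[0] for x in (-11,11) for y in (-25.7,25.7)])
cv2.imwrite('pics/w14.png',cv2.resize(s['img'][230:330,180:380],None,fx=4,fy=4,interpolation=cv2.INTER_CUBIC))
s=snap('scene'); im=s['img'][140:240,240:360]; cv2.imwrite('pics/c14.png',cv2.resize(im,None,fx=5,fy=5,interpolation=cv2.INTER_CUBIC))
E
```

```text
{'time_s': 13.2, 'qpos': [-0.093, 0.552, 2.245, -0.009, 0.277, 1.212], 'ee_pos': [406.058, -26.811, -1.07], 'tcp_rot': [0.009, 0.99, 0.137, 0.032], 'force': [0.378, -0.753, -0.096], 'gripper_width': 51.216}
[[ 0.961  0.27   0.066]
 [ 0.271 -0.963 -0.009]
 [ 0.062  0.026 -0.998]]
cam in tool [  71.89300219   -0.95872038 -152.35839658]
cam axis in tool [-2.81420733e-01 -5.31977780e-04  9.59584331e-01]
-30 [[229.0, 307.0], [339.0, 307.0], [227.0, 264.0], [342.0, 264.0]]
-20 [[233.0, 295.0], [336.0, 295.0], [231.0, 255.0], [338.0, 255.0]]
-10 [[236.0, 285.0], [332.0, 285.0], [234.0, 246.0], [334.0, 246.0]]
0 [[238.0, 275.0], [330.0, 275.0], [237.0, 239.0], [331.0, 239.0]]
10 [[241.0, 267.0], [327.0, 267.0], [239.0, 233.0], [329.0, 232.0]]
17 [[242.0, 262.0], [325.0, 262.0], [241.0, 228.0], [327.0, 228.0]]
```

View pics/w14.png

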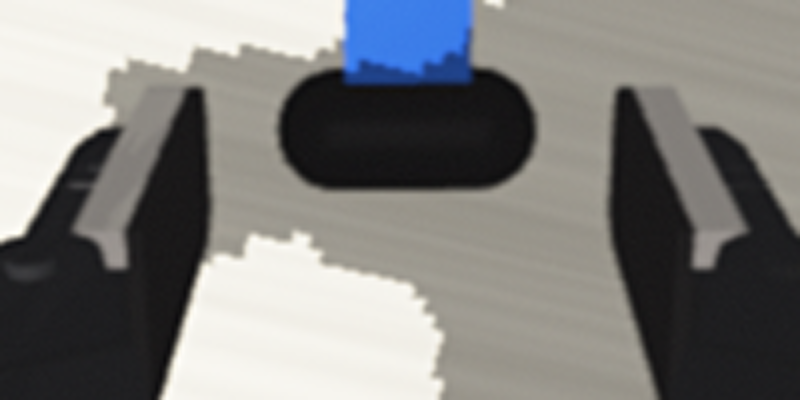

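View pics/c14.png

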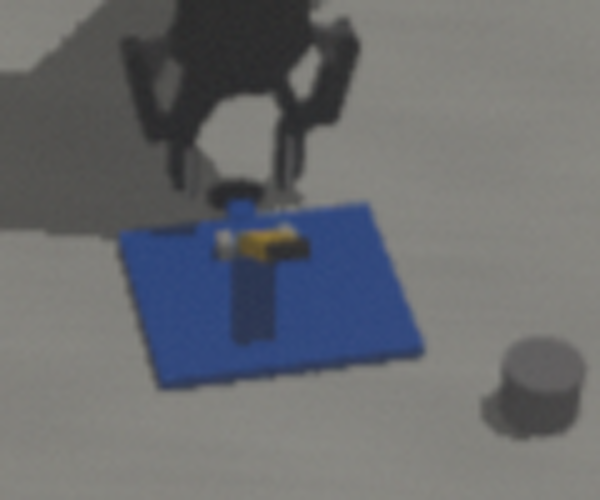

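```bash
python3 -m jog '[[0.001,-0.001,-0.004,0],[0,0,-0.004,0],[0,0,0,0]]'; python3 -m jog '[[0,0,0,0],[0,0,0,0],[0,0,0,0],[0,0,0,0]]' 0
python3 - <<'E'
from h import *
s=snap('wrist'); 
cv2.imwrite('pics/w15.png',cv2.resize(s['img'][180:330,180:380],None,fx=4,fy=4,interpolation=cv2.INTER_CUBIC))
E
```

```text
time_s: 13.55
ee_pos: [408.2, -28.0, -9.4]
tcp_rot: [0.009, 0.99, 0.137, 0.033]
force: [0.0, 0.2, -0.5]
gripper_width: 51.3
time_s: 13.88
ee_pos: [408.0, -27.9, -9.2]
tcp_rot: [0.009, 0.99, 0.136, 0.033]
force: [0.8, -0.1, -1.4]
gripper_width: 29.3
```

View pics/w15.png

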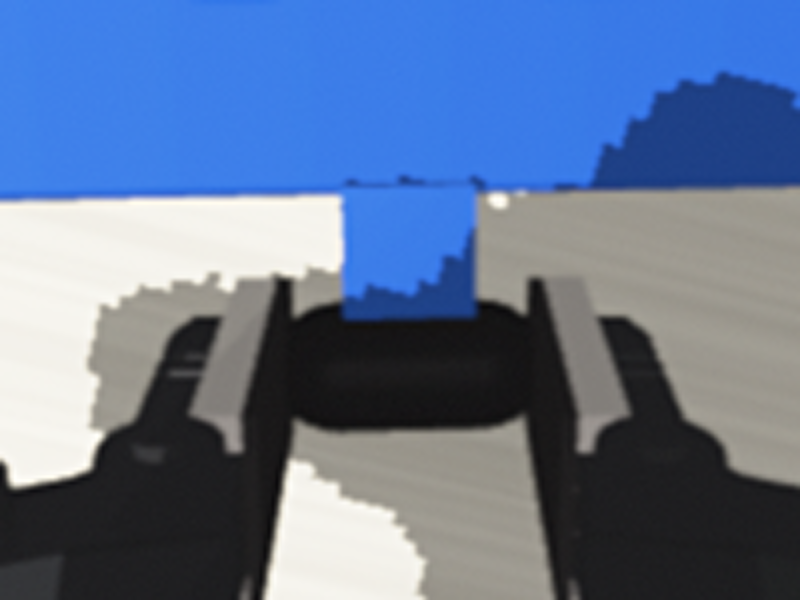

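```bash
python3 -m jog '[[0,0,0,0],[0,0,0,0],[0.001,0,0.012,0],[0.002,0.001,0.015,0],[0.004,0.001,0.015,0],[0.005,0.001,0.014,0],[0.006,0.002,0.013,0],[0,0,0,0]]'
python3 - <<'E'
from h import *
s=snap('side'); im=s['img'][130:250,245:385]; cv2.imwrite('pics/s16.png',cv2.resize(im,None,fx=5,fy=5,interpolation=cv2.INTER_CUBIC))
E
```

```text
time_s: 14.6
ee_pos: [422.7, -22.6, 60.1]
tcp_rot: [0.008, 0.99, 0.137, 0.028]
force: [1.9, -0.1, -3.4]
gripper_width: 30.4
```

View pics/s16.png

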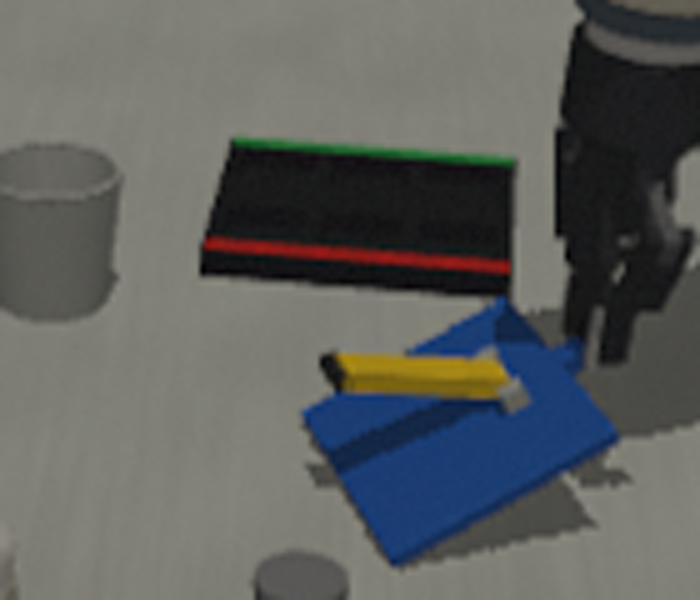

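```bash
python3 -m jog '[[0.007,0.002,0.013,0],[0.008,0.002,0.0125,0],[0.010,0.003,0.0115,0],[0.011,0.003,0.0105,0],[0.012,0.003,0.009,0],[0.012,0.004,0.008,0],[0.013,0.004,0.0065,0],[0.014,0.004,0.005,0],[0,0,0,0]]'
python3 - <<'E'
from h import *
s=snap('side'); im=s['img'][130:250,245:385]; cv2.imwrite('pics/s17.png',cv2.resize(im,None,fx=5,fy=5,interpolation=cv2.INTER_CUBIC))
E
```

```text
time_s: 15.4
ee_pos: [497.5, 3.0, 126.0]
tcp_rot: [0.006, 0.991, 0.137, 0.014]
force: [1.0, -0.0, -3.7]
gripper_width: 29.9
```

View pics/s17.png

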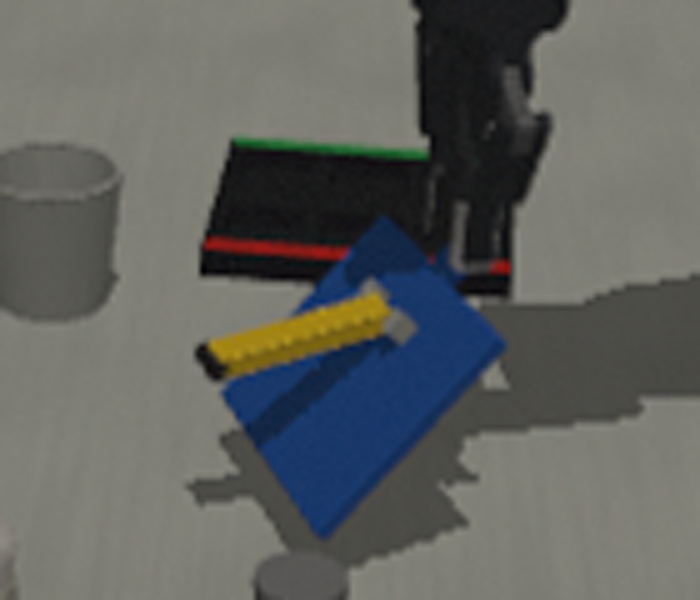

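```bash
python3 -m jog '[[0,0,0,0],[0,0,0,0],[0,0,0,0],[0,0,0,0],[0,0,0,0],[0,0,0,0]]'
python3 - <<'E'
from h import *
s=snap('side'); im=s['img'][130:250,245:385]; cv2.imwrite('pics/s18.png',cv2.resize(im,None,fx=5,fy=5,interpolation=cv2.INTER_CUBIC))
for n in('side','scene'):
    s=snap(n)
    for q in ('chart_grip','chart_edge','chart_hinge','leg_end'): print(q,find(s,q)[:2])
E
```

```text
time_s: 15.95
ee_pos: [486.8, 1.9, 119.7]
tcp_rot: [0.005, 0.991, 0.136, 0.006]
force: [0.3, -0.9, -3.8]
gripper_width: 29.8
chart_grip [(0.81, [479.3, -2.5, 134.9])]
chart_edge [(0.65, [567.2, 39.1, 19.3])]
chart_hinge [(0.85, [521.1, 16.8, 100.4]), (0.4, [814.5, 7.1, 0.0])]
leg_end [(0.73, [603.6, 46.3, 76.4]), (0.69, [565.7, 37.8, 18.9])]
chart_grip [(0.86, [479.0, 4.1, 138.6]), (0.29, [465.9, 371.1, 4.2])]
chart_edge [(0.97, [568.4, 36.4, 19.5])]
chart_hinge [(0.76, [515.1, 15.8, 102.2])]
leg_end [(0.66, [596.7, 47.8, 78.9]), (0.66, [524.8, 307.4, 0.3])]
```

View pics/s18.png

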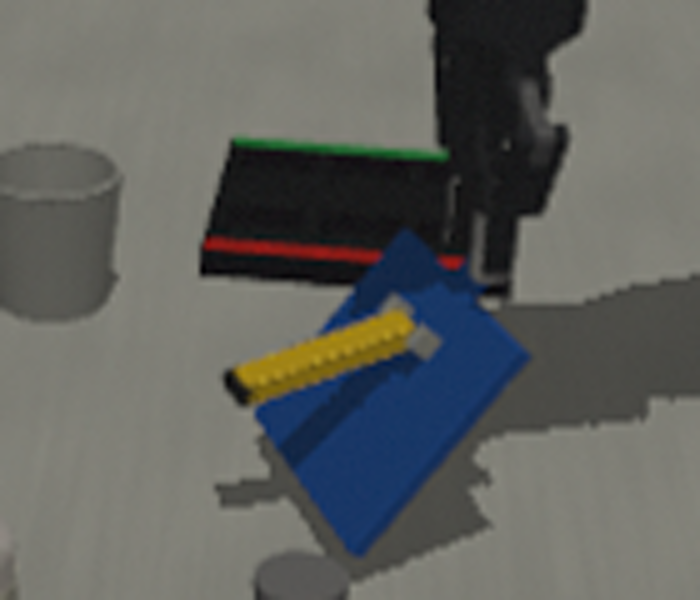

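```bash
python3 -m jog '[[0,0,0.002,0],[0,0,0.002,0],[0,0,0.002,0],[0,0,0,0],[0,0,0,0],[0,0,0,0],[0,0,0,0],[0,0,0,0],[0,0,0,0],[0,0,0,0],[0,0,0,0],[0,0,0,0]]'
cat >> h.py <<'E'
def chart_now():
    for n in('side','scene'):
        s=snap(n)
        g={}
        for q in ('chart_grip','chart_edge','leg_end'):
            f=[x for x in find(s,q) if abs(x[1][1])<150 and x[1][0]<700]
            if f: g[q]=np.array(f[0][1]); 
        print(n,{k:v.tolist() for k,v in g.items()})
        if 'chart_grip' in g and 'chart_edge' in g:
            d=g['chart_edge']-g['chart_grip']; print('  tilt deg',np.degrees(np.arctan2(-d[2],d[0]*.963+d[1]*.27)).round(1), np.linalg.norm(d).round(0))
E
python3 - <<'E'
from h import *
st();chart_now()
E
```

```text
time_s: 17.5
ee_pos: [487.4, 2.1, 126.7]
tcp_rot: [0.005, 0.991, 0.137, 0.006]
force: [0.2, 0.7, -3.3]
gripper_width: 29.9
{'time_s': 17.5, 'qpos': [-0.016, 0.363, 2.006, -0.011, 0.759, 1.289], 'ee_pos': [487.438, 2.059, 126.728], 'tcp_rot': [0.005, 0.991, 0.137, 0.006], 'force': [0.159, 0.678, -3.304], 'gripper_width': 29.908}
side {'chart_grip': [483.5, -2.3, 144.1], 'chart_edge': [569.0, 39.9, 28.3], 'leg_end': [603.1, 45.4, 83.5]}
  tilt deg 51.0 150.0
scene {'chart_grip': [479.8, 2.3, 143.8], 'chart_edge': [568.5, 37.6, 28.3], 'leg_end': [600.0, 45.5, 85.2]}
  tilt deg 50.6 150.0
```

```bash
python3 -m jog '[[0,0,0.02,0],[0,0,0.02,0],[0.035,0.01,0,0],[-0.035,-0.01,0,0],[0.035,0.01,0,0],[-0.035,-0.01,0,0],[0.035,0.01,0,0],[-0.035,-0.01,0,0],[0.035,0.01,0,0],[-0.035,-0.01,0,0],[0,0,0,0],[0,0,0,0]]'
python3 - <<'E'
from h import *
st();chart_now()
E
```

```text
time_s: 18.9
ee_pos: [484.4, 9.1, 144.7]
tcp_rot: [-0.001, 0.99, 0.136, -0.039]
force: [1.3, 0.2, 1.8]
gripper_width: 0.4
{'time_s': 18.9, 'qpos': [-0.001, 0.366, 1.942, -0.01, 0.91, 1.303], 'ee_pos': [484.404, 9.074, 144.688], 'tcp_rot': [-0.001, 0.99, 0.136, -0.039], 'force': [1.288, 0.209, 1.773], 'gripper_width': 0.422}
side {'chart_grip': [378.4, -125.2, 8.0], 'chart_edge': [443.4, 13.7, 8.3], 'leg_end': [437.0, -4.0, 56.2]}
  tilt deg -0.2 153.0
scene {'chart_grip': [373.8, -122.0, 11.7], 'chart_edge': [445.8, 13.2, 7.8], 'leg_end': [432.9, -0.5, 58.5]}
  tilt deg 2.1 153.0
```

```bash
python3 - <<'E'
from h import *
for n in ('scene','side','wrist'): snap(n,n+'20')
E
```

```text
(no output)
```

View pics/side20.png

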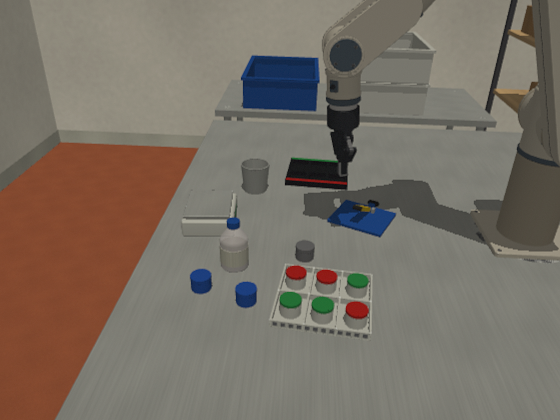

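View pics/wrist20.png

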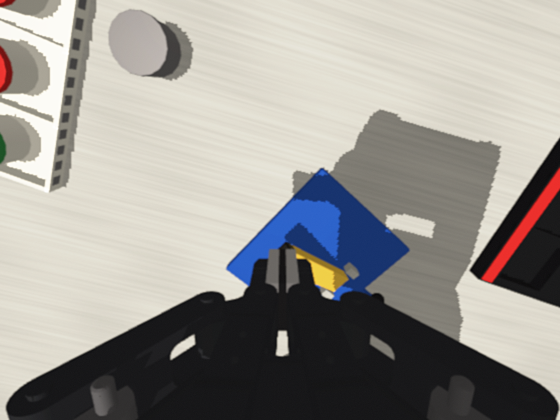

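```bash
python3 -m jog '[[0,0,0.03,0],[-0.01,-0.012,0.01,0.09],[-0.012,-0.015,0,0.09],[-0.012,-0.015,0,0.09],[-0.012,-0.015,0,0.09],[-0.012,-0.015,0,0.09],[-0.012,-0.015,0,0.09],[-0.012,-0.015,0,0.09],[-0.012,-0.015,0,0.09],[-0.012,-0.015,0,0.09],[0,0,0,0],[0,0,0,0]]' 0.6
python3 - <<'E'
from h import *
st();chart_now()
s=snap('wrist','w21')
for q in ('chart_grip','chart_edge','chart_hinge','leg_end'): print(q,find(s,q))
E
```

```text
time_s: 20.45
ee_pos: [373.9, -127.4, 187.5]
tcp_rot: [0.016, 0.845, 0.533, -0.035]
force: [0.6, 0.6, 0.9]
gripper_width: 50.9
{'time_s': 20.45, 'qpos': [-0.3, 0.144, 2.128, -0.095, 0.892, 0.207], 'ee_pos': [373.949, -127.421, 187.467], 'tcp_rot': [0.016, 0.845, 0.533, -0.035], 'force': [0.628, 0.563, 0.859], 'gripper_width': 50.906}
side {'chart_grip': [378.6, -125.8, 6.8], 'chart_edge': [441.1, 13.2, 8.0], 'leg_end': [437.4, -4.7, 58.6]}
  tilt deg -0.7 152.0
scene {'chart_grip': [373.0, -119.9, 8.0], 'chart_edge': [442.9, 9.1, 4.1], 'leg_end': [432.2, -2.3, 58.6]}
  tilt deg 2.2 147.0
chart_grip [(0.91, [378.4, -125.1, 9.4]), (0.72, [440.1, -1.9, 59.1]), (0.67, [589.4, -354.8, 3.8])]
chart_edge [(0.58, [446.8, 10.7, 3.7])]
chart_hinge [(0.78, [397.6, -75.2, 14.4])]
leg_end [(0.66, [438.5, 0.3, 60.7])]
```

View pics/w21.png

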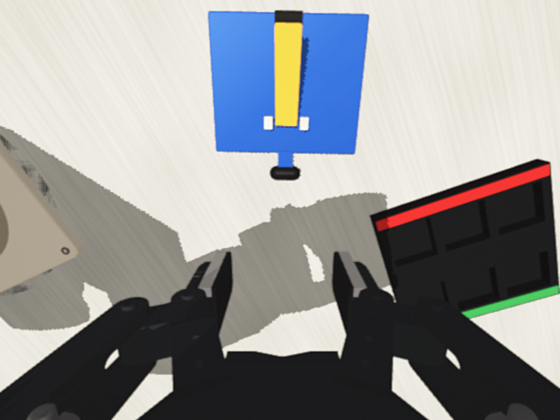

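```bash
python3 -m jog '[[0.003,0.002,-0.03,0],[0,0,-0.03,0],[0,0,-0.03,0],[0,0,-0.03,0],[0,0,-0.02,0],[0,0,-0.01,0],[0,0,0,0],[0,0,0,0]]'
python3 - <<'E'
from h import *
from scipy.spatial.transform import Rotation as R
t=st(); q=np.array(t['tcp_rot']); Rm=R.from_quat(q[[1,2,3,0]]).as_matrix(); print(Rm.round(3)[:,2])
s=snap('wrist','w22'); print(find(s,'chart_grip'))
E
```

```text
time_s: 21.77
ee_pos: [380.9, -125.6, 33.3]
tcp_rot: [0.02, 0.845, 0.534, -0.032]
force: [0.0, 0.4, 0.5]
gripper_width: 50.9
{'time_s': 21.767, 'qpos': [-0.291, 0.478, 2.204, -0.161, 0.477, 0.296], 'ee_pos': [380.867, -125.641, 33.303], 'tcp_rot': [0.02, 0.845, 0.534, -0.032], 'force': [0.03, 0.392, 0.465], 'gripper_width': 50.897}
[-0.033 -0.067 -0.997]
[]
```

View pics/w22.png

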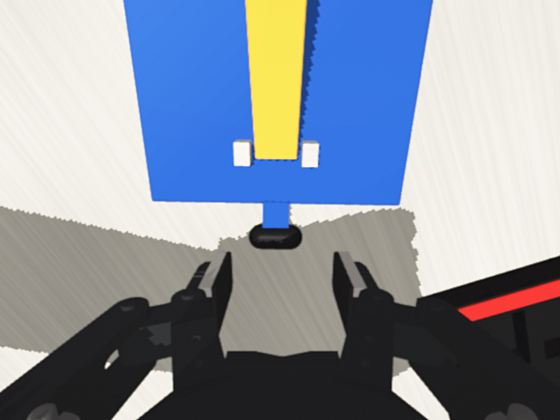

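```bash
python3 -m jog '[[-0.003,0.001,-0.012,0],[-0.001,0.001,-0.012,0],[0,0,-0.008,0],[0,0,-0.006,0],[0,0,0,0]]'
python3 - <<'E'
from h import *
s=snap('wrist'); cv2.imwrite('pics/w23.png',cv2.resize(s['img'][180:330,180:380],None,fx=4,fy=4,interpolation=cv2.INTER_CUBIC))
E
```

```text
time_s: 22.28
ee_pos: [382.5, -125.4, -0.4]
tcp_rot: [0.025, 0.845, 0.533, -0.027]
force: [-0.3, 0.8, -0.8]
gripper_width: 51.3
```

View pics/w23.png

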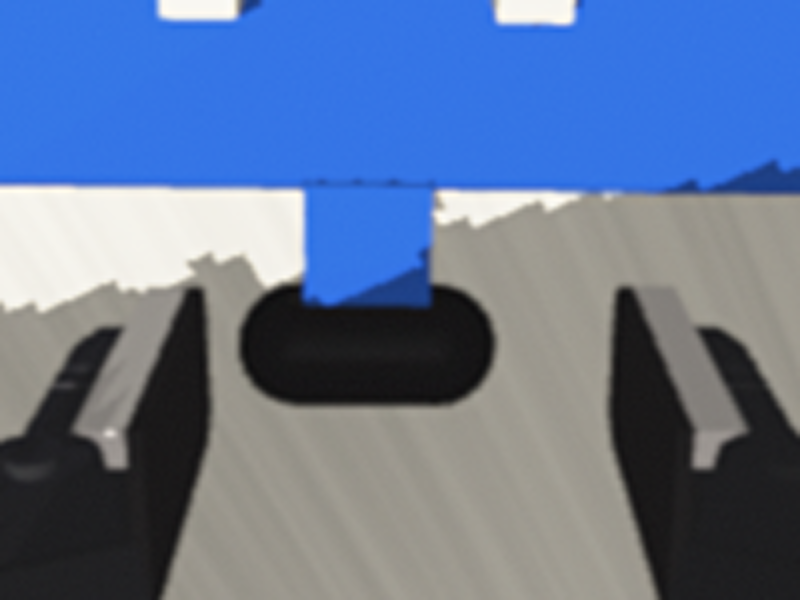

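```bash
python3 -m jog '[[-0.004,0.002,-0.003,0],[-0.003,0.001,-0.004,0],[-0.001,0,-0.003,0],[0,0,0,0]]'; python3 -m jog '[[0,0,-0.003,0],[0,0,0,0]]'
python3 - <<'E'
from h import *
s=snap('wrist'); cv2.imwrite('pics/w24.png',cv2.resize(s['img'][180:330,180:380],None,fx=4,fy=4,interpolation=cv2.INTER_CUBIC))
E
```

```text
time_s: 22.67
ee_pos: [375.1, -122.5, -9.4]
tcp_rot: [0.026, 0.845, 0.533, -0.026]
force: [-0.1, -0.2, 0.3]
gripper_width: 51.3
time_s: 22.83
ee_pos: [375.1, -122.6, -12.3]
tcp_rot: [0.027, 0.845, 0.533, -0.026]
force: [-0.9, 0.8, 6.5]
gripper_width: 51.0
```

View pics/w24.png

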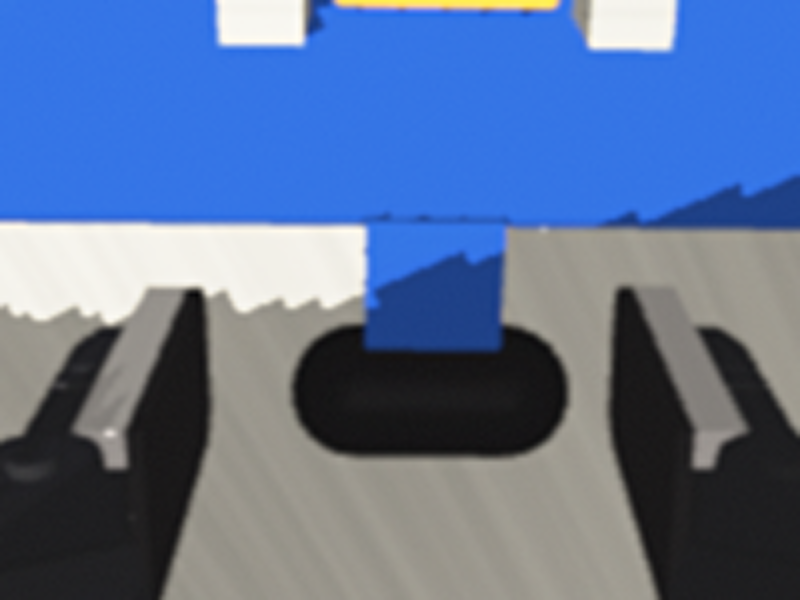

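```bash
python3 -m jog '[[0,0,0.004,0],[0,-0.003,0,0],[0,-0.002,0,0],[0,0,0,0]]'; python3 -m jog '[[0,0,0,0],[0,0,0,0],[0,0,0,0],[0,0,0,0],[0,0,0,0],[0,0,0,0]]' 0
python3 - <<'E'
from h import *
s=snap('wrist'); cv2.imwrite('pics/w25.png',cv2.resize(s['img'][180:330,180:380],None,fx=4,fy=4,interpolation=cv2.INTER_CUBIC))
E
```

```text
time_s: 23.22
ee_pos: [375.5, -128.1, -8.0]
tcp_rot: [0.027, 0.845, 0.534, -0.026]
force: [0.2, 0.5, 0.7]
gripper_width: 51.2
time_s: 23.72
ee_pos: [375.5, -128.3, -7.5]
tcp_rot: [0.027, 0.845, 0.533, -0.026]
force: [0.8, -0.1, 1.5]
gripper_width: 30.0
```

View pics/w25.png

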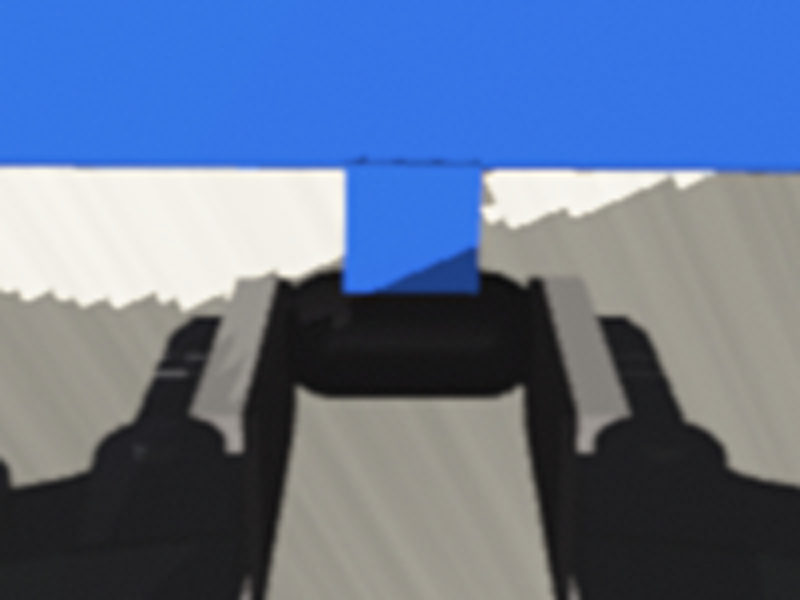

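```bash
python3 -m jog '[[0,0.001,0.01,0],[0.001,0.002,0.012,0],[0.002,0.003,0.013,0],[0.002,0.005,0.013,0],[0.003,0.006,0.013,0],[0.003,0.007,0.012,0],[0.004,0.008,0.012,0],[0.004,0.009,0.011,0],[0.004,0.01,0.01,0],[0.005,0.01,0.009,0],[0,0,0,0],[0,0,0,0]]'
python3 - <<'E'
from h import *
st();chart_now()
s=snap('side'); im=s['img'][130:250,285:425]; cv2.imwrite('pics/s26.png',cv2.resize(im,None,fx=5,fy=5,interpolation=cv2.INTER_CUBIC))
E
```

```text
time_s: 24.77
ee_pos: [398.6, -63.7, 108.8]
tcp_rot: [0.022, 0.845, 0.533, -0.03]
force: [-0.5, -0.3, -3.7]
gripper_width: 29.8
{'time_s': 24.767, 'qpos': [-0.132, 0.31, 2.169, -0.115, 0.683, 0.404], 'ee_pos': [398.645, -63.747, 108.76], 'tcp_rot': [0.022, 0.845, 0.533, -0.03], 'force': [-0.5, -0.287, -3.703], 'gripper_width': 29.826}
side {'chart_grip': [401.5, -70.0, 119.5], 'chart_edge': [434.2, 22.2, 7.0], 'leg_end': [450.6, 48.9, 50.0]}
  tilt deg 63.4 149.0
scene {'chart_grip': [396.3, -62.0, 125.2], 'leg_end': [445.9, 45.0, 54.9]}
```

View pics/s26.png

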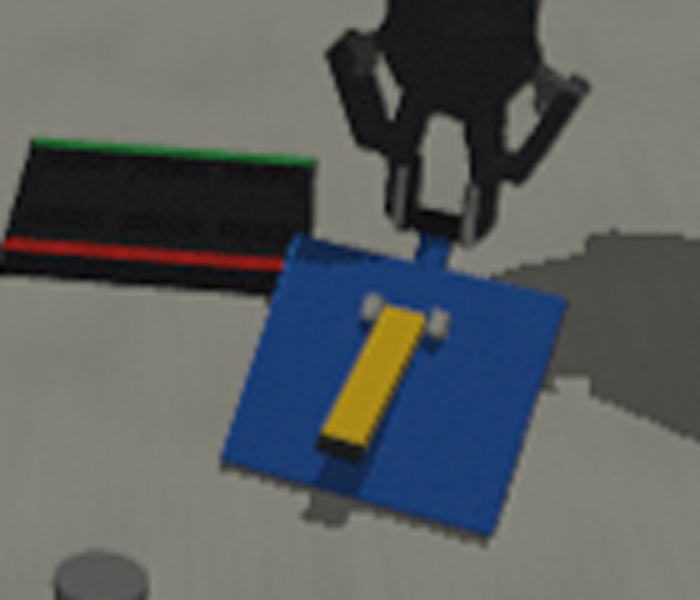

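```bash
python3 -m jog '[[0,0,0,0],[0,0,0,0],[0,0,0,0]]' 0.36; python3 - <<'E'
from h import *
chart_now()
E
python3 -m jog '[[0,0,0,0],[0,0,0,0],[0,0,0,0]]' 0.37; python3 - <<'E'
from h import *
chart_now()
E
```

```text
time_s: 25.47
ee_pos: [398.7, -64.5, 108.5]
tcp_rot: [0.022, 0.846, 0.532, -0.03]
force: [-0.3, -0.6, -2.6]
gripper_width: 31.1
side {'chart_grip': [395.4, -71.3, 120.0], 'chart_edge': [432.8, 16.6, 6.7], 'leg_end': [450.6, 45.9, 47.8]}
  tilt deg 62.2 148.0
scene {'chart_grip': [396.3, -63.2, 128.9], 'chart_edge': [437.0, 17.6, 7.3], 'leg_end': [446.0, 46.2, 49.6]}
  tilt deg 63.4 152.0
time_s: 26.12
ee_pos: [398.8, -64.3, 108.6]
tcp_rot: [0.022, 0.846, 0.532, -0.03]
force: [-0.4, -0.2, -2.6]
gripper_width: 31.8
side {'chart_grip': [421.3, -24.3, 48.7], 'chart_edge': [436.0, 19.3, 5.4], 'leg_end': [452.7, 45.9, 48.6]}
  tilt deg 59.1 63.0
scene {'chart_grip': [392.4, -62.7, 124.1], 'chart_edge': [435.6, 20.6, 4.4], 'leg_end': [445.1, 46.2, 46.6]}
  tilt deg 61.8 152.0
```

```bash
python3 -m jog '[[0.002,0.004,0.004,0],[0.002,0.004,0.004,0],[0.002,0.005,0.003,0],[0.002,0.005,0.003,0],[0,0,0,0],[0,0,0,0],[0,0,0,0]]' 0.375; python3 - <<'E'
from h import *
chart_now()
s=snap('side'); im=s['img'][130:250,285:425]; cv2.imwrite('pics/s27.png',cv2.resize(im,None,fx=5,fy=5,interpolation=cv2.INTER_CUBIC))
E
```

```text
time_s: 27.1
ee_pos: [408.5, -43.8, 124.7]
tcp_rot: [0.023, 0.846, 0.532, -0.029]
force: [0.9, -0.4, -3.7]
gripper_width: 32.1
side {'chart_grip': [407.2, -49.5, 140.5], 'chart_edge': [430.7, 12.7, 4.9], 'leg_end': [452.9, 48.6, 38.5]}
  tilt deg 73.8 151.0
scene {'chart_grip': [405.8, -44.9, 140.8], 'chart_edge': [432.3, 14.6, 2.7], 'leg_end': [445.5, 47.7, 41.3]}
  tilt deg 73.2 153.0
```

View pics/s27.png

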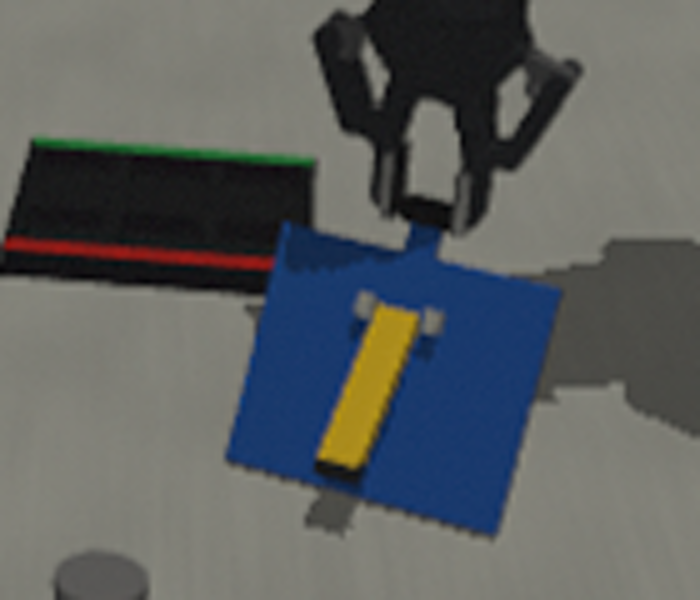

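```bash
python3 -m jog '[[0.002,0.005,0.003,0],[0.0025,0.0055,0.003,0],[0.0025,0.0055,0.0025,0],[0.0025,0.0055,0.002,0],[0.0025,0.0055,0.0015,0],[0.0025,0.0055,0.001,0],[0,0,0,0],[0,0,0,0],[0,0,0,0]]'; python3 - <<'E'
from h import *
chart_now()
s=snap('side'); im=s['img'][130:250,285:425]; cv2.imwrite('pics/s28.png',cv2.resize(im,None,fx=5,fy=5,interpolation=cv2.INTER_CUBIC))
E
```

```text
time_s: 28.3
ee_pos: [424.3, -7.2, 138.8]
tcp_rot: [0.022, 0.846, 0.532, -0.029]
force: [-0.1, 0.6, -3.6]
gripper_width: 32.0
side {'chart_grip': [422.9, -13.7, 149.8], 'chart_edge': [430.1, 8.3, 5.4], 'leg_end': [449.7, 53.0, 24.4]}
  tilt deg 84.9 146.0
scene {'chart_grip': [422.8, -7.0, 154.4], 'chart_edge': [428.2, 2.7, 2.4], 'leg_end': [445.3, 47.2, 23.6]}
  tilt deg 87.1 152.0
```

View pics/s28.png

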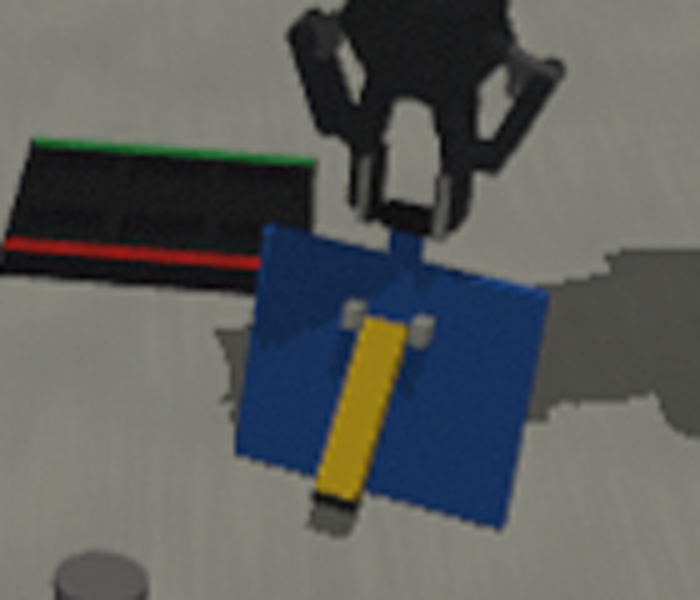

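```bash
python3 -m jog '[[0,0,0,0],[0,0,0,0],[0,0,0,0],[0,0,0.006,0],[0,0,0.008,0],[0,0,0.006,0],[0.005,0.001,0,-0.04],[0.010,0.002,0,-0.07],[0.010,0.002,0,-0.07],[0.010,0.002,0,-0.07],[0.010,0.002,0,-0.07],[0.010,0.002,0,-0.07]]' 0;  python3 -m jog '[[0.010,0.002,0,-0.07],[0.010,0.002,0,-0.07],[0.010,0.002,0,-0.07],[0.010,0.002,0,-0.07],[0.010,0.002,0,-0.07],[0.005,0.001,0,-0.05],[0,0,0,0],[0,0,0,0],[0,0,0,0]]'
python3 - <<'E'
from h import *
st();chart_now()
s=snap('side','s29'); im=s['img'][130:250,245:385]; cv2.imwrite('pics/s29.png',cv2.resize(im,None,fx=5,fy=5,interpolation=cv2.INTER_CUBIC))
E
```

```text
time_s: 29.75
ee_pos: [479.6, 3.6, 165.5]
tcp_rot: [0.016, 0.936, 0.35, -0.032]
force: [0.5, 0.0, -3.5]
gripper_width: 29.3
time_s: 30.5
ee_pos: [540.9, 15.7, 172.4]
tcp_rot: [0.01, 0.989, 0.147, -0.031]
force: [-0.7, -0.1, -4.1]
gripper_width: 29.5
{'time_s': 30.5, 'qpos': [0.022, 0.392, 1.814, -0.032, 0.995, 1.316], 'ee_pos': [540.885, 15.716, 172.418], 'tcp_rot': [0.01, 0.989, 0.147, -0.031], 'force': [-0.694, -0.05, -4.111], 'gripper_width': 29.512}
side {'chart_grip': [538.2, 11.0, 182.1], 'chart_edge': [559.1, 24.7, 36.7], 'leg_end': [607.3, 37.2, 61.3]}
  tilt deg 80.7 148.0
scene {'chart_grip': [537.0, 18.2, 185.9], 'chart_edge': [560.0, 23.6, 37.4], 'leg_end': [604.1, 37.3, 61.8]}
  tilt deg 81.0 150.0
```

View pics/s29.png

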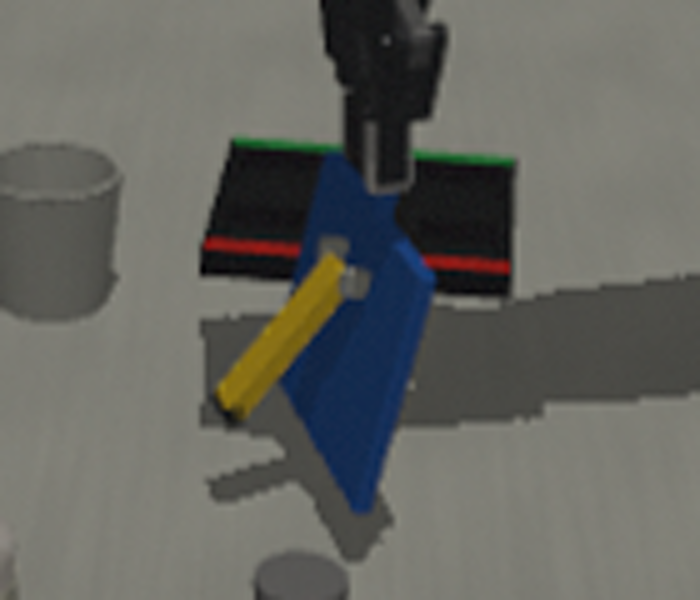

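```bash
python3 -m jog '[[0.003,0,-0.010,0],[0.003,0,-0.010,0],[0.002,0,-0.008,0],[0,0,0,0],[0,0,0,0]]'; python3 - <<'E'
from h import *
chart_now()
E
```

```text
time_s: 31.37
ee_pos: [549.6, 15.7, 140.2]
tcp_rot: [0.01, 0.989, 0.147, -0.032]
force: [-0.4, -0.1, -4.5]
gripper_width: 29.4
side {'chart_grip': [544.0, 13.3, 148.9], 'chart_edge': [568.7, 23.4, 6.8], 'leg_end': [617.8, 37.4, 26.0]}
  tilt deg 79.4 145.0
scene {'chart_grip': [547.1, 19.1, 157.4], 'chart_edge': [568.9, 23.9, 5.4], 'leg_end': [612.9, 36.6, 29.0]}
  tilt deg 81.7 154.0
```

```bash
python3 -m jog '[[0,0,0,0],[0,0,0,0],[0,0,-0.003,0],[0,0,0,0]]' 0.375; python3 -m jog '[[0.006,0.002,0,0],[0.006,0.002,0,0],[0.006,0.002,0,0],[0.006,0.002,0,0],[0,0,0,0],[0,0,0,0]]'; python3 - <<'E'
from h import *
chart_now()
E
```

```text
time_s: 32.1
ee_pos: [550.6, 15.7, 139.4]
tcp_rot: [0.01, 0.989, 0.147, -0.029]
force: [0.0, -0.9, -4.6]
gripper_width: 31.7
time_s: 32.6
ee_pos: [578.0, 24.9, 139.2]
tcp_rot: [0.01, 0.989, 0.147, -0.029]
force: [-0.2, -0.3, -4.4]
gripper_width: 32.0
side {'chart_grip': [576.1, 21.6, 151.1], 'chart_edge': [592.4, 31.2, 5.2], 'leg_end': [643.2, 45.0, 26.8]}
  tilt deg 82.9 147.0
scene {'chart_grip': [569.4, 27.2, 151.4], 'chart_edge': [578.3, 30.3, 3.6], 'leg_end': [624.9, 41.8, 23.1]}
  tilt deg 86.4 148.0
```

```bash
python3 -m jog '[[0,0,-0.003,0],[0,0,0,0],[0,0,0,0]]';python3 -m jog '[[0,0,-0.002,0],[0,0,0,0],[0,0,0,0]]'; python3 - <<'E'
from h import *
chart_now()
E
```

```text
time_s: 33.25
ee_pos: [579.4, 24.0, 138.8]
tcp_rot: [0.011, 0.989, 0.147, -0.027]
force: [0.0, 0.2, -3.6]
gripper_width: 32.4
time_s: 33.5
ee_pos: [580.6, 24.3, 138.4]
tcp_rot: [0.01, 0.989, 0.146, -0.025]
force: [-0.3, -0.3, -3.8]
gripper_width: 32.2
side {'chart_grip': [576.2, 22.5, 152.9], 'chart_edge': [580.6, 26.7, 2.9], 'leg_end': [634.8, 40.5, 20.2]}
  tilt deg 87.9 150.0
scene {'chart_grip': [574.2, 27.2, 152.3], 'chart_edge': [586.1, 27.6, 1.3], 'leg_end': [633.3, 43.3, 24.1]}
  tilt deg 85.6 151.0
```

```bash
python3 -m jog '[[0.005,0.001,-0.003,0],[0.006,0.002,-0.002,0],[0.006,0.002,-0.001,0],[0.006,0.002,-0.001,0],[0,0,0,0],[0,0,0,0]]'; python3 - <<'E'
from h import *
chart_now()
s=snap('side'); im=s['img'][130:250,245:385]; cv2.imwrite('pics/s30.png',cv2.resize(im,None,fx=5,fy=5,interpolation=cv2.INTER_CUBIC))
E
```

```text
time_s: 34.4
ee_pos: [609.0, 33.1, 136.0]
tcp_rot: [0.01, 0.989, 0.146, -0.021]
force: [-0.5, 0.0, 1.2]
gripper_width: 32.1
side {'chart_grip': [602.0, 28.8, 149.9], 'chart_edge': [583.1, 28.4, 2.1], 'leg_end': [637.2, 41.2, 8.9]}
  tilt deg 97.1 149.0
scene {'chart_grip': [600.6, 34.0, 150.7], 'chart_edge': [584.1, 27.4, 0.1], 'leg_end': [632.1, 42.9, 11.4]}
  tilt deg 96.7 152.0
```

View pics/s30.png

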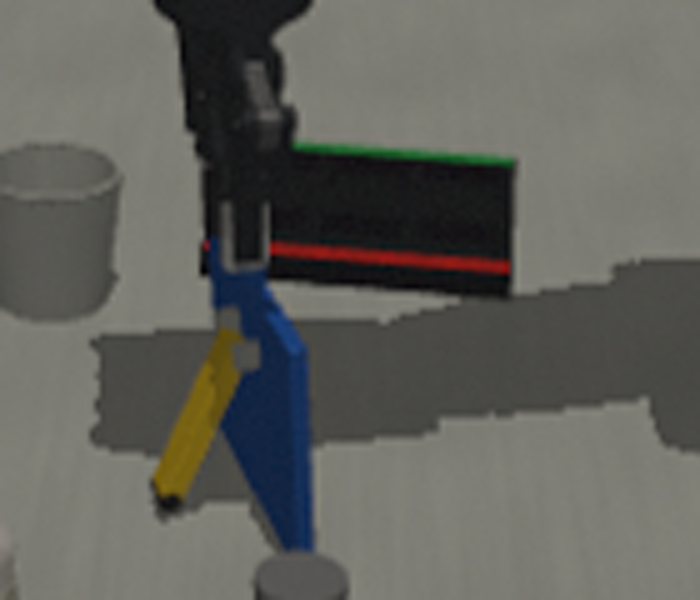

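```bash
python3 -m jog '[[0.005,0.001,-0.001,0],[0.005,0.001,-0.001,0],[0.005,0.002,-0.002,0],[0.004,0.001,-0.002,0],[0,0,0,0],[0,0,0,0]]'; python3 - <<'E'
from h import *
chart_now()
s=snap('side'); im=s['img'][130:250,245:385]; cv2.imwrite('pics/s31.png',cv2.resize(im,None,fx=5,fy=5,interpolation=cv2.INTER_CUBIC))
E
```

```text
time_s: 35.35
ee_pos: [630.6, 39.1, 131.5]
tcp_rot: [0.01, 0.989, 0.146, -0.02]
force: [-2.7, 0.3, 5.5]
gripper_width: 32.2
side {'chart_grip': [625.8, 35.9, 148.9], 'chart_edge': [576.4, 29.9, 1.9], 'leg_end': [641.0, 41.8, 4.6]}
  tilt deg 108.5 155.0
scene {'chart_grip': [621.7, 41.1, 149.8], 'chart_edge': [577.3, 24.0, 3.7], 'leg_end': [635.1, 45.0, 6.6]}
  tilt deg 108.0 154.0
```

View pics/s31.png

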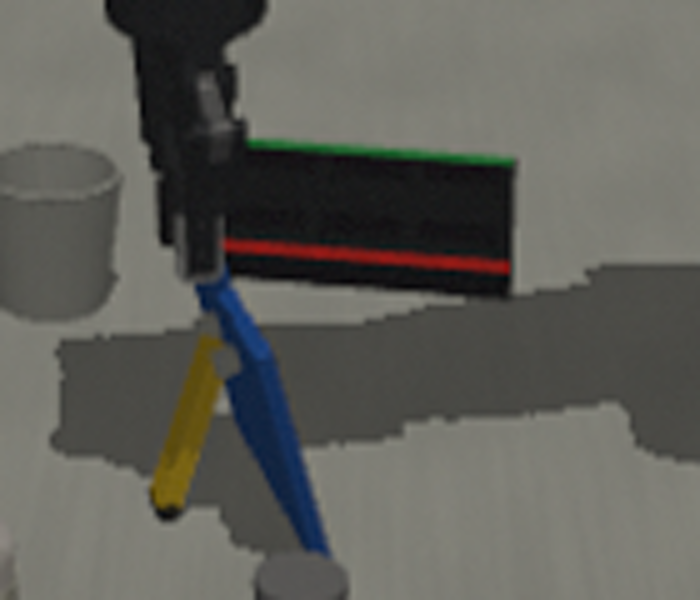

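```bash
python3 -m jog '[[0,0,0.001,0],[0,0,0,0],[0,0,0,0],[0,0,0,0]]' 0.6; python3 -m jog '[[0,0,0.01,0],[0,0,0.02,0],[0,0,0.03,0],[0,0,0.03,0],[0,0,0.03,0],[0,0,0,0],[0,0,0,0]]'; python3 - <<'E'
from h import *
st();chart_now()
s=snap('side','side32'); im=s['img'][130:250,245:385]; cv2.imwrite('pics/s32.png',cv2.resize(im,None,fx=5,fy=5,interpolation=cv2.INTER_CUBIC))
E
```

```text
time_s: 36.13
ee_pos: [631.2, 39.1, 132.4]
tcp_rot: [0.01, 0.989, 0.146, -0.018]
force: [0.2, 0.9, -0.2]
gripper_width: 51.5
time_s: 36.72
ee_pos: [629.8, 39.1, 260.1]
tcp_rot: [0.01, 0.989, 0.146, -0.019]
force: [-1.2, -0.6, -1.2]
gripper_width: 51.2
{'time_s': 36.717, 'qpos': [0.054, 0.41, 1.556, -0.024, 1.212, 1.341], 'ee_pos': [629.782, 39.081, 260.143], 'tcp_rot': [0.01, 0.989, 0.146, -0.019], 'force': [-1.194, -0.609, -1.21], 'gripper_width': 51.175}
side {'chart_grip': [641.2, 42.6, 5.0], 'chart_edge': [579.1, 23.0, 5.4], 'leg_end': [640.3, 44.5, 3.0]}
  tilt deg -179.6 65.0
scene {'chart_grip': [614.8, 38.7, 151.2], 'chart_edge': [582.0, 25.0, 5.1], 'leg_end': [633.0, 44.4, 5.3]}
  tilt deg 103.6 150.0
```

View pics/side32.png

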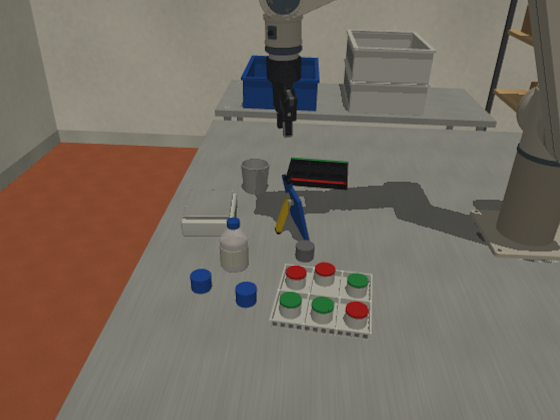

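```bash
python3 -m jog '[[-0.014,0.02,0,-0.03],[-0.015,0.03,0,-0.04],[-0.015,0.03,0,-0.04],[-0.015,0.03,0,-0.04],[-0.015,0.03,0,-0.04],[-0.015,0.03,0,-0.04],[-0.015,0.03,0,-0.04],[-0.012,0.03,0,-0.04],[-0.005,0.02,0,-0.04],[0,0.01,0,-0.03],[0,0,0,0],[0,0,0,0]]'; python3 - <<'E'
from h import *
st()
s=snap('wrist','w33')
for q in ('red1','green1','basket'): print(q,find(s,q))
E
```

```text
time_s: 38.17
ee_pos: [499.2, 307.7, 251.5]
tcp_rot: [0.007, 0.998, -0.054, -0.027]
force: [-0.1, 0.2, -0.5]
gripper_width: 51.4
{'time_s': 38.167, 'qpos': [0.522, 0.358, 1.655, 0.02, 1.18, 2.193], 'ee_pos': [499.235, 307.735, 251.52], 'tcp_rot': [0.007, 0.998, -0.054, -0.027], 'force': [-0.099, 0.204, -0.514], 'gripper_width': 51.385}
red1 [(0.82, [471.2, 366.1, 5.3]), (0.75, [566.3, 149.3, 0.4]), (0.7, [526.9, 245.0, 6.0]), (0.68, [583.9, 255.8, 8.8]), (0.61, [687.8, 318.4, 0.4])]
green1 [(0.68, [598.5, 346.2, 6.2]), (0.62, [458.6, 277.3, 3.4]), (0.56, [533.0, 356.9, 6.8])]
basket [(0.96, [528.8, 309.3, 1.4])]
```

View pics/w33.png

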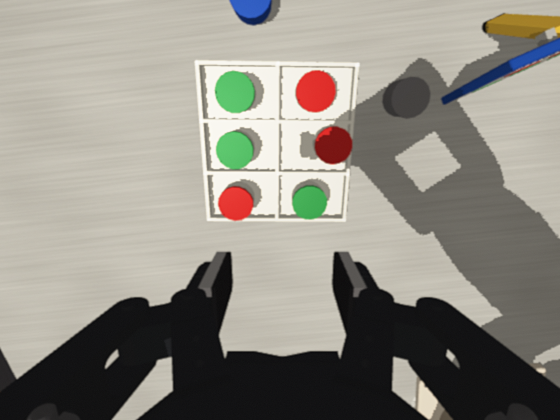

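```bash
cat >> h.py <<'E'
def lids(s,z=38.5):
    hsv=cv2.cvtColor(s['img'],cv2.COLOR_BGR2HSV); out=[]
    for c,ms in (('red',[(0,8),(172,180)]),('green',[(50,80)])):
        m=np.zeros(hsv.shape[:2],np.uint8)
        for a,b in ms: m|=((hsv[...,0]>=a)&(hsv[...,0]<=b)&(hsv[...,1]>140)&(hsv[...,2]>40)).astype(np.uint8)
        for k in cv2.findContours(m,0,cv2.CHAIN_APPROX_NONE)[0]:
            if cv2.contourArea(k)<100: continue
            P=np.array([ray(s,p[0],z)[:2] for p in k]).astype(np.float32)
            (x,y),r=cv2.minEnclosingCircle(P)
            el=P.mean(0)
            out.append((c,round(x,1),round(y,1),'d',round(2*r,1),'mean',el.round(1).tolist()))
    return out
E
python3 - <<'E'
from h import *
for n in('wrist','scene','side'):
    s=snap(n); print(n)
    for l in lids(s): print(l)
E
```

```text
wrist
('red', 467.7, 368.1, 'd', 45.3, 'mean', [467.6000061035156, 367.70001220703125])
('red', 526.0, 241.8, 'd', 44.4, 'mean', [526.2999877929688, 241.60000610351562])
('red', 588.0, 258.3, 'd', 44.0, 'mean', [587.7999877929688, 258.20001220703125])
('green', 458.5, 275.3, 'd', 43.5, 'mean', [458.5, 275.3999938964844])
scene
('red', 1044.0, 0.6, 'd', 1016.2, 'mean', [1102.5, -32.0])
('red', 586.9, 256.7, 'd', 43.5, 'mean', [588.0, 256.20001220703125])
('red', 556.7, -225.9, 'd', 168.1, 'mean', [557.7999877929688, -225.10000610351562])
('red', 323.8, -854.3, 'd', 190.1, 'mean', [332.0, -855.4000244140625])
side
('red', 467.5, 371.6, 'd', 48.5, 'mean', [468.1000061035156, 371.5])
('red', 589.0, 262.2, 'd', 49.0, 'mean', [588.5999755859375, 261.70001220703125])
('red', 527.1, 244.5, 'd', 49.0, 'mean', [526.7999877929688, 245.3000030517578])
('red', 543.3, -187.9, 'd', 151.0, 'mean', [542.0999755859375, -187.60000610351562])
('green', 534.4, 361.8, 'd', 47.0, 'mean', [533.7999877929688, 362.29998779296875])
('green', 597.4, 351.9, 'd', 47.2, 'mean', [597.2000122070312, 351.8999938964844])
('green', 457.0, 279.4, 'd', 47.4, 'mean', [458.6000061035156, 278.8999938964844])
```

```bash
sed -i "s/(50,80)/(38,88)/" h.py; python3 -m jog '[[-0.02,-0.016,-0.02,0],[-0.02,-0.016,-0.03,0],[0,0,-0.035,0],[0,0,-0.035,0],[0,0,-0.03,0],[0,0,-0.015,0],[0,0,0,0],[0,0,0,0]]' 0.7; python3 - <<'E'
from h import *
st()
s=snap('wrist','w34')
for l in lids(s): print(l)
E
```

```text
time_s: 39.18
ee_pos: [461.5, 270.3, 85.1]
tcp_rot: [0.004, 0.998, -0.058, -0.022]
force: [0.5, 0.5, 0.3]
gripper_width: 59.8
{'time_s': 39.183, 'qpos': [0.498, 0.509, 1.885, 0.024, 0.789, 2.167], 'ee_pos': [461.51, 270.27, 85.109], 'tcp_rot': [0.004, 0.998, -0.058, -0.022], 'force': [0.521, 0.473, 0.3], 'gripper_width': 59.841}
('red', 468.8, 367.6, 'd', 47.3, 'mean', [468.3999938964844, 367.1000061035156])
('red', 525.9, 241.1, 'd', 44.3, 'mean', [526.2000122070312, 241.10000610351562])
('red', 587.0, 258.1, 'd', 44.4, 'mean', [583.5999755859375, 258.5])
('green', 458.7, 275.0, 'd', 44.6, 'mean', [458.8999938964844, 274.8999938964844])
('green', 533.4, 357.9, 'd', 45.4, 'mean', [533.7999877929688, 357.8999938964844])
('green', 595.8, 347.8, 'd', 45.6, 'mean', [593.4000244140625, 347.8999938964844])
```

View pics/w34.png

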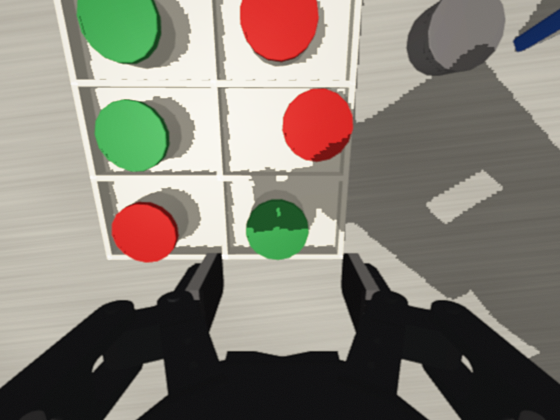

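```bash
python3 -m jog '[[-0.003,0.005,-0.015,0],[-0.001,0.001,-0.015,0],[0,0,-0.010,0],[0,0,0,0]]'; python3 -m jog '[[0,0,0,0]]'; python3 - <<'E'
from h import *
s=snap('wrist','w35')
print(lids(s))
E
```

```text
time_s: 39.57
ee_pos: [462.8, 278.7, 50.5]
tcp_rot: [0.0, 0.998, -0.058, -0.017]
force: [0.0, -0.7, 0.1]
gripper_width: 59.8
time_s: 39.65
ee_pos: [463.4, 278.9, 51.4]
tcp_rot: [-0.0, 0.998, -0.058, -0.016]
force: [0.3, -0.0, -0.5]
gripper_width: 59.9
[('red', 468.7, 367.3, 'd', 47.7, 'mean', [468.5, 367.0]), ('red', 526.0, 241.4, 'd', 44.4, 'mean', [526.2999877929688, 241.3000030517578]), ('red', 585.4, 258.2, 'd', 43.8, 'mean', [579.2000122070312, 259.1000061035156]), ('green', 458.9, 274.9, 'd', 45.3, 'mean', [459.20001220703125, 275.1000061035156]), ('green', 533.1, 357.8, 'd', 45.7, 'mean', [533.7999877929688, 358.0]), ('green', 595.1, 347.7, 'd', 45.9, 'mean', [589.0999755859375, 348.29998779296875])]
```

View pics/w35.png

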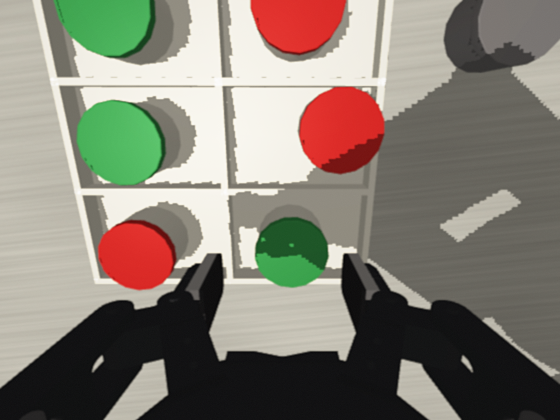

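```bash
python3 -m jog '[[-0.003,-0.003,-0.010,0],[-0.002,-0.001,-0.012,0],[-0.001,0,-0.010,0],[0,0,0,0],[0,0,0,0]]'; python3 - <<'E'
from h import *
s=snap('wrist','w36')
print(lids(s)[-3:])
E
```

```text
time_s: 40.12
ee_pos: [459.3, 275.3, 20.5]
tcp_rot: [-0.002, 0.998, -0.059, -0.014]
force: [-0.4, 1.0, 0.7]
gripper_width: 60.1
[('green', 459.1, 275.0, 'd', 45.7, 'mean', [459.6000061035156, 275.0]), ('green', 533.0, 357.3, 'd', 46.8, 'mean', [533.7999877929688, 357.5]), ('green', 584.9, 347.9, 'd', 40.4, 'mean', [581.0999755859375, 348.3999938964844])]
```

View pics/w36.png

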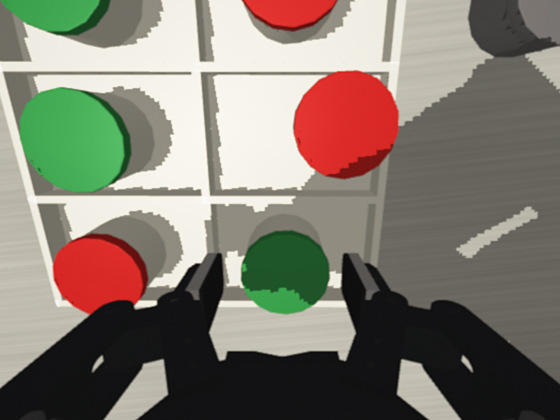

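```bash
python3 -m jog '[[0,0,-0.005,0],[0,0,-0.004,0],[0,0,0,0]]'; python3 -m jog '[[0,0,0,0],[0,0,0,0],[0,0,0,0],[0,0,0,0]]' 0; python3 - <<'E'
from h import *
s=snap('wrist','w37')
E
```

```text
time_s: 40.42
ee_pos: [459.9, 275.6, 11.6]
tcp_rot: [-0.002, 0.998, -0.059, -0.013]
force: [-0.2, -0.1, 0.4]
gripper_width: 59.8
time_s: 40.75
ee_pos: [460.3, 275.8, 12.4]
tcp_rot: [-0.002, 0.998, -0.059, -0.013]
force: [0.4, 0.4, -0.6]
gripper_width: 41.8
```

View pics/w37.png

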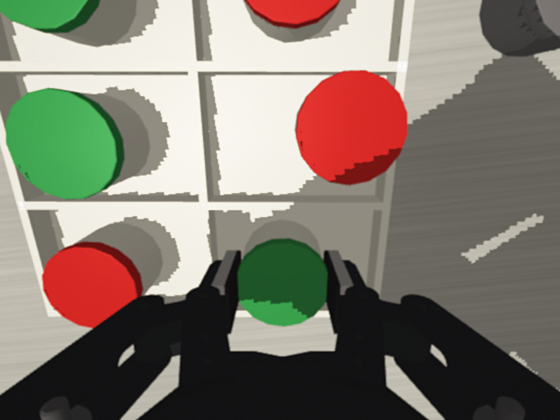

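```bash
python3 -m jog '[[0,0,0.02,0],[0,0,0.03,0],[0,0,0.035,0],[0,0,0.035,0],[0,0,0.035,0],[0,-0.01,0.035,0],[0,-0.02,0.01,0],[0,-0.03,0,0],[0,-0.034,0,0],[0,-0.034,0,0],[0,-0.034,0,0],[0,-0.034,0,0]]';  python3 -m jog '[[0,-0.034,0,0.01],[0,-0.034,0,0.01],[0,-0.034,0,0.01],[0,-0.034,0,0.01],[0,-0.034,0,0.01],[0,-0.034,0,0],[0,-0.034,0,0],[0,-0.034,0,0],[0,-0.025,0,0],[0,-0.015,0,0],[0,0,0,0],[0,0,0,0]]'; python3 - <<'E'
from h import *
st(); s=snap('wrist','w38'); 
for q in ('tray','red_pocket1','green_pocket1'): print(q,find(s,q))
E
```

```text
time_s: 41.8
ee_pos: [458.3, 77.3, 223.4]
tcp_rot: [-0.003, 0.999, -0.053, -0.01]
force: [-0.0, -0.5, -1.2]
gripper_width: 41.9
time_s: 42.8
ee_pos: [453.7, -256.7, 224.6]
tcp_rot: [-0.002, 1.0, -0.031, -0.008]
force: [-0.5, 0.2, -0.4]
gripper_width: 41.5
{'time_s': 42.8, 'qpos': [-0.535, 0.274, 1.845, -0.005, 1.037, 1.1], 'ee_pos': [453.67, -256.656, 224.563], 'tcp_rot': [-0.002, 1.0, -0.031, -0.008], 'force': [-0.476, 0.167, -0.36], 'gripper_width': 41.537}
tray [(0.25, [583.0, 21.8, 0.2])]
red_pocket1 [(0.73, [533.4, -263.6, 2.8]), (0.59, [599.6, -265.6, 6.0])]
green_pocket1 [(0.81, [468.8, -347.5, 2.9]), (0.62, [588.3, -355.8, 4.6]), (0.58, [533.6, -351.7, 2.5])]
```

View pics/w38.png

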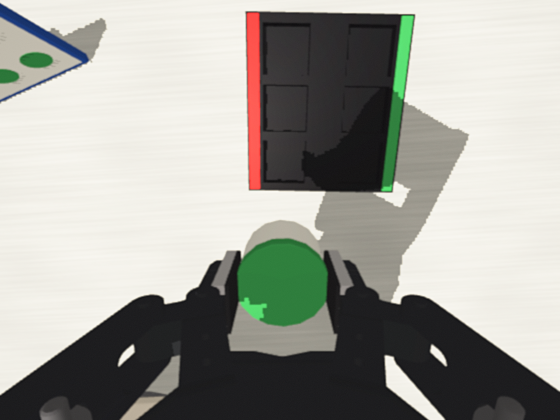

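```bash
cat >> h.py <<'E'
def tray_fit(s):
    hsv=cv2.cvtColor(s['img'],cv2.COLOR_BGR2HSV); res=[]
    for c,ms in (('red',[(0,8),(172,180)]),('green',[(38,88)])):
        m=np.zeros(hsv.shape[:2],np.uint8)
        for a,b in ms: m|=((hsv[...,0]>=a)&(hsv[...,0]<=b)&(hsv[...,1]>110)&(hsv[...,2]>40)).astype(np.uint8)
        best=None
        for k in cv2.findContours(m,0,cv2.CHAIN_APPROX_NONE)[0]:
            if cv2.contourArea(k)<150: continue
            P=np.array([ray(s,p[0],18)[:2] for p in k]).astype(np.float32)
            (cx,cy),(w,h),a=cv2.minAreaRect(P)
            if 150<max(w,h)<230 and min(w,h)<30: best=((cx,cy),(w,h),a,P)
        if best is None: print(c,'none'); res.append(None); continue
        (cx,cy),(w,h),a,P=best
        b=cv2.boxPoints((best[0],best[1],best[2])); 
        ln=cv2.fitLine(P,cv2.DIST_L2,0,.01,.01).ravel(); yaw=np.arctan2(ln[1],ln[0]); yaw=(yaw+np.pi/2)%np.pi-np.pi/2
        print(c,'c',round(cx,1),round(cy,1),'wh',round(w,1),round(h,1),'yaw',round(float(yaw),3)); res.append(np.array([cx,cy,yaw]))
    if res[0] is not None and res[1] is not None:
        d=res[0][:2]-res[1][:2]; c=(res[0][:2]+res[1][:2])/2; yaw=(np.arctan2(-d[0],d[1])+res[0][2]+res[1][2])/3
        print('sep',np.linalg.norm(d).round(1),'centre',c.round(1),'yaw',np.arctan2(-d[0],d[1]).round(3))
        R=np.array([[np.cos(yaw),-np.sin(yaw)],[np.sin(yaw),np.cos(yaw)]])
        for n,y in (('red',45),('green',-45)):
            print(n,[(c+R@[x,y]).round(1).tolist() for x in(-60,0,60)])
E
python3 - <<'E'
from h import *
for n in ('wrist','scene','side'):
    print(n); tray_fit(snap(n))
E
```

```text
wrist
red c 539.4 -228.0 wh 13.3 187.6 yaw -0.079
green c 526.9 -387.5 wh 13.5 186.4 yaw -0.079
sep 160.0 centre [ 533.2 -307.8] yaw -0.078
red [[476.9, -258.2], [536.7, -262.9], [596.5, -267.6]]
green [[469.8, -347.9], [529.6, -352.6], [589.4, -357.4]]
scene
red c 531.6 -229.5 wh 14.6 176.0 yaw -0.079
green none
side
red none
green none
```

```bash
cat >> h.py <<'E'
def inhand(dz=26.1):
    t=status.read_state(); s=snap('wrist'); p=np.array(t['ee_pos'])
    for l in lids(s,p[2]+dz):
        if 38<l[4]<52 and abs(l[1]-p[0])<15 and abs(l[2]-p[1])<15: print('inhand',l, 'tcp',p.round(1),'off',np.round([l[1]-p[0],l[2]-p[1]],1))
E
python3 -m jog '[[0.006,-0.03,0,0],[0.006,-0.03,0,0],[0.004,-0.025,-0.02,0],[0,-0.004,-0.03,0],[0,0,-0.035,0],[0,0,-0.035,0],[0,0,-0.025,0],[0,0,-0.01,0],[0,0,0,0],[0,0,0,0]]'; python3 - <<'E'
from h import *
st(); inhand(); s=snap('wrist','w39'); tray_fit(s)
E
```

```text
time_s: 43.98
ee_pos: [475.2, -344.4, 68.1]
tcp_rot: [0.001, 1.0, -0.024, -0.004]
force: [0.2, 0.8, -1.0]
gripper_width: 41.4
{'time_s': 43.983, 'qpos': [-0.644, 0.581, 1.798, -0.008, 0.767, 0.981], 'ee_pos': [475.209, -344.37, 68.094], 'tcp_rot': [0.001, 1.0, -0.024, -0.004], 'force': [0.22, 0.782, -0.96], 'gripper_width': 41.404}
inhand ('green', 474.0, -343.0, 'd', 45.6, 'mean', [474.3999938964844, -343.0]) tcp [ 475.2 -344.4   68.1] off [-1.2  1.4]
red c 533.0 -227.5 wh 13.9 175.0 yaw -0.078
green c 530.2 -388.1 wh 13.4 165.1 yaw -0.074
sep 160.6 centre [ 531.6 -307.8] yaw -0.018
red [[474.3, -259.5], [534.2, -262.9], [594.1, -266.3]]
green [[469.2, -349.3], [529.1, -352.7], [589.0, -356.2]]
```

View pics/w39.png

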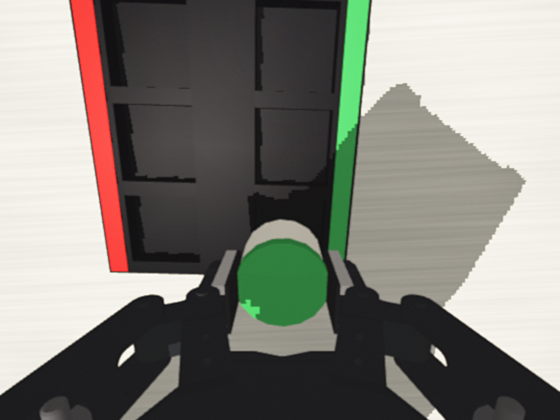

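```bash
python3 -m jog '[[-0.003,-0.003,-0.012,0],[-0.002,-0.002,-0.012,0],[0,0,-0.008,0],[0,0,0,0],[0,0,0,0]]'; python3 - <<'E'
from h import *
inhand(); s=snap('wrist','w40'); cv2.imwrite('pics/w40.png',cv2.resize(s['img'][100:350,180:400],None,fx=2.4,fy=2.4))
E
```

```text
time_s: 44.5
ee_pos: [473.4, -352.7, 39.4]
tcp_rot: [0.005, 1.0, -0.024, 0.001]
force: [0.4, -0.1, -0.2]
gripper_width: 41.8
inhand ('green', 471.9, -351.2, 'd', 45.4, 'mean', [472.3999938964844, -351.20001220703125]) tcp [ 473.4 -352.7   39.4] off [-1.5  1.5]
```

View pics/w40.png

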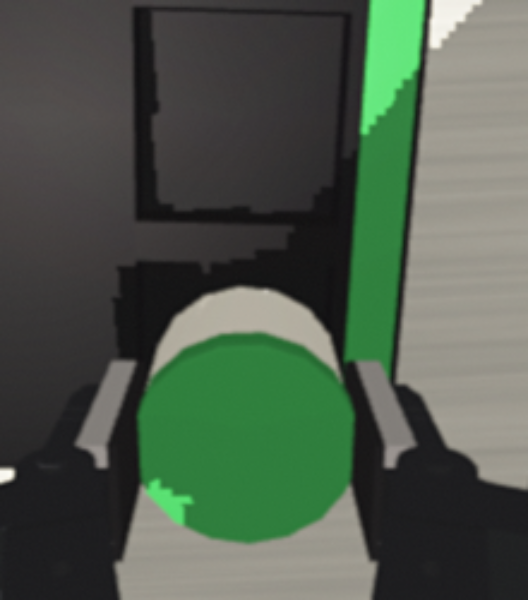

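```bash
python3 -m jog '[[-0.002,0.003,-0.006,0],[-0.001,0,-0.003,0],[0,0,0,0],[0,0,0,0]]'; python3 - <<'E'
from h import *
inhand()
E
```

```text
time_s: 44.93
ee_pos: [470.6, -349.4, 30.4]
tcp_rot: [0.005, 1.0, -0.024, 0.002]
force: [-0.1, 0.6, -1.1]
gripper_width: 41.7
inhand ('green', 469.0, -348.0, 'd', 45.3, 'mean', [469.5, -347.79998779296875]) tcp [ 470.6 -349.4   30.4] off [-1.6  1.4]
```

```bash
python3 -m jog '[[0,0,-0.006,0],[0,0,-0.006,0],[0,0,0,0],[0,0,0,0]]';  python3 -m jog '[[0,0,-0.005,0],[0,0,0,0]]'; python3 - <<'E'
from h import *
inhand()
E
```

```text
time_s: 45.32
ee_pos: [470.9, -349.6, 17.5]
tcp_rot: [0.005, 1.0, -0.024, 0.002]
force: [0.7, 1.1, -1.5]
gripper_width: 41.9
time_s: 45.48
ee_pos: [471.7, -350.0, 12.6]
tcp_rot: [0.006, 1.0, -0.024, 0.003]
force: [-1.0, 0.3, 1.3]
gripper_width: 41.8
inhand ('green', 469.8, -348.4, 'd', 46.1, 'mean', [470.20001220703125, -348.5]) tcp [ 471.7 -350.    12.6] off [-1.9  1.6]
```

```bash
python3 -m jog '[[0,0,0,0],[0,0,0,0],[0,0,0,0]]' 0.7; python3 -m jog '[[0,0,0.02,0],[0,0,0.03,0],[0,0,0.035,0],[0,0,0.035,0],[-0.01,0.01,0.035,0],[-0.01,0.02,0.035,0],[0,0.02,0,0],[0,0,0,0],[0,0,0,0]]'; python3 - <<'E'
from h import *
st(); s=snap('wrist','w41'); tray_fit(s); print(lids(s))
E
```

```text
time_s: 45.78
ee_pos: [471.5, -350.0, 12.3]
tcp_rot: [0.006, 1.0, -0.024, 0.003]
force: [1.4, -0.6, 0.8]
gripper_width: 59.9
time_s: 46.53
ee_pos: [448.2, -297.5, 209.0]
tcp_rot: [0.005, 1.0, -0.024, 0.002]
force: [0.2, -1.1, -0.0]
gripper_width: 60.0
{'time_s': 46.533, 'qpos': [-0.605, 0.308, 1.839, -0.007, 0.986, 1.019], 'ee_pos': [448.233, -297.499, 209.007], 'tcp_rot': [0.005, 1.0, -0.024, 0.002], 'force': [0.183, -1.132, -0.026], 'gripper_width': 60.019}
red c 539.3 -228.4 wh 14.1 187.3 yaw -0.079
green none
[('red', 538.1, -233.3, 'd', 176.2, 'mean', [543.2000122070312, -232.89999389648438]), ('green', 526.9, -380.3, 'd', 175.8, 'mean', [517.0999755859375, -374.8999938964844])]
```

View pics/w41.png

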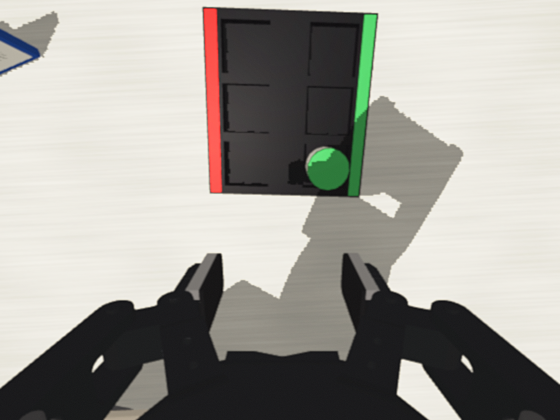

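```bash
python3 -m jog '[[0,0.02,0.01,0],[0,0.034,0,0],[0,0.034,0,0],[0,0.034,0,0],[0,0.034,0,0],[0,0.034,0,-0.01],[0,0.034,0,-0.01],[0,0.034,0,-0.01],[0,0.034,0,-0.01],[0,0.034,0,-0.01],[0,0.034,0,0],[0,0.034,0,0]]'; python3 -m jog '[[0,0.034,0,0],[0,0.034,0,0],[0.01,0.034,0,0],[0.02,0.02,-0.01,0],[0.02,0.01,-0.03,0],[0.01,0,-0.035,0],[0,0,-0.03,0],[0,0,-0.01,0],[0,0,0,0],[0,0,0,0]]'; python3 - <<'E'
from h import *
st(); s=snap('wrist','w42'); 
for l in lids(s): print(l[:5])
E
```

```text
time_s: 47.58
ee_pos: [446.1, 100.7, 206.9]
tcp_rot: [0.005, 0.998, -0.058, -0.007]
force: [1.2, -1.3, 0.0]
gripper_width: 59.5
time_s: 48.42
ee_pos: [510.0, 244.0, 76.9]
tcp_rot: [0.008, 0.998, -0.055, -0.012]
force: [0.3, 0.0, 1.1]
gripper_width: 59.9
{'time_s': 48.417, 'qpos': [0.427, 0.552, 1.828, -0.004, 0.789, 2.111], 'ee_pos': [510.003, 243.995, 76.903], 'tcp_rot': [0.008, 0.998, -0.055, -0.012], 'force': [0.313, 0.035, 1.082], 'gripper_width': 59.857}
('red', 470.1, 367.0, 'd', 48.0)
('red', 526.5, 241.5, 'd', 45.1)
('red', 588.0, 257.8, 'd', 44.0)
('green', 534.1, 357.5, 'd', 46.5)
('green', 596.7, 347.3, 'd', 46.1)
```

View pics/w42.png

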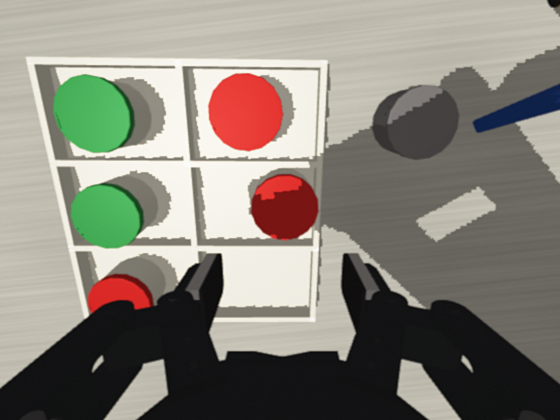

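```bash
python3 -m jog '[[0.008,-0.001,-0.008,0],[0.006,-0.001,-0.012,0],[0,0,-0.012,0],[0,0,-0.01,0],[0,0,-0.004,0],[0,0,0,0],[0,0,0,0]]'; python3 - <<'E'
from h import *
st(); s=snap('wrist','w43'); 
for l in lids(s): print(l[:5])
E
```

```text
time_s: 49.05
ee_pos: [529.1, 241.9, 32.2]
tcp_rot: [0.005, 0.998, -0.056, -0.007]
force: [-0.4, -0.1, -0.6]
gripper_width: 59.5
{'time_s': 49.05, 'qpos': [0.41, 0.638, 1.807, -0.005, 0.714, 2.097], 'ee_pos': [529.055, 241.886, 32.19], 'tcp_rot': [0.005, 0.998, -0.056, -0.007], 'force': [-0.428, -0.138, -0.61], 'gripper_width': 59.499}
('red', 526.9, 241.0, 'd', 46.4)
('red', 587.9, 257.7, 'd', 44.5)
('green', 534.3, 356.6, 'd', 48.1)
('green', 597.0, 346.7, 'd', 47.3)
```

```bash
python3 -m jog '[[-0.003,-0.001,-0.008,0],[-0.001,0,-0.007,0],[0,0,-0.004,0],[0,0,0,0]]'; python3 - <<'E'
from h import *
s=snap('wrist','w44'); print(lids(s)[0])
E
python3 -m jog '[[0,0,0,0],[0,0,0,0],[0,0,0,0],[0,0,0,0]]' 0; python3 - <<'E'
from h import *
inhand()
E
```

```text
time_s: 49.43
ee_pos: [524.7, 241.2, 12.6]
tcp_rot: [0.005, 0.998, -0.056, -0.006]
force: [-0.5, 0.3, -0.2]
gripper_width: 60.2
('red', 527.2, 241.2, 'd', 46.2, 'mean', [527.5, 241.10000610351562])
time_s: 49.82
ee_pos: [525.4, 241.6, 13.8]
tcp_rot: [0.005, 0.998, -0.056, -0.006]
force: [0.3, -0.0, 0.1]
gripper_width: 41.4
inhand ('red', 528.3, 242.8, 'd', 45.9, 'mean', [528.7000122070312, 242.6999969482422]) tcp [525.4 241.6  13.8] off [2.9 1.2]
```

View pics/w44.png

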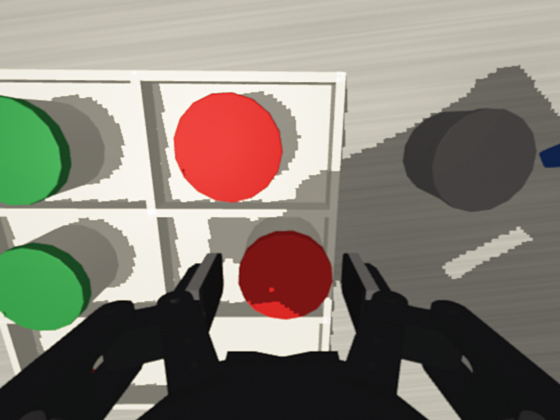

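```bash
python3 -m jog '[[0,0,0.02,0],[0,0,0.03,0],[0,0,0.035,0],[-0.01,0,0.035,0],[-0.02,-0.01,0.035,0],[-0.02,-0.02,0.035,0],[-0.01,-0.03,0.01,0],[0,-0.034,0,0],[0,-0.034,0,0],[0,-0.034,0,0],[0,-0.034,0,0],[0,-0.034,0,0]]';  python3 -m jog '[[0,-0.034,0,0.01],[0,-0.034,0,0.01],[0,-0.034,0,0.01],[0,-0.034,0,0],[0,-0.034,0,0],[0,-0.034,0,0],[0,-0.03,-0.02,0],[0,-0.01,-0.03,0],[0,0,-0.035,0],[0,0,-0.03,0],[0,0,0,0],[0,0,0,0]]'; python3 - <<'E'
from h import *
st(); inhand(24.7); s=snap('wrist'); tray_fit(s)
E
```

```text
time_s: 50.87
ee_pos: [462.7, 9.9, 221.0]
tcp_rot: [0.004, 0.999, -0.051, -0.002]
force: [0.9, -0.9, -0.6]
gripper_width: 41.3
time_s: 51.87
ee_pos: [461.6, -256.4, 107.2]
tcp_rot: [0.007, 0.999, -0.039, 0.005]
force: [0.5, -0.7, -0.3]
gripper_width: 41.8
{'time_s': 51.867, 'qpos': [-0.524, 0.445, 1.929, -0.013, 0.752, 1.134], 'ee_pos': [461.607, -256.362, 107.184], 'tcp_rot': [0.007, 0.999, -0.039, 0.005], 'force': [0.549, -0.671, -0.312], 'gripper_width': 41.751}
inhand ('red', 463.1, -255.1, 'd', 46.1, 'mean', [463.6000061035156, -255.0]) tcp [ 461.6 -256.4  107.2] off [1.5 1.3]
red c 531.7 -227.6 wh 13.8 172.6 yaw -0.079
green none
```

```bash
python3 -m jog '[[0.006,-0.001,-0.01,0],[0.005,-0.001,-0.02,0],[0,0,-0.02,0],[0,0,-0.014,0],[0,0,-0.002,0],[0,0,0,0],[0,0,0,0]]'; python3 - <<'E'
from h import *
inhand(24.7)
E
```

```text
time_s: 52.55
ee_pos: [484.5, -260.9, 50.2]
tcp_rot: [0.013, 0.999, -0.037, 0.016]
force: [0.6, 0.3, -0.9]
gripper_width: 41.7
inhand ('red', 485.5, -259.4, 'd', 45.9, 'mean', [486.1000061035156, -259.20001220703125]) tcp [ 484.5 -260.9   50.2] off [1.  1.5]
```

```bash
python3 -m jog '[[-0.005,0.001,-0.006,0],[-0.004,0,-0.006,0],[0,0,-0.003,0],[0,0,0,0],[0,0,0,0]]'; python3 - <<'E'
from h import *
inhand(24.7)
E
```

```text
time_s: 53.02
ee_pos: [476.4, -260.8, 37.3]
tcp_rot: [0.014, 0.999, -0.037, 0.019]
force: [-0.8, 0.4, -1.0]
gripper_width: 41.5
inhand ('red', 477.2, -259.2, 'd', 45.8, 'mean', [477.70001220703125, -259.1000061035156]) tcp [ 476.4 -260.8   37.3] off [0.8 1.6]
```

```bash
python3 -m jog '[[-0.0015,0.001,-0.006,0],[-0.0005,0,-0.006,0],[0,0,0,0]]'; python3 - <<'E'
from h import *
inhand(24.7)
E
python3 -m jog '[[-0.0005,0,-0.005,0],[0,0,-0.004,0],[0,0,0,0]]'; python3 - <<'E'
from h import *
inhand(24.7)
E
```

```text
time_s: 53.32
ee_pos: [474.7, -260.0, 24.7]
tcp_rot: [0.015, 0.999, -0.037, 0.019]
force: [-0.6, -0.2, -0.2]
gripper_width: 41.7
inhand ('red', 475.4, -258.5, 'd', 45.9, 'mean', [476.0, -258.29998779296875]) tcp [ 474.7 -260.    24.7] off [0.7 1.5]
time_s: 53.62
ee_pos: [474.4, -260.1, 15.0]
tcp_rot: [0.015, 0.999, -0.037, 0.019]
force: [-0.1, -0.5, -0.1]
gripper_width: 41.5
inhand ('red', 475.1, -258.5, 'd', 46.0, 'mean', [475.5, -258.3999938964844]) tcp [ 474.4 -260.1   15. ] off [0.7 1.6]
```

Inside the pocket without any contact force, so I'm releasing it and checking.

```bash
python3 -m jog '[[0,0,-0.001,0],[0,0,0,0],[0,0,0,0],[0,0,0,0]]' 0.7; python3 -m jog '[[0,0,0.02,0],[0,0,0.03,0],[0,0,0.035,0],[0,0,0.035,0],[-0.01,0,0.035,0],[-0.01,0,0.035,0],[0,0,0,0],[0,0,0,0]]'; python3 - <<'E'
from h import *
st(); s=snap('wrist','w45'); tray_fit(s)
E
```

```text
time_s: 54.0
ee_pos: [474.7, -260.2, 14.2]
tcp_rot: [0.015, 0.999, -0.037, 0.019]
force: [0.1, -0.1, 1.0]
gripper_width: 59.7
time_s: 54.67
ee_pos: [451.9, -258.9, 212.7]
tcp_rot: [0.014, 0.999, -0.037, 0.019]
force: [0.3, 0.4, -0.7]
gripper_width: 59.9
{'time_s': 54.667, 'qpos': [-0.539, 0.261, 1.897, -0.009, 0.937, 1.111], 'ee_pos': [451.905, -258.889, 212.65], 'tcp_rot': [0.014, 0.999, -0.037, 0.019], 'force': [0.259, 0.415, -0.672], 'gripper_width': 59.866}
red c 539.3 -228.4 wh 14.0 186.6 yaw -0.078
green none
```

View pics/w45.png

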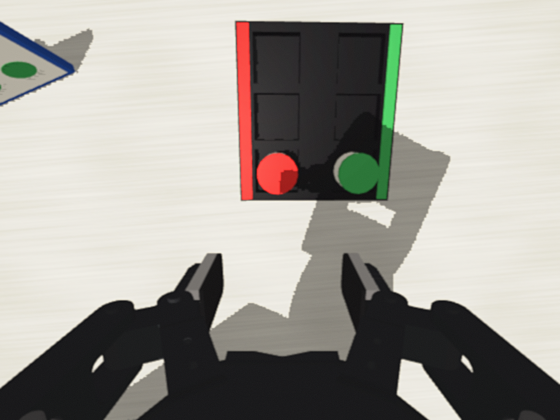

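```bash
python3 -m jog '[[0,0.02,0,0],[0,0.034,0,0],[0,0.034,0,0],[0,0.034,0,0],[0,0.034,0,0],[0,0.034,0,0],[0,0.034,0,0],[0,0.034,0,0],[0,0.034,0,0],[0,0.034,0,0],[0,0.034,0,0],[0,0.034,0,-0.02]]'; python3 -m jog '[[0.01,0.034,0,-0.02],[0.02,0.034,0,-0.02],[0.03,0.02,0,0],[0.03,0.01,0,0],[0.02,0,-0.03,0],[0.01,0,-0.035,0],[0,0,-0.03,0],[0,0,-0.02,0],[0,0,0,0],[0,0,0,0]]'; python3 - <<'E'
from h import *
st(); s=snap('wrist','w46'); 
for l in lids(s): print(l[:5])
E
```

```text
time_s: 55.72
ee_pos: [444.7, 146.6, 197.8]
tcp_rot: [0.016, 0.998, -0.052, 0.009]
force: [0.8, 0.3, 0.3]
gripper_width: 59.5
time_s: 56.55
ee_pos: [562.1, 258.9, 60.7]
tcp_rot: [0.02, 0.998, -0.067, 0.0]
force: [0.1, 0.2, -0.0]
gripper_width: 59.8
{'time_s': 56.55, 'qpos': [0.43, 0.633, 1.715, -0.048, 0.813, 2.167], 'ee_pos': [562.061, 258.867, 60.705], 'tcp_rot': [0.02, 0.998, -0.067, 0.0], 'force': [0.143, 0.204, -0.016], 'gripper_width': 59.789}
('red', 468.6, 366.9, 'd', 48.3)
('red', 588.4, 258.3, 'd', 44.7)
('green', 538.6, 357.8, 'd', 44.9)
('green', 598.1, 347.6, 'd', 45.9)
```

View pics/w46.png

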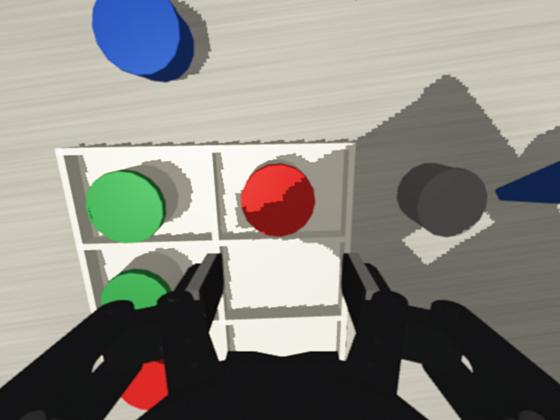

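```bash
python3 -m jog '[[0.012,0,0,0],[0.01,0,-0.006,0],[0.001,0,-0.012,0],[0,0,-0.006,0],[0,0,0,0],[0,0,0,0]]'; python3 - <<'E'
from h import *
st(); s=snap('wrist','w46'); 
for l in lids(s): print(l[:5])
E
```

```text
time_s: 57.1
ee_pos: [590.8, 259.9, 39.9]
tcp_rot: [0.018, 0.998, -0.067, 0.004]
force: [-0.8, -0.7, 0.1]
gripper_width: 59.8
{'time_s': 57.1, 'qpos': [0.413, 0.69, 1.661, -0.049, 0.801, 2.152], 'ee_pos': [590.786, 259.942, 39.9], 'tcp_rot': [0.018, 0.998, -0.067, 0.004], 'force': [-0.79, -0.702, 0.092], 'gripper_width': 59.803}
('red', 589.2, 258.3, 'd', 45.7)
('green', 525.1, 355.9, 'd', 33.4)
('green', 598.3, 347.3, 'd', 46.7)
```

```bash
python3 -m jog '[[-0.002,-0.001,-0.009,0],[0,-0.001,-0.009,0],[0,0,-0.006,0],[0,0,-0.002,0],[0,0,0,0]]'; python3 - <<'E'
from h import *
s=snap('wrist','w47'); print(lids(s)[0])
E
python3 -m jog '[[0,0,0,0],[0,0,0,0],[0,0,0,0],[0,0,0,0]]' 0; python3 - <<'E'
from h import *
inhand()
E
```

```text
time_s: 57.57
ee_pos: [587.7, 257.7, 11.9]
tcp_rot: [0.018, 0.998, -0.067, 0.004]
force: [0.9, -0.6, -0.6]
gripper_width: 59.6
('red', 589.3, 258.3, 'd', 46.0, 'mean', [589.7000122070312, 258.20001220703125])
time_s: 57.95
ee_pos: [588.4, 258.2, 13.2]
tcp_rot: [0.018, 0.998, -0.067, 0.005]
force: [0.1, -0.2, -0.7]
gripper_width: 41.9
inhand ('red', 590.3, 259.7, 'd', 46.1, 'mean', [590.5, 259.8999938964844]) tcp [588.4 258.2  13.2] off [1.9 1.5]
```

```bash
python3 -m jog '[[0,0,0.02,0],[0,0,0.03,0],[-0.01,0,0.035,0],[-0.03,0,0.035,0],[-0.034,0,0.03,0],[-0.034,-0.01,0.03,0],[-0.02,-0.03,0.01,0],[0,-0.036,0,0],[0,-0.036,0,0],[0,-0.036,0,0],[0,-0.036,0,0],[0,-0.036,0,0]]';  python3 -m jog '[[0,-0.036,0,0.01],[0,-0.036,0,0.01],[0,-0.036,0,0.01],[0,-0.036,0,0.01],[0,-0.036,0,0],[0.01,-0.036,0,0],[0.02,-0.036,0,0],[0.02,-0.015,-0.02,0],[0.01,0,-0.03,0],[0,0,-0.03,0],[0,0,0,0],[0,0,0,0]]'; python3 - <<'E'
from h import *
st(); inhand(25.3); s=snap('wrist','w48'); tray_fit(s)
E
```

```text
time_s: 59.0
ee_pos: [462.1, 37.6, 203.0]
tcp_rot: [0.015, 0.998, -0.061, 0.008]
force: [0.3, 0.5, -0.2]
gripper_width: 41.8
time_s: 60.0
ee_pos: [522.6, -253.3, 125.8]
tcp_rot: [0.018, 0.999, -0.045, 0.015]
force: [-0.2, 0.7, -0.3]
gripper_width: 42.1
{'time_s': 60.0, 'qpos': [-0.461, 0.469, 1.823, -0.029, 0.807, 1.22], 'ee_pos': [522.58, -253.265, 125.756], 'tcp_rot': [0.018, 0.999, -0.045, 0.015], 'force': [-0.21, 0.688, -0.277], 'gripper_width': 42.09}
inhand ('red', 523.5, -251.7, 'd', 46.0, 'mean', [523.9000244140625, -251.5]) tcp [ 522.6 -253.3  125.8] off [0.9 1.6]
red none
green none
```

View pics/w48.png

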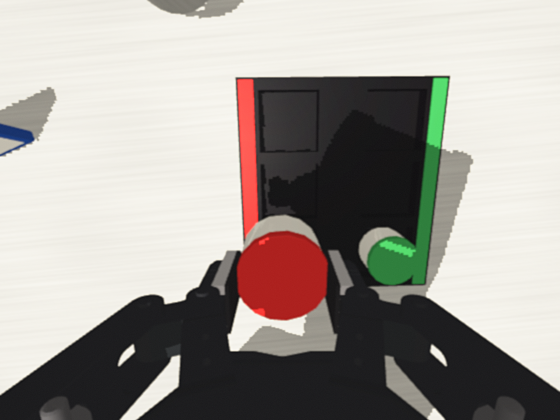

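```bash
python3 -m jog '[[0.005,-0.005,-0.01,0],[0.003,-0.004,-0.02,0],[0,0,-0.025,0],[0,0,-0.018,0],[0,0,-0.006,0],[0,0,0,0],[0,0,0,0]]'; python3 - <<'E'
from h import *
inhand(25.3)
E
```

```text
time_s: 60.68
ee_pos: [538.4, -264.5, 55.0]
tcp_rot: [0.022, 0.999, -0.043, 0.025]
force: [0.5, -0.1, -0.1]
gripper_width: 41.6
```

```bash
python3 - <<'E'
from h import *
from scipy.spatial.transform import Rotation as R
t=st(); q=np.array(t['tcp_rot']); print('zdir',R.from_quat(q[[1,2,3,0]]).as_matrix()[:,2].round(3))
s=snap('wrist','w49'); 
for l in lids(s,t['ee_pos'][2]+25.3): print(l)
E
```

```text
{'time_s': 60.733, 'qpos': [-0.466, 0.594, 1.819, -0.033, 0.665, 1.217], 'ee_pos': [538.589, -264.586, 55.348], 'tcp_rot': [0.022, 0.999, -0.043, 0.025], 'force': [-0.467, -0.204, 0.517], 'gripper_width': 41.805}
zdir [ 0.048 -0.047 -0.998]
('red', 515.3, -237.5, 'd', 27.9, 'mean', [514.2999877929688, -237.6999969482422])
('red', 528.6, -262.1, 'd', 66.4, 'mean', [528.5999755859375, -261.6000061035156])
('red', 586.4, -241.2, 'd', 73.0, 'mean', [588.5999755859375, -241.3000030517578])
('green', 561.1, -347.8, 'd', 106.6, 'mean', [565.9000244140625, -348.3999938964844])
```

View pics/w49.png

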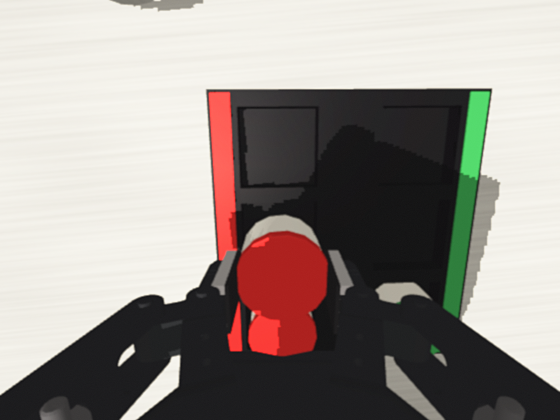

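```bash
python3 -m jog '[[-0.002,0.001,-0.008,0],[-0.002,0,-0.008,0],[0,0,-0.004,0],[0,0,0,0],[0,0,0,0]]'
```

```text
time_s: 61.2
ee_pos: [535.9, -264.3, 36.9]
tcp_rot: [0.024, 0.998, -0.043, 0.027]
force: [0.5, -0.5, -0.7]
gripper_width: 41.7
```

```bash
python3 -m jog '[[-0.001,0.001,-0.006,0],[-0.0005,0,-0.005,0],[0,0,0,0]]'; python3 -m jog '[[0,0,-0.004,0],[0,0,-0.003,0],[0,0,0,0]]'
```

```text
time_s: 61.45
ee_pos: [534.5, -263.4, 25.1]
tcp_rot: [0.024, 0.998, -0.043, 0.028]
force: [-0.6, 0.2, -0.3]
gripper_width: 41.8
time_s: 61.7
ee_pos: [534.3, -263.3, 16.9]
tcp_rot: [0.024, 0.998, -0.043, 0.027]
force: [0.0, -0.6, -0.8]
gripper_width: 41.7
```

```bash
python3 -m jog '[[0,0,-0.003,0],[0,0,0,0]]'; python3 -m jog '[[0,0,0,0],[0,0,0,0],[0,0,0,0]]' 0.7; python3 -m jog '[[0,0,0.02,0],[0,0,0.03,0],[0,0,0.035,0],[0,0,0.035,0],[-0.03,0,0.035,0],[-0.034,0,0.02,0],[-0.03,0,0,0],[0,0,0,0],[0,0,0,0]]'; python3 - <<'E'
from h import *
st(); s=snap('wrist','w50'); tray_fit(s)
E
```

```text
time_s: 61.87
ee_pos: [534.5, -263.4, 13.5]
tcp_rot: [0.024, 0.998, -0.043, 0.027]
force: [-0.8, 0.3, -0.7]
gripper_width: 41.8
time_s: 62.12
ee_pos: [534.7, -263.5, 13.7]
tcp_rot: [0.024, 0.998, -0.043, 0.028]
force: [0.4, -0.6, -0.7]
gripper_width: 59.6
time_s: 62.87
ee_pos: [440.7, -262.8, 193.0]
tcp_rot: [0.025, 0.998, -0.042, 0.029]
force: [1.0, -0.2, 0.5]
gripper_width: 60.2
{'time_s': 62.867, 'qpos': [-0.552, 0.266, 1.947, -0.02, 0.854, 1.116], 'ee_pos': [440.665, -262.764, 192.992], 'tcp_rot': [0.025, 0.998, -0.042, 0.029], 'force': [1.045, -0.212, 0.501], 'gripper_width': 60.159}
red c 539.2 -228.4 wh 14.0 186.7 yaw -0.078
green none
```

View pics/w50.png

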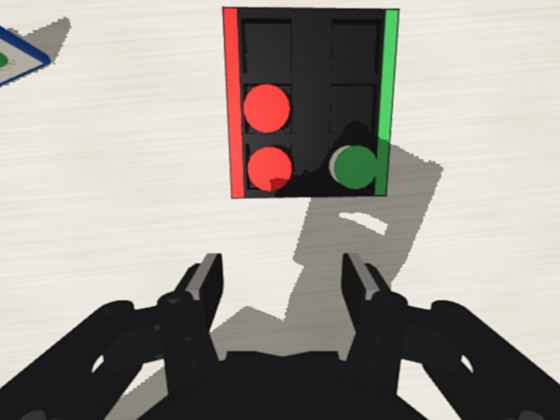

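```bash
python3 -m jog '[[0,0.02,0.01,0],[0,0.036,0.01,0],[0,0.036,0,0],[0,0.036,0,0],[0,0.036,0,0],[0,0.036,0,0],[0,0.036,0,0],[0,0.036,0,0],[0,0.036,0,0],[0,0.036,0,0],[0,0.036,0,-0.01],[0,0.036,0,-0.02]]'; python3 -m jog '[[0,0.036,0,-0.02],[0,0.036,0,-0.02],[0,0.036,0,0],[0,0.036,0,0],[0.005,0.03,-0.01,0],[0,0.015,-0.03,0],[0,0,-0.03,0],[0,0,-0.03,0],[0,0,-0.01,0],[0,0,0,0],[0,0,0,0]]'; python3 - <<'E'
from h import *
st(); s=snap('wrist','w51'); 
for l in lids(s): print(l[:5])
E
```

```text
time_s: 63.92
ee_pos: [447.5, 169.2, 209.5]
tcp_rot: [0.026, 0.997, -0.061, 0.028]
force: [0.9, 0.6, -0.5]
gripper_width: 59.8
time_s: 64.83
ee_pos: [452.7, 389.0, 88.1]
tcp_rot: [0.025, 0.997, -0.074, 0.028]
force: [0.5, -0.5, 0.5]
gripper_width: 59.9
{'time_s': 64.833, 'qpos': [0.728, 0.56, 1.774, -0.103, 0.807, 2.518], 'ee_pos': [452.738, 389.005, 88.147], 'tcp_rot': [0.025, 0.997, -0.074, 0.028], 'force': [0.491, -0.54, 0.503], 'gripper_width': 59.896}
('red', 467.5, 368.4, 'd', 44.8)
('green', 532.7, 359.3, 'd', 43.5)
('green', 593.3, 349.3, 'd', 42.7)
```

View pics/w51.png

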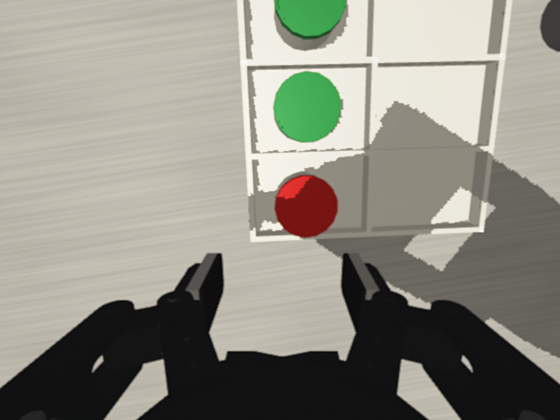

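```bash
python3 -m jog '[[0.006,-0.009,-0.004,0.09],[0.006,-0.008,-0.006,0.09],[0,-0.001,-0.012,0.07],[0,0,-0.012,0],[0,0,-0.006,0],[0,0,0,0],[0,0,0,0]]'; python3 - <<'E'
from h import *
st(); s=snap('wrist','w52'); 
for l in lids(s): print(l[:5])
E
```

```text
time_s: 65.47
ee_pos: [472.0, 373.9, 57.6]
tcp_rot: [0.016, 0.998, 0.052, 0.037]
force: [0.3, 0.5, 0.3]
gripper_width: 59.7
{'time_s': 65.467, 'qpos': [0.686, 0.601, 1.798, -0.107, 0.705, 2.233], 'ee_pos': [472.004, 373.939, 57.625], 'tcp_rot': [0.016, 0.998, 0.052, 0.037], 'force': [0.314, 0.542, 0.304], 'gripper_width': 59.688}
('red', 467.6, 368.9, 'd', 45.4)
('green', 533.2, 359.2, 'd', 43.4)
('green', 595.5, 348.6, 'd', 45.1)
```

View pics/w52.png

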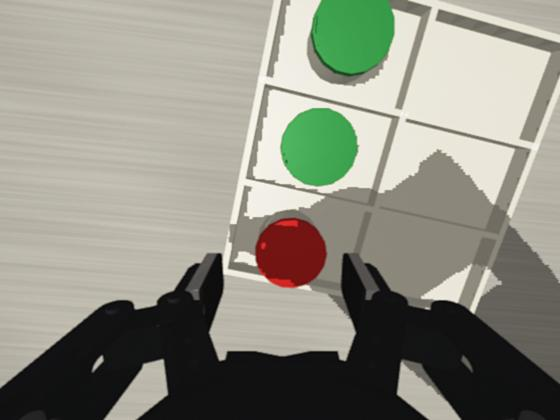

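```bash
python3 -m jog '[[-0.003,-0.003,-0.010,0],[-0.002,-0.002,-0.010,0],[-0.001,0,-0.008,0],[0,0,0,0],[0,0,0,0]]'; python3 - <<'E'
from h import *
st(); s=snap('wrist','w52'); 
for l in lids(s): print(l[:5])
E
```

```text
time_s: 65.93
ee_pos: [465.4, 369.4, 28.0]
tcp_rot: [0.015, 0.998, 0.052, 0.038]
force: [0.8, 1.1, 0.1]
gripper_width: 59.7
{'time_s': 65.933, 'qpos': [0.687, 0.641, 1.822, -0.117, 0.639, 2.247], 'ee_pos': [465.378, 369.355, 27.977], 'tcp_rot': [0.015, 0.998, 0.052, 0.038], 'force': [0.836, 1.127, 0.104], 'gripper_width': 59.717}
('red', 467.9, 368.6, 'd', 45.3)
('green', 533.0, 359.3, 'd', 43.4)
('green', 590.2, 348.9, 'd', 41.9)
```

```bash
python3 -m jog '[[0.002,0,-0.008,0],[0.001,0,-0.007,0],[0,0,0,0]]'; python3 -m jog '[[0,0,0,0],[0,0,0,0],[0,0,0,0],[0,0,0,0]]' 0; python3 - <<'E'
from h import *
t=st(); inhand(38.5-t['ee_pos'][2])
E
```

```text
time_s: 66.23
ee_pos: [468.9, 369.8, 12.0]
tcp_rot: [0.015, 0.998, 0.052, 0.038]
force: [0.6, 0.1, -1.5]
gripper_width: 59.7
time_s: 66.57
ee_pos: [469.2, 369.8, 12.3]
tcp_rot: [0.015, 0.998, 0.051, 0.038]
force: [-0.6, -0.5, -0.5]
gripper_width: 41.3
{'time_s': 66.567, 'qpos': [0.684, 0.67, 1.816, -0.12, 0.615, 2.248], 'ee_pos': [469.196, 369.811, 12.322], 'tcp_rot': [0.015, 0.998, 0.051, 0.038], 'force': [-0.584, -0.455, -0.473], 'gripper_width': 41.325}
inhand ('red', 467.7, 371.6, 'd', 46.0, 'mean', [468.20001220703125, 371.5]) tcp [469.2 369.8  12.3] off [-1.5  1.8]
```

```bash
python3 -m jog '[[0,0,0.02,0],[0,0,0.03,0],[0,0,0.035,0],[0,0,0.035,0],[0,-0.01,0.035,0],[0,-0.025,0.035,0],[0,-0.036,0.01,0],[0,-0.036,0,0],[0,-0.036,0,0],[0,-0.036,0,0],[0,-0.036,0,0],[0,-0.036,0,0]]';  python3 -m jog '[[0,-0.036,0,-0.02],[0,-0.036,0,-0.02],[0,-0.036,0,-0.02],[0,-0.036,0,-0.02],[0,-0.036,0,-0.02],[0,-0.036,0,0],[0,-0.036,0,0],[0,-0.036,0,0],[0,-0.036,0,0],[0.02,-0.02,0,0],[0.03,-0.01,0,0],[0.03,0,0,0]]'; python3 -m jog '[[0.02,0,-0.02,0],[0.015,0,-0.03,0],[0,0,-0.03,0],[0,0,0,0],[0,0,0,0]]'; python3 - <<'E'
from h import *
from scipy.spatial.transform import Rotation as R
t=st(); q=np.array(t['tcp_rot']); print('zdir',R.from_quat(q[[1,2,3,0]]).as_matrix()[:,2].round(3))
inhand(26.2); s=snap('wrist','w53'); tray_fit(s)
E
```

```text
time_s: 67.62
ee_pos: [467.8, 116.0, 221.7]
tcp_rot: [0.014, 0.997, 0.057, 0.043]
force: [1.4, 1.2, 0.2]
gripper_width: 41.8
time_s: 68.62
ee_pos: [539.9, -263.1, 224.5]
tcp_rot: [0.017, 0.999, -0.0, 0.044]
force: [-0.2, 1.1, 0.5]
gripper_width: 41.6
time_s: 69.03
ee_pos: [583.5, -266.9, 144.3]
tcp_rot: [0.02, 0.999, -0.001, 0.049]
force: [0.6, 0.0, 1.2]
gripper_width: 41.8
{'time_s': 69.033, 'qpos': [-0.451, 0.497, 1.72, 0.009, 0.82, 1.117], 'ee_pos': [583.497, -266.875, 144.293], 'tcp_rot': [0.02, 0.999, -0.001, 0.049], 'force': [0.61, 0.018, 1.201], 'gripper_width': 41.778}
zdir [ 0.097 -0.039 -0.995]
red none
green none
```

View pics/w53.png

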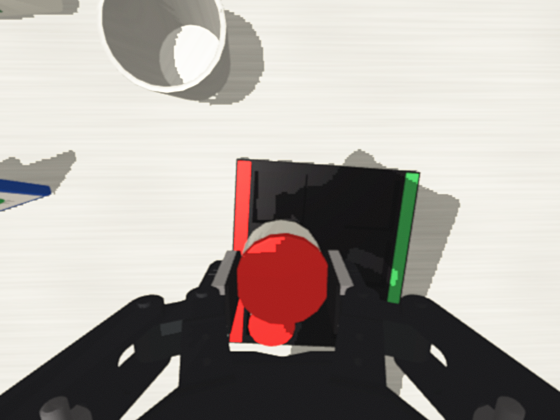

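```bash
cat > pred.py <<'E'
import sys; from h import *
from scipy.spatial.transform import Rotation as R
def rot(q): q=np.array(q); return R.from_quat(q[[1,2,3,0]]).as_matrix()
def pred(qp,off):
    t=status.read_state(); Rn=rot(t['tcp_rot']); Rp=rot(qp); M=Rn@Rp.T; p=np.array(t['ee_pos'])
    lid=p+M@np.array(off,float); bot=p+M@(np.array(off,float)-[0,0,34.5]); ax=M[:,2]
    print('tcp',p.round(1),'lid',lid.round(1),'bottom',bot.round(1),'axis',ax.round(3))
E
python3 - <<'E'
from pred import *
pred([0.015,0.998,0.051,0.038],[-1.5,1.8,26.2])
E
```

```text
tcp [ 583.  -266.8  145.1] lid [ 581.1 -264.7  171.3] bottom [ 581.9 -264.9  136.8] axis [-0.023  0.006  1.   ]
```

```bash
python3 -m jog '[[0.006,0,-0.015,0],[0.003,0,-0.025,0],[0,0,-0.025,0],[0,0,-0.018,0],[0,0,-0.005,0],[0,0,0,0],[0,0,0,0]]';  python3 - <<'E'
from pred import *
pred([0.015,0.998,0.051,0.038],[-1.5,1.8,26.2])
s=snap('wrist','w54')
E
```

```text
time_s: 69.72
ee_pos: [598.0, -270.8, 71.0]
tcp_rot: [0.025, 0.998, -0.002, 0.058]
force: [-0.0, 0.3, 0.0]
gripper_width: 41.9
tcp [ 598.  -270.8   71. ] lid [ 595.6 -268.4   97. ] bottom [ 597.  -269.    62.6] axis [-0.043  0.015  0.999]
```

View pics/w54.png

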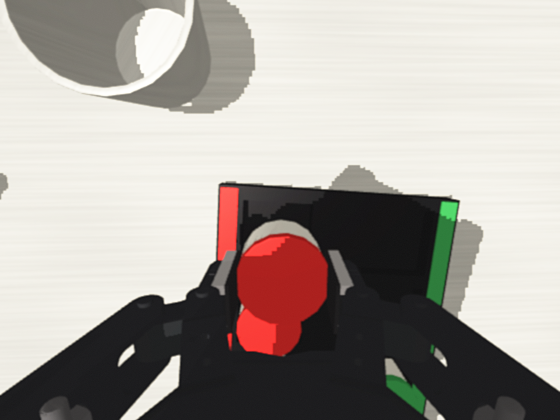

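```bash
python3 -m jog '[[0,0.001,-0.01,0],[-0.001,0.001,-0.012,0],[-0.001,0,-0.01,0],[0,0,-0.003,0],[0,0,0,0],[0,0,0,0]]';  python3 - <<'E'
from pred import *
pred([0.015,0.998,0.051,0.038],[-1.5,1.8,26.2])
E
```

```text
time_s: 70.27
ee_pos: [598.1, -269.7, 37.3]
tcp_rot: [0.026, 0.998, -0.002, 0.062]
force: [0.7, 0.6, 0.0]
gripper_width: 41.8
tcp [ 598.1 -269.7   37.3] lid [ 595.5 -267.3   63.4] bottom [ 597.2 -267.9   29. ] axis [-0.049  0.018  0.999]
```

```bash
python3 -m jog '[[-0.0005,0,-0.007,0],[-0.0005,0,-0.006,0],[0,0,0,0]]';  python3 -m jog '[[-0.0005,0,-0.005,0],[0,0,-0.003,0],[0,0,0,0]]';  python3 - <<'E'
from pred import *
pred([0.015,0.998,0.051,0.038],[-1.5,1.8,26.2])
E
```

```text
time_s: 70.52
ee_pos: [597.2, -269.8, 23.3]
tcp_rot: [0.026, 0.998, -0.002, 0.062]
force: [-0.7, -0.3, -1.1]
gripper_width: 41.7
time_s: 70.77
ee_pos: [596.6, -269.9, 14.1]
tcp_rot: [0.026, 0.998, -0.002, 0.062]
force: [-0.3, 0.5, -0.3]
gripper_width: 41.3
tcp [ 596.6 -269.9   14.1] lid [ 594.  -267.4   40.2] bottom [ 595.7 -268.1    5.7] axis [-0.049  0.018  0.999]
```

In the pocket. I'll release it, retreat, then work off the tool tilt with the gripper empty.

```bash
python3 -m jog '[[0,0,0,0],[0,0,0,0],[0,0,0,0]]' 0.7; python3 -m jog '[[0,0,0.02,0],[0,0,0.03,0],[0,0,0.035,0],[-0.01,0,0.035,0],[-0.035,0,0.03,0],[-0.036,0,0.02,0],[-0.036,0,0,0],[-0.036,0,0,0],[0,0,0,0],[0,0,0,0]]'; python3 - <<'E'
from h import *
st(); s=snap('wrist','w55'); tray_fit(s)
E
python3 -m jog '[[0.01,0,0.012,0],[0.012,0,0.012,0],[0.012,0,0.012,0],[0.012,0,0.012,0],[0,0,0,0],[0,0,0,0]]'
```

```text
time_s: 71.02
ee_pos: [596.8, -269.9, 14.1]
tcp_rot: [0.026, 0.998, -0.002, 0.062]
force: [-0.5, -0.6, -0.4]
gripper_width: 59.9
time_s: 71.85
ee_pos: [442.4, -269.3, 191.1]
tcp_rot: [0.029, 0.997, -0.001, 0.065]
force: [1.1, -0.4, 0.3]
gripper_width: 59.8
{'time_s': 71.85, 'qpos': [-0.584, 0.25, 1.983, 0.034, 0.768, 0.966], 'ee_pos': [442.426, -269.265, 191.134], 'tcp_rot': [0.029, 0.997, -0.001, 0.065], 'force': [1.051, -0.429, 0.295], 'gripper_width': 59.83}
red c 539.3 -228.5 wh 14.2 187.8 yaw -0.078
green none
time_s: 72.4
ee_pos: [494.0, -268.7, 240.0]
tcp_rot: [0.028, 0.998, 0.0, 0.065]
force: [-0.1, 0.7, -0.6]
gripper_width: 59.9
```

View pics/w55.png

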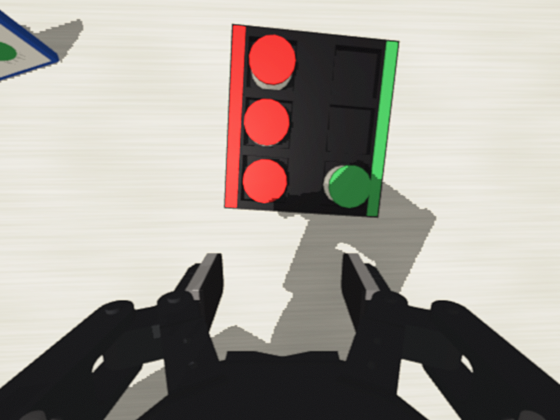

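```bash
python3 -m jog '[[0.035,0,0,0],[-0.035,0,0,0],[0.035,0,0,0],[-0.035,0,0,0],[0.035,0,0,0],[-0.035,0,0,0],[0.035,0,0,0],[-0.035,0,0,0],[0,0,0,0],[0,0,0,0]]'
```

```text
time_s: 73.23
ee_pos: [489.7, -251.4, 190.2]
tcp_rot: [-0.001, 1.0, 0.001, 0.01]
force: [-0.4, -0.5, -0.4]
gripper_width: 59.6
```

```bash
python3 -m jog '[[-0.02,0.01,0.015,0],[-0.015,0.036,0.01,0],[0,0.036,0,0],[0,0.036,0,0],[0,0.036,0,0],[0,0.036,0,0],[0,0.036,0,0],[0,0.036,0,0],[0,0.036,0,0],[0,0.036,0,0],[0,0.036,0,0],[0,0.036,0,0]]'; python3 -m jog '[[0,0.036,0,0],[0,0.036,0,0],[0.015,0.036,0,0],[0.02,0.036,0,0],[0.02,0.02,-0.01,0],[0.005,0.005,-0.03,0],[0,0,-0.03,0],[0,0,-0.03,0],[0,0,-0.01,0],[0,0,0,0],[0,0,0,0]]'; python3 - <<'E'
from h import *
st(); s=snap('wrist','w56'); 
for l in lids(s): print(l[:5])
E
```

```text
time_s: 74.23
ee_pos: [447.9, 165.3, 213.6]
tcp_rot: [-0.001, 1.0, -0.004, 0.011]
force: [1.1, 0.2, -0.1]
gripper_width: 59.8
time_s: 75.15
ee_pos: [508.1, 353.7, 101.8]
tcp_rot: [-0.005, 1.0, 0.002, 0.016]
force: [1.2, -0.0, 0.6]
gripper_width: 59.6
{'time_s': 75.15, 'qpos': [0.594, 0.554, 1.738, -0.014, 0.817, 2.17], 'ee_pos': [508.066, 353.697, 101.774], 'tcp_rot': [-0.005, 1.0, 0.002, 0.016], 'force': [1.191, -0.007, 0.592], 'gripper_width': 59.631}
('green', 533.5, 359.2, 'd', 43.7)
('green', 596.7, 348.7, 'd', 43.3)
```

View pics/w56.png

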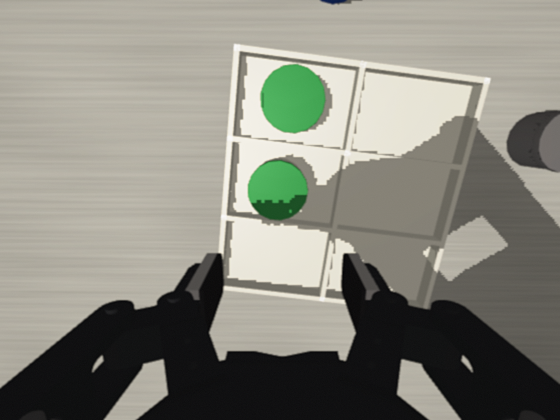

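```bash
python3 -m jog '[[0.01,0.002,-0.01,0],[0.009,0.002,-0.016,0],[0.001,0,-0.016,0],[0,0,-0.012,0],[0,0,-0.003,0],[0,0,0,0],[0,0,0,0]]'; python3 - <<'E'
from h import *
st(); s=snap('wrist','w57'); 
for l in lids(s): print(l[:5])
E
```

```text
time_s: 75.78
ee_pos: [535.3, 360.6, 56.4]
tcp_rot: [-0.01, 1.0, 0.001, 0.024]
force: [-0.3, 0.2, 0.3]
gripper_width: 59.8
{'time_s': 75.783, 'qpos': [0.579, 0.645, 1.704, -0.014, 0.742, 2.158], 'ee_pos': [535.318, 360.596, 56.422], 'tcp_rot': [-0.01, 1.0, 0.001, 0.024], 'force': [-0.289, 0.243, 0.255], 'gripper_width': 59.816}
('green', 534.1, 359.1, 'd', 44.4)
('green', 597.0, 348.6, 'd', 43.4)
```

```bash
python3 -m jog '[[-0.002,-0.001,-0.012,0],[-0.001,-0.001,-0.012,0],[0,0,-0.008,0],[0,0,0,0],[0,0,0,0]]'; python3 - <<'E'
from h import *
st(); s=snap('wrist','w57'); 
for l in lids(s): print(l[:5])
E
```

```text
time_s: 76.25
ee_pos: [532.4, 359.1, 23.6]
tcp_rot: [-0.011, 1.0, 0.001, 0.025]
force: [-0.0, 0.7, 0.4]
gripper_width: 59.6
{'time_s': 76.25, 'qpos': [0.579, 0.691, 1.719, -0.015, 0.678, 2.16], 'ee_pos': [532.424, 359.054, 23.579], 'tcp_rot': [-0.011, 1.0, 0.001, 0.025], 'force': [-0.045, 0.66, 0.419], 'gripper_width': 59.625}
('green', 534.2, 359.0, 'd', 44.7)
('green', 597.0, 348.7, 'd', 43.6)
```

```bash
python3 -m jog '[[0.001,0,-0.006,0],[0,0,-0.005,0],[0,0,0,0]]'; python3 -m jog '[[0,0,0,0],[0,0,0,0],[0,0,0,0],[0,0,0,0]]' 0; python3 - <<'E'
from h import *
t=st(); inhand(38.5-t['ee_pos'][2])
E
```

```text
time_s: 76.55
ee_pos: [533.6, 359.2, 11.8]
tcp_rot: [-0.011, 1.0, 0.001, 0.025]
force: [0.3, -0.3, -0.8]
gripper_width: 59.8
time_s: 76.88
ee_pos: [534.2, 359.6, 12.4]
tcp_rot: [-0.011, 1.0, 0.001, 0.026]
force: [0.3, 0.3, 0.4]
gripper_width: 41.8
{'time_s': 76.883, 'qpos': [0.579, 0.71, 1.716, -0.016, 0.66, 2.159], 'ee_pos': [534.186, 359.557, 12.37], 'tcp_rot': [-0.011, 1.0, 0.001, 0.026], 'force': [0.304, 0.255, 0.39], 'gripper_width': 41.783}
inhand ('green', 534.6, 360.1, 'd', 45.5, 'mean', [535.0, 360.0]) tcp [534.2 359.6  12.4] off [0.4 0.5]
```

```bash
python3 -m jog '[[0,0,0.02,0],[0,0,0.03,0],[-0.01,0,0.035,0],[-0.02,-0.005,0.035,0],[-0.02,-0.02,0.035,0],[-0.015,-0.036,0.03,0],[0,-0.036,0.01,0],[0,-0.036,0,0],[0,-0.036,0,0],[0,-0.036,0,0],[0,-0.036,0,0],[0,-0.036,0,0]]';  python3 -m jog '[[0,-0.036,0,0],[0,-0.036,0,0],[0,-0.036,0,0],[0,-0.036,0,0],[0,-0.036,0,0],[0,-0.036,0,0],[0,-0.036,0,-0.01],[0,-0.036,0,-0.01],[0,-0.036,0,-0.01],[0,-0.036,0,-0.01],[0.01,-0.036,0,-0.01],[0.01,-0.02,0,0]]'; python3 -m jog '[[0.01,-0.005,-0.02,0],[0.01,0,-0.03,0],[0,0,-0.03,0],[0,0,0,0],[0,0,0,0]]'; python3 - <<'E'
from pred import *
st();pred([-.011,1,.001,.026],[.4,.5,26.1])
E
```

```text
time_s: 77.93
ee_pos: [468.0, 85.0, 209.1]
tcp_rot: [-0.012, 0.999, 0.007, 0.03]
force: [0.5, 0.5, -0.3]
gripper_width: 41.8
time_s: 78.93
ee_pos: [481.5, -354.7, 212.3]
tcp_rot: [-0.01, 0.999, -0.021, 0.033]
force: [0.5, -0.1, -0.1]
gripper_width: 41.7
time_s: 79.35
ee_pos: [504.3, -368.9, 132.2]
tcp_rot: [-0.007, 0.999, -0.025, 0.037]
force: [-0.3, -0.5, 0.2]
gripper_width: 42.0
{'time_s': 79.35, 'qpos': [-0.679, 0.512, 1.726, 0.074, 0.855, 0.894], 'ee_pos': [504.272, -368.944, 132.17], 'tcp_rot': [-0.007, 0.999, -0.025, 0.037], 'force': [-0.334, -0.482, 0.19], 'gripper_width': 41.975}
tcp [ 504.3 -368.9  132.2] lid [ 504.1 -368.3  158.3] bottom [ 504.9 -368.5  123.8] axis [-0.021  0.007  1.   ]
```

```bash
python3 -m jog '[[0.009,0.007,-0.01,0],[0.008,0.007,-0.018,0],[0.002,0.001,-0.018,0],[0,0,-0.012,0],[0,0,0,0],[0,0,0,0]]'; python3 - <<'E'
from pred import *
st();pred([-.011,1,.001,.026],[.4,.5,26.1]); inhand(); snap('wrist','w58')
E
```

```text
time_s: 79.85
ee_pos: [529.0, -352.9, 79.2]
tcp_rot: [-0.004, 0.999, -0.024, 0.041]
force: [-0.6, -0.6, 0.2]
gripper_width: 42.0
{'time_s': 79.85, 'qpos': [-0.634, 0.597, 1.731, 0.08, 0.753, 0.929], 'ee_pos': [528.978, -352.889, 79.21], 'tcp_rot': [-0.004, 0.999, -0.024, 0.041], 'force': [-0.569, -0.596, 0.152], 'gripper_width': 41.983}
tcp [ 529.  -352.9   79.2] lid [ 528.6 -352.1  105.3] bottom [ 529.7 -352.5   70.8] axis [-0.03   0.012  0.999]
```

View pics/w58.png

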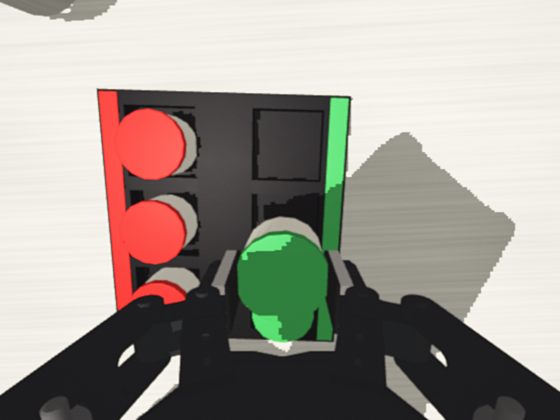

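Position matches the target (529.6,−352.6). Descending.

```bash
python3 -m jog '[[0,0,-0.012,0],[-0.001,0,-0.012,0],[-0.001,0,-0.012,0],[0,0,-0.003,0],[0,0,0,0],[0,0,0,0]]'; python3 - <<'E'
from pred import *
pred([-.011,1,.001,.026],[.4,.5,26.1])
E
```

```text
time_s: 80.45
ee_pos: [527.0, -354.5, 38.9]
tcp_rot: [-0.003, 0.999, -0.025, 0.043]
force: [-0.4, 0.3, 0.2]
gripper_width: 41.9
tcp [ 527.  -354.5   38.9] lid [ 526.5 -353.6   64.9] bottom [ 527.7 -354.2   30.5] axis [-0.033  0.015  0.999]
```

```bash
python3 -m jog '[[0.002,0.001,-0.005,0],[0.0005,0.0005,-0.004,0],[0,0,0,0],[0,0,0,0]]'; python3 - <<'E'
from pred import *
pred([-.011,1,.001,.026],[.4,.5,26.1])
E
```

```text
time_s: 80.78
ee_pos: [529.9, -353.2, 29.1]
tcp_rot: [-0.003, 0.999, -0.025, 0.043]
force: [0.1, -0.2, -0.7]
gripper_width: 41.8
tcp [ 529.9 -353.2   29.1] lid [ 529.5 -352.3   55.2] bottom [ 530.6 -352.8   20.7] axis [-0.033  0.015  0.999]
```

```bash
python3 -m jog '[[-0.001,0,-0.006,0],[0,0,-0.005,0],[0,0,0,0]]'; python3 -m jog '[[0,0,-0.004,0],[0,0,0,0],[0,0,0,0]]'; python3 - <<'E'
from pred import *
pred([-.011,1,.001,.026],[.4,.5,26.1])
E
```

```text
time_s: 81.03
ee_pos: [529.4, -353.4, 17.8]
tcp_rot: [-0.003, 0.999, -0.025, 0.043]
force: [0.1, 0.7, 0.3]
gripper_width: 41.6
time_s: 81.28
ee_pos: [529.2, -353.3, 12.9]
tcp_rot: [-0.003, 0.999, -0.025, 0.043]
force: [0.7, -0.2, -0.5]
gripper_width: 42.0
tcp [ 529.2 -353.3   12.9] lid [ 528.8 -352.4   39. ] bottom [ 529.9 -352.9    4.5] axis [-0.034  0.016  0.999]
```

```bash
python3 -m jog '[[0,0,0,0],[0,0,0,0],[0,0,0,0]]' 0.7; python3 -m jog '[[0,0,0.02,0],[0,0,0.03,0],[0,0,0.035,0],[-0.01,0,0.035,0],[-0.02,0.01,0.035,0],[-0.02,0.02,0.035,0],[0,0.02,0.03,0],[0,0,0,0]]'; python3 -m jog '[[0.035,0,0,0],[-0.035,0,0,0],[0.035,0,0,0],[-0.035,0,0,0],[0.035,0,0,0],[-0.035,0,0,0],[0,0,0,0],[0,0,0,0]]'; python3 - <<'E'
from h import *
st(); s=snap('wrist','w59'); tray_fit(s)
E
```

```text
time_s: 81.53
ee_pos: [529.4, -353.4, 13.1]
tcp_rot: [-0.003, 0.999, -0.025, 0.043]
force: [-0.2, 0.1, 0.2]
gripper_width: 59.8
time_s: 82.2
ee_pos: [477.0, -302.6, 237.2]
tcp_rot: [-0.003, 0.999, -0.026, 0.042]
force: [0.5, -0.0, 0.4]
gripper_width: 59.9
time_s: 82.87
ee_pos: [475.9, -292.0, 216.8]
tcp_rot: [-0.017, 0.999, -0.025, 0.019]
force: [1.3, -0.4, -0.2]
gripper_width: 60.1
{'time_s': 82.867, 'qpos': [-0.599, 0.325, 1.793, 0.059, 1.011, 0.991], 'ee_pos': [475.919, -292.011, 216.837], 'tcp_rot': [-0.017, 0.999, -0.025, 0.019], 'force': [1.299, -0.39, -0.223], 'gripper_width': 60.071}
red none
green none
```

View pics/w59.png

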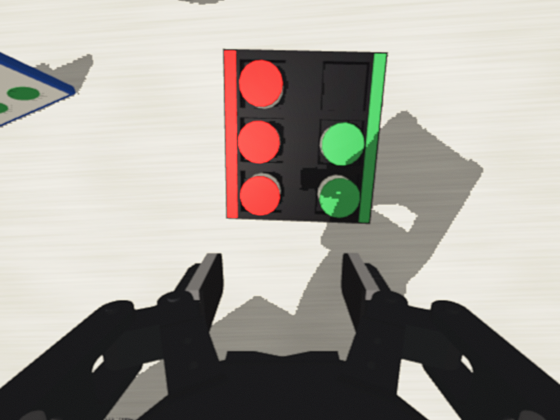

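Five are placed. Last one: the green pot at (597,348.7).

```bash
python3 -m jog '[[-0.01,0.02,0.01,0],[-0.005,0.036,0,0],[0,0.036,0,0],[0,0.036,0,0],[0,0.036,0,0],[0,0.036,0,0],[0,0.036,0,0],[0,0.036,0,0],[0,0.036,0,0],[0,0.036,0,0],[0,0.036,0,0],[0,0.036,0,0]]'; python3 -m jog '[[0,0.036,0,0],[0.01,0.036,0,0],[0.03,0.036,0,0],[0.03,0.03,0,0],[0.03,0.02,-0.01,0],[0.005,0,-0.03,0],[0,0,-0.03,0],[0,0,-0.03,0],[0,0,-0.01,0],[0,0,0,0],[0,0,0,0]]'; python3 - <<'E'
from h import *
st(); s=snap('wrist','w60'); 
for l in lids(s): print(l[:5])
E
```

```text
time_s: 83.92
ee_pos: [464.1, 133.7, 236.4]
tcp_rot: [-0.015, 0.999, -0.031, 0.031]
force: [0.8, -0.4, -0.0]
gripper_width: 59.5
time_s: 84.83
ee_pos: [573.7, 308.5, 134.3]
tcp_rot: [-0.023, 0.998, -0.025, 0.043]
force: [0.3, 0.1, -0.1]
gripper_width: 59.6
{'time_s': 84.833, 'qpos': [0.476, 0.526, 1.697, -0.002, 0.821, 2.098], 'ee_pos': [573.687, 308.549, 134.311], 'tcp_rot': [-0.023, 0.998, -0.025, 0.043], 'force': [0.266, 0.135, -0.085], 'gripper_width': 59.559}
('green', 597.2, 348.2, 'd', 43.3)
```

View pics/w60.png

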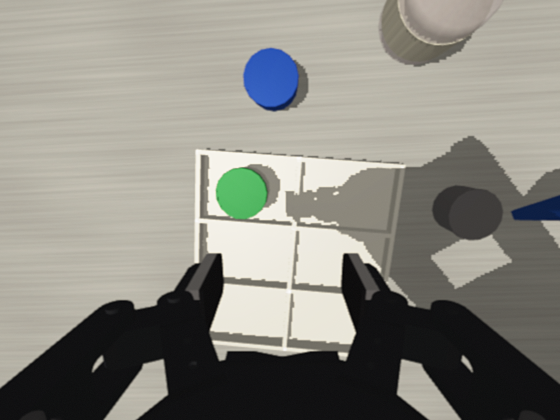

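```bash
python3 -m jog '[[0.008,0.014,-0.01,0],[0.007,0.014,-0.018,0],[0.002,0.008,-0.022,0],[0,0,-0.018,0],[0,0,-0.006,0],[0,0,0,0],[0,0,0,0]]'; python3 - <<'E'
from h import *
st(); s=snap('wrist','w61'); 
for l in lids(s): print(l[:5])
E
```

```text
time_s: 85.47
ee_pos: [600.2, 349.3, 76.0]
tcp_rot: [-0.029, 0.998, -0.026, 0.054]
force: [-0.3, -0.6, 0.9]
gripper_width: 59.5
{'time_s': 85.467, 'qpos': [0.513, 0.65, 1.635, -0.009, 0.734, 2.142], 'ee_pos': [600.207, 349.302, 75.999], 'tcp_rot': [-0.029, 0.998, -0.026, 0.054], 'force': [-0.307, -0.617, 0.921], 'gripper_width': 59.494}
('green', 597.5, 348.6, 'd', 44.2)
```

```bash
python3 -m jog '[[-0.001,0,-0.012,0],[-0.001,0,-0.014,0],[0,0,-0.012,0],[0,0,-0.004,0],[0,0,0,0],[0,0,0,0]]'; python3 - <<'E'
from h import *
st(); s=snap('wrist','w61'); 
for l in lids(s): print(l[:5])
E
```

```text
time_s: 86.02
ee_pos: [599.7, 349.2, 34.0]
tcp_rot: [-0.03, 0.998, -0.027, 0.057]
force: [0.3, 0.0, 0.2]
gripper_width: 59.4
{'time_s': 86.017, 'qpos': [0.513, 0.708, 1.649, -0.01, 0.657, 2.145], 'ee_pos': [599.672, 349.203, 33.996], 'tcp_rot': [-0.03, 0.998, -0.027, 0.057], 'force': [0.321, 0.044, 0.174], 'gripper_width': 59.441}
('green', 597.8, 348.8, 'd', 44.6)
```

View pics/w61.png

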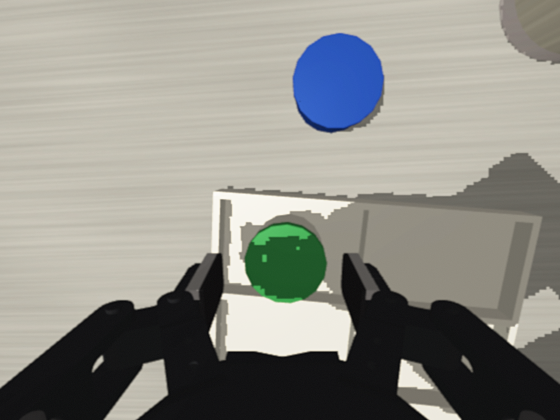

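```bash
python3 -m jog '[[-0.0005,0,-0.008,0],[-0.0005,0,-0.008,0],[0,0,-0.005,0],[0,0,0,0]]'; python3 -m jog '[[0,0,0,0],[0,0,0,0],[0,0,0,0],[0,0,0,0]]' 0; python3 - <<'E'
from h import *
t=st(); inhand(38.5-t['ee_pos'][2])
E
```

```text
time_s: 86.4
ee_pos: [599.1, 349.5, 11.8]
tcp_rot: [-0.031, 0.998, -0.027, 0.057]
force: [0.2, -1.0, -1.3]
gripper_width: 59.6
time_s: 86.73
ee_pos: [599.4, 349.8, 12.2]
tcp_rot: [-0.031, 0.998, -0.026, 0.057]
force: [-0.0, -0.1, -0.5]
gripper_width: 42.0
{'time_s': 86.733, 'qpos': [0.514, 0.74, 1.651, -0.011, 0.62, 2.146], 'ee_pos': [599.374, 349.779, 12.222], 'tcp_rot': [-0.031, 0.998, -0.026, 0.057], 'force': [-0.013, -0.064, -0.512], 'gripper_width': 41.982}
inhand ('green', 598.3, 349.5, 'd', 45.2, 'mean', [598.5, 349.3999938964844]) tcp [599.4 349.8  12.2] off [-1.1 -0.3]
```

```bash
python3 -m jog '[[0,0,0.02,0],[0,0,0.03,0],[-0.01,0,0.035,0],[-0.025,-0.005,0.035,0],[-0.03,-0.015,0.03,0],[-0.03,-0.025,0.025,0],[-0.025,-0.03,0.01,0],[-0.01,-0.036,0,0],[0,-0.036,0,0],[0,-0.036,0,0],[0,-0.036,0,0],[0,-0.036,0,0]]';  python3 -m jog '[[0,-0.036,0,0],[0,-0.036,0,0],[0,-0.036,0,0],[0,-0.036,0,0],[0,-0.036,0,0],[0,-0.036,0,0],[0,-0.036,0,0],[0,-0.036,0,0],[0.01,-0.036,0,0],[0.02,-0.036,0,0],[0.02,-0.036,0,0],[0.02,-0.02,0,0]]'; python3 -m jog '[[0.02,-0.005,-0.02,0],[0.01,0,-0.03,0],[0,0,-0.03,0],[0,0,0,0],[0,0,0,0]]'; python3 - <<'E'
from pred import *
st();pred([-.031,.998,-.026,.057],[-1.1,-.3,26.3])
E
```

```text
time_s: 87.78
ee_pos: [467.4, 95.4, 200.2]
tcp_rot: [-0.033, 0.997, -0.021, 0.062]
force: [0.7, -0.6, -0.1]
gripper_width: 41.8
time_s: 88.78
ee_pos: [531.0, -344.0, 204.4]
tcp_rot: [-0.032, 0.997, -0.023, 0.065]
force: [0.8, -0.1, -0.6]
gripper_width: 42.1
time_s: 89.2
ee_pos: [567.2, -358.7, 124.4]
tcp_rot: [-0.028, 0.997, -0.026, 0.07]
force: [0.4, -0.2, 1.4]
gripper_width: 42.1
{'time_s': 89.2, 'qpos': [-0.64, 0.57, 1.649, 0.169, 0.847, 0.875], 'ee_pos': [567.196, -358.691, 124.4], 'tcp_rot': [-0.028, 0.997, -0.026, 0.07], 'force': [0.386, -0.152, 1.374], 'gripper_width': 42.066}
tcp [ 567.2 -358.7  124.4] lid [ 565.4 -358.8  150.7] bottom [ 566.3 -359.   116.2] axis [-0.026  0.006  1.   ]
```

```bash
python3 -m jog '[[0.008,0.001,-0.01,0],[0.008,0.001,-0.016,0],[0.002,0,-0.016,0],[0,0,-0.012,0],[0,0,0,0],[0,0,0,0]]'; python3 - <<'E'
from pred import *
pred([-.031,.998,-.026,.057],[-1.1,-.3,26.3]); snap('wrist','w62')
E
```

```text
time_s: 89.7
ee_pos: [588.7, -357.3, 73.9]
tcp_rot: [-0.026, 0.997, -0.025, 0.073]
force: [0.5, 0.2, -0.3]
gripper_width: 42.1
tcp [ 588.7 -357.3   73.9] lid [ 586.8 -357.3  100.1] bottom [ 587.9 -357.7   65.6] axis [-0.033  0.011  0.999]
```

View pics/w62.png

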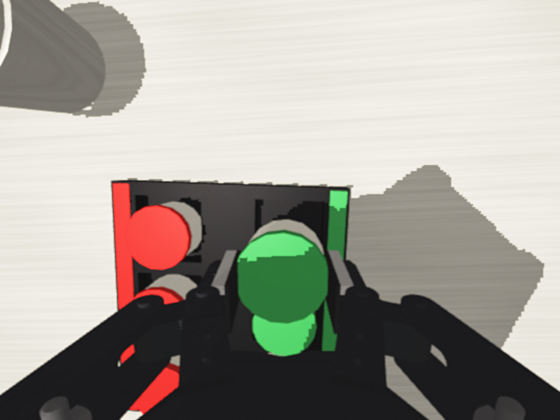

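```bash
python3 -m jog '[[0.001,0,-0.012,0],[0,0,-0.012,0],[0,0,-0.008,0],[0,0,0,0],[0,0,0,0]]'; python3 - <<'E'
from pred import *
pred([-.031,.998,-.026,.057],[-1.1,-.3,26.3])
E
```

```text
time_s: 90.17
ee_pos: [589.8, -358.0, 40.6]
tcp_rot: [-0.025, 0.997, -0.026, 0.074]
force: [-0.1, 0.1, -0.3]
gripper_width: 41.9
tcp [ 589.8 -358.    40.6] lid [ 587.8 -358.    66.9] bottom [ 589.  -358.4   32.4] axis [-0.034  0.012  0.999]
```

```bash
python3 -m jog '[[0.0005,0.001,-0.007,0],[0,0,-0.006,0],[0,0,0,0]]'; python3 - <<'E'
from pred import *
pred([-.031,.998,-.026,.057],[-1.1,-.3,26.3])
E
python3 -m jog '[[0,0,-0.006,0],[0,0,-0.005,0],[0,0,0,0]]'; python3 - <<'E'
from pred import *
pred([-.031,.998,-.026,.057],[-1.1,-.3,26.3])
E
```

```text
time_s: 90.42
ee_pos: [590.4, -357.1, 26.5]
tcp_rot: [-0.025, 0.997, -0.026, 0.074]
force: [-0.2, 0.2, -0.6]
gripper_width: 42.1
tcp [ 590.4 -357.1   26.5] lid [ 588.4 -357.1   52.8] bottom [ 589.6 -357.5   18.3] axis [-0.035  0.012  0.999]
time_s: 90.67
ee_pos: [590.5, -357.1, 14.5]
tcp_rot: [-0.025, 0.997, -0.026, 0.075]
force: [-0.5, 0.9, 0.2]
gripper_width: 41.6
tcp [ 590.5 -357.1   14.5] lid [ 588.5 -357.1   40.7] bottom [ 589.7 -357.5    6.3] axis [-0.035  0.012  0.999]
```

```bash
python3 -m jog '[[0,0,-0.002,0],[0,0,0,0]]'; python3 -m jog '[[0,0,0,0],[0,0,0,0],[0,0,0,0]]' 0.7; python3 -m jog '[[0,0,0.02,0],[0,0,0.03,0],[0,0,0.035,0],[-0.01,0,0.035,0],[-0.036,0.01,0.03,0],[-0.036,0.02,0.03,0],[-0.036,0.02,0.02,0],[-0.03,0,0,0],[0,0,0,0],[0,0,0,0]]'; python3 - <<'E'
from h import *
st(); s=snap('wrist','w63'); tray_fit(s)
for n in ('scene','side'): 
    snap(n,n+'63')
chart_now()
for n in ('scene','side','wrist'):
    s=snap(n); print(n,find(s,'red1')[:6],find(s,'green1')[:6])
E
```

```text
time_s: 90.83
ee_pos: [590.9, -357.3, 12.4]
tcp_rot: [-0.025, 0.997, -0.026, 0.075]
force: [-0.4, 0.3, -0.4]
gripper_width: 41.6
time_s: 91.08
ee_pos: [591.1, -357.5, 12.8]
tcp_rot: [-0.025, 0.997, -0.026, 0.075]
force: [0.3, 0.1, 0.2]
gripper_width: 59.7
time_s: 91.92
ee_pos: [450.5, -310.8, 209.0]
tcp_rot: [-0.023, 0.997, -0.025, 0.076]
force: [0.2, -1.0, 0.7]
gripper_width: 59.8
{'time_s': 91.917, 'qpos': [-0.7, 0.287, 1.88, 0.169, 0.892, 0.82], 'ee_pos': [450.486, -310.784, 209.032], 'tcp_rot': [-0.023, 0.997, -0.025, 0.076], 'force': [0.174, -0.952, 0.74], 'gripper_width': 59.796}
red none
green none
side {'chart_grip': [615.7, 33.1, 146.4], 'chart_edge': [581.5, 25.2, 2.7], 'leg_end': [640.5, 41.5, 1.6]}
  tilt deg 103.7 148.0
scene {'chart_grip': [615.9, 39.4, 149.7], 'chart_edge': [580.2, 29.9, 3.6], 'leg_end': [635.2, 43.4, 7.0]}
  tilt deg 104.2 151.0
scene [(0.89, [784.2, 279.4, -0.7]), (0.88, [685.3, 314.5, 1.2]), (0.84, [571.1, 146.4, -2.5]), (0.72, [592.2, -268.8, 3.8]), (0.72, [475.8, -262.4, 7.5]), (0.65, [536.2, -264.2, 4.5])] [(0.73, [586.5, -359.8, 3.0]), (0.72, [471.5, -354.8, 5.1]), (0.6, [522.7, -354.3, 8.0])]
side [(0.61, [595.8, -273.8, 3.5]), (0.61, [590.7, -351.7, 4.6]), (0.59, [790.6, 278.3, 1.6]), (0.57, [475.1, -262.0, 1.5]), (0.57, [687.2, 318.4, -0.0]), (0.56, [536.9, -263.9, 3.4])] [(0.72, [532.5, -352.8, 2.5]), (0.62, [595.0, -357.5, 6.3]), (0.53, [470.0, -348.3, 4.6])]
wrist [(0.9, [475.0, -254.6, 7.0]), (0.83, [531.9, -262.0, 2.9]), (0.6, [595.7, -269.1, 5.4]), (0.42, [470.4, -256.5, 0.4])] [(0.92, [469.8, -348.7, 6.5]), (0.76, [591.0, -359.1, 4.7]), (0.61, [533.8, -352.4, 4.8])]
```

View pics/w63.png

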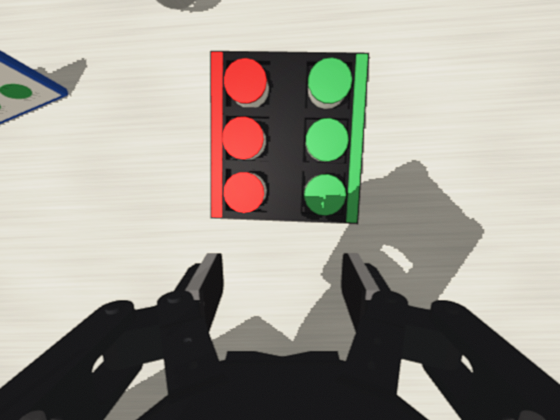

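View pics/side63.png

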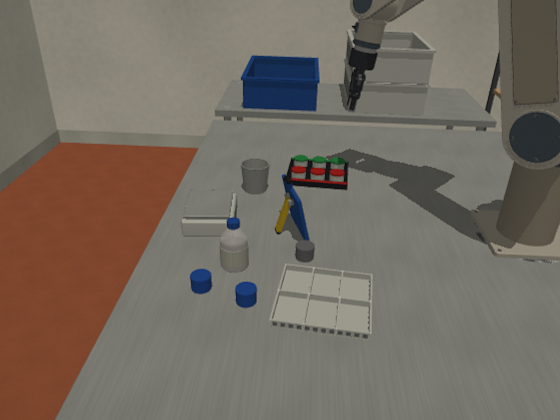

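View pics/scene63.png

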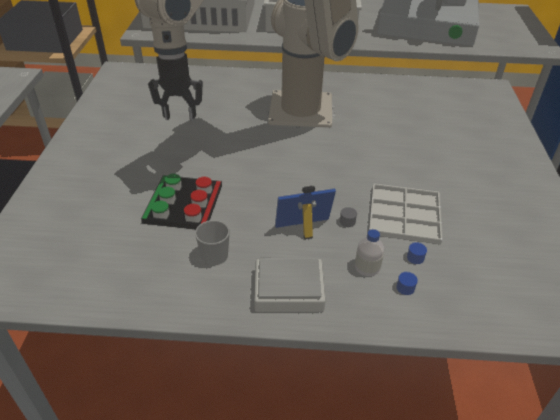

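All six pots are seated and the chart stands. Next I'll pin down the leg angle by averaging repeated sightings.

```bash
python3 - <<'E'
from h import *
acc={}
for i in range(8):
    for n in('scene','side'):
        s=snap(n)
        for q in ('chart_grip','chart_edge','leg_end','chart_hinge'):
            for p,x in find(s,q):
                if p>.4 and 560<x[0]<660 and -20<x[1]<90: acc.setdefault((q,n),[]).append(x)
m={}
for k,v in acc.items():
    v=np.array(v); med=np.median(v,0); v=v[np.linalg.norm(v-med,axis=1)<12]; print(k,len(v),v.mean(0).round(1),v.std(0).round(1)); m.setdefault(k[0],[]).append(v.mean(0))
m={k:np.mean(v,0) for k,v in m.items()}
print({k:v.round(1).tolist() for k,v in m.items()})
g=m['chart_grip']-m['chart_edge']; tilt=np.degrees(np.arctan2(g[2],np.hypot(g[0],g[1])))
l=m['leg_end']-m['chart_hinge']; la=np.degrees(np.arctan2(-l[2],np.hypot(l[0],l[1])))
print('panel from vertical',90-tilt-1.1,'leg from vertical',90-la,'leg rad',np.radians(90-tilt-1.1+90-la), 'edge-leg',np.linalg.norm((m['leg_end']-m['chart_edge'])[:2]))
E
```

```text
('chart_grip', 'scene') 8 [616.7  40.2 149.4] [1.1 1.9 0.8]
('chart_edge', 'scene') 5 [581.   26.4   3.1] [0.9 2.5 1.7]
('leg_end', 'scene') 7 [634.4  44.3   6.6] [1.2 1.4 1. ]
('chart_hinge', 'scene') 8 [608.8  33.7  95.4] [1.2 1.9 1.2]
('chart_grip', 'side') 8 [617.8  35.  147.5] [1.6 1.1 1.7]
('chart_edge', 'side') 7 [579.9  26.4   3.7] [1.  0.9 1.3]
('leg_end', 'side') 8 [639.5  43.5   4.7] [1.2 1.2 1. ]
('chart_hinge', 'side') 8 [617.1  34.5  92.1] [2.2 0.8 0.7]
{'chart_grip': [617.3, 37.6, 148.4], 'chart_edge': [580.4, 26.4, 3.4], 'leg_end': [636.9, 43.9, 5.7], 'chart_hinge': [612.9, 34.1, 93.7]}
panel from vertical 13.7601623378392 leg from vertical 16.408324345639443 leg rad 0.5265394229707668 edge-leg 59.16517380081042
```

```bash
python3 -c "
from h import *
print(order.close_job()); st()"
```

```text
the job is handed in; nothing more can be done
None
the job is handed in; nothing more can be done
```

The chart stands on its leg and all six sauce pots are in the tray, but the leg is not quite fully open. I handed the job in at about 93 s; no verdict came back.

**Chart:** I measured the leg at about 0.53 rad from repeated camera sightings. That is above the 0.45 rad needed but short of the 0.65 rad stop. The panel leans back about 14° instead of 17°. Rather than risk knocking the standing chart over, I left the leg there.
- The bottom edge is at about 3 mm height, the leg end at 6 mm and the grip bar at 148 mm.
- The edge is within about 6 mm of where it started.
- I dropped the chart once while lifting it, and it fell flat. I re-gripped it, carried it back and stood it up.

**Pots:** Three red pots are in the red row and three green in the green row, one per pocket. The last picture shows all of them upright, and the position readings lie within a few mm of the pocket centres. One red pot had been knocked aside inside the basket, and I picked it up from its new spot.

**Bystanders:** The pictures show the bottle, cup, scale and look-alikes where they were; I did not measure them again at the end.

**Disagreements:**
- The fingertips sat about 10 to 14 mm behind the tool point instead of the listed 17 mm ahead, so I set heights by touch and camera.
- The tool also drifted to about 0.15 rad off vertical during the moves. I allowed for that when placing.

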